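Fit the finishing wheels and start the unit

ROBOT

A 7-joint arm with a two-finger parallel gripper is mounted at the origin on the work surface. World frame = base frame: x ahead of the robot, y to its left, z up, the work surface at z = 0. Lengths are in mm, angles in rad, forces in N, time in s.
With the tool pointing down it reaches from about 400 to 850 mm from the base axis. Payload 10.4 kg.
Tool frame: the origin (TCP) lies midway between the tips of the shut fingers; the grasp point (between the pads) lies 19 mm behind it; z points along the fingers, y is the direction in which the jaws open and shut (so a half turn about z gives the same grasp; the last joint's range is limited). The gripper opens to 85 mm and grips with 20 to 120 N. Pads are 22 mm wide; open, the fingers measure 114 mm over their backs; the gripper's body (76 mm by 85 mm) begins 54 mm behind the grasp point. The pads swing forward as they close: fully open they stand 13 mm farther back than shut.
Start: joints at [1.261, 0.332, -0.065, 1.46, 0.022, 1.35, -0.088], TCP at [176.825, -599.489, 196.938] pointing down, gripper open.
Joint ranges: [-2.6, 2.6], [-0.5, 2.12], [-1.47, 1.34], [0.16, 2.42], [-1.27, 4.41], [0.06, 2.06], [-2.6, 2.6]. Speed limits (rad/s): [2.22, 2.22, 2.79, 2.79, 3.14, 3.14, 3.14].

INTERFACE

Orientations are given as [roll, pitch, yaw] about the fixed x, y, z axes, in that order (R = Rz(yaw) Ry(pitch) Rx(roll)).
In Python, from station import r gives the robot as it stands.
- The arm moves only by the tool move_arm, never from a script. Its arguments are lists of equal length, an entry for each row: "grip": the opening, from 0 (shut) to 1 (fully open); "xyz": the shift along the tool's x, y, z normalised to -1 to 1, where 1 is 150 mm, a list of three; "turn": the turn, a rotation vector about the tool's x, y, z normalised to -1 to 1, where 1 is 0.5 rad, a list of three. A call has 1 to 20 rows; each row shifts and turns the pose as measured when the row begins, along the tool's axes as they then stand; what a row does not reach is not made up. A row lasts 1/12 s, in which the tool goes at most 41.7 mm and 7.16 degrees, less where a joint would pass 70% of its speed; a pose out of reach is approached as far as the arm can. A call with a number of a shift or a turn outside -1 to 1 is refused whole. A call with a gripper value outside its range is refused whole. The fingers move at their own pace and stop on an object; "grip_force" is the grip in N (left out, the last holds). Time passes only in rows, so rows that do not move let the fingers close. It gives the time, the measured TCP pose, the force and the opening at its end, in the units of the state.
- r.read_state(): the state, without advancing time (a new reading comes with each control period).
- r.get_image(name): name is "scene" or "side" or "wrist"; returns a dict with "color" (384x512x3 uint8, blue, green, red), "z_map" (384x512 float32, mm along the optical axis (not along the pixel's ray), 0 where there is no reading), "fx", "fy", "cx", "cy" (pixels), "position" and "rotation" of the camera in the world. Camera axes: x right, y up, looking along -z (the intrinsics and any distortion apply to the point x, -y, -z); pixel columns grow to the right and rows downward; lengths in mm; the calibration is good to about 2 mm. A picture is of the moment at which its call begins.
- r.job_done(): hands the job in, once; it reports no verdict.
The state is a dict: "clock": time; "joint_pos": joint angles; "dq": joint speeds; "tau": joint torques, N m; "ee_pos": TCP position; "eef_rot": TCP orientation; "contact_force": force on the tool from outside, world axes, zero at the start; "ft_torque": the same for the moment, N m; "opening": finger opening in mm.
Only numpy, scipy, OpenCV 4.12 (cv2) and the standard library are available. Lean on these libraries where they do the work, as an engineer would, in place of code of your own. Each camera call takes 0.05 s, during which the arm holds its last target.

TASK

Pull the drawer of the grey cabinet well open and fit every finishing wheel you find in it onto a spindle of its own on the green finishing unit: hub up, the keyway turned to the spindle's key, pushed fully down until it rests flat on the collar. Push the drawer fully shut again, and only when all wheels are on and the drawer is shut throw the drive lever fully over to on. Leave the shoes, tools and other things where they are.

Things in the scene. Friction and masses are not known exactly. Their poses are not given: they have to be found in the camera images.
- wheel0_mid (a point): Finishing wheel, cork disc; may be absent. Point on its axis 25 mm above its underside. Disc 88 mm across, 18 mm thick, below; square hub 50 x 50 mm, flat-sided, up to 50 mm above the underside. 22 mm square bore right through along z (up), with a keyway in its +x side: 11 mm wide, reaching 19 mm from the axis. Hub sides square to x and y. About 0.3 kg. Starts flat in the drawer, hub up.
- wheel1_mid (a point): Finishing wheel like wheel0, same sizes, bore and axes, with a dark rubber disc; may be absent. Any wheel fits any spindle.
- wheel2_mid (a point): Finishing wheel like wheel0, same sizes, bore and axes, with a grey felt disc; may be absent. Any wheel fits any spindle.
- spindle0_seat (a point): Upright spindle of the green unit: axis point at the top of its 48 mm wide collar, 72 mm above the table, where a wheel's underside rests. Shaft 18 mm across, coned nose, 60 mm tall above the collar. Brass key 7 mm wide up one side, to 49 mm above the collar and 15 mm from the axis; +x points to the key, z up. Stays as it stands; turns stiffly (0.4 N m) within 0.8 rad of the unit's x.
- spindle1_seat (a point): Second spindle, like spindle0 (all three in a row along the unit's y, 120 mm apart; this one in the middle). +x points to its own key.
- spindle2_seat (a point): Third spindle, like spindle0, at the unit's -y end. +x points to its own key.
- cab_drawer0 (a joint): How far the drawer of the grey cabinet is pulled out, in m: 0 shut, 0.18 fully out. It slides with about 1 N of friction plus light damping and stays where it is left.
- cab_drawer0_handle (a point): Middle of the drawer's bar handle: level steel bar 11 mm thick, 120 mm long along y, 35 mm in front of the drawer front (29 mm free behind it), 57 mm above the table. +x points into the cabinet; the drawer comes out along -x. Drawer floor 35 mm below this point; inside 195 x 318 mm (x, y), 51 mm deep, starting 56 mm from the bar.
- cab: Grey sheet-steel cabinet with one drawer, 240 x 360 x 95 mm (x, y, z), fixed; origin at the centre of its underside; its front faces -x. With the drawer fully out, about 174 mm of the inside lies clear of the cabinet top.
- unit: Green bench finishing unit, fixed. Origin on the table under its rear motor hood; z up. Housing 250 x 370 x 60 mm centred 205 mm to -x of the origin; hood 85 mm high; the spindle row, along y, is 240 mm to -x of the origin; the lever pivot is 135 mm to -x and 60 mm to +y of it.
- lever (a joint): Drive lever of the finishing unit, in rad: 0 is off (leaning towards the unit's -x), 1.0 is fully on (leaning towards +x). Stays where it is left; about 1 N at the tip moves it.
- lever_tip (a point): Centre of the black ball, 26 mm across, at the end of the lever, 80 mm from its pivot. The pivot runs along the unit's y, 82 mm above the table; at off the ball is 38 mm to -x of the pivot and 152 mm above the table, at on 38 mm to +x. Push it over from its -x side.
- shoe0: Bystander, to be left alone: black laced shoe, 260 x 88 x 93 mm; origin at the centre of its underside.
- tin: Bystander, to be left alone: round steel polish tin, 70 mm across, 35 mm high; origin at the centre of its underside.
- brush: Bystander, to be left alone: wooden brush 170 mm long, 20 mm high; origin at the centre of its underside.
- jar: Bystander, to be left alone: amber glue jar, 68 mm across, 100 mm high; origin at the centre of its underside.
- spool: Bystander, to be left alone: thread spool, 60 mm across, 70 mm high; origin at the centre of its underside.

How it is judged (in metres and radians):
On the way, in this order (a step that is already met when the one before it is completed fails the run):
1. the drawer is pulled well open (at least 120 mm) (value of joint cab_drawer0 above 0.12 m), for 0.2 s.
2. every wheel is keyed onto a spindle and down on its collar, and the drawer is shut again (((horizontal distance between wheel0_mid and spindle0_seat below 0.006 m and z of wheel0_mid in the frame of spindle0_seat below 0.029 m and angle between the x axis of wheel0_mid and the x axis of spindle0_seat, either way round below 0.35 rad) or (horizontal distance between wheel0_mid and spindle1_seat below 0.006 m and z of wheel0_mid in the frame of spindle1_seat below 0.029 m and angle between the x axis of wheel0_mid and the x axis of spindle1_seat, either way round below 0.35 rad) or (horizontal distance between wheel0_mid and spindle2_seat below 0.006 m and z of wheel0_mid in the frame of spindle2_seat below 0.029 m and angle between the x axis of wheel0_mid and the x axis of spindle2_seat, either way round below 0.35 rad)) and angle between each of wheel0_mid, wheel1_mid, wheel2_mid's own z axis and vertical below 0.1 rad and ((horizontal distance between wheel1_mid and spindle0_seat below 0.006 m and z of wheel1_mid in the frame of spindle0_seat below 0.029 m and angle between the x axis of wheel1_mid and the x axis of spindle0_seat, either way round below 0.35 rad) or (horizontal distance between wheel1_mid and spindle1_seat below 0.006 m and z of wheel1_mid in the frame of spindle1_seat below 0.029 m and angle between the x axis of wheel1_mid and the x axis of spindle1_seat, either way round below 0.35 rad) or (horizontal distance between wheel1_mid and spindle2_seat below 0.006 m and z of wheel1_mid in the frame of spindle2_seat below 0.029 m and angle between the x axis of wheel1_mid and the x axis of spindle2_seat, either way round below 0.35 rad)) and ((horizontal distance between wheel2_mid and spindle0_seat below 0.006 m and z of wheel2_mid in the frame of spindle0_seat below 0.029 m and angle between the x axis of wheel2_mid and the x axis of spindle0_seat, either way round below 0.35 rad) or (horizontal distance between wheel2_mid and spindle1_seat below 0.006 m and z of wheel2_mid in the frame of spindle1_seat below 0.029 m and angle between the x axis of wheel2_mid and the x axis of spindle1_seat, either way round below 0.35 rad) or (horizontal distance between wheel2_mid and spindle2_seat below 0.006 m and z of wheel2_mid in the frame of spindle2_seat below 0.029 m and angle between the x axis of wheel2_mid and the x axis of spindle2_seat, either way round below 0.35 rad)) and value of joint cab_drawer0 below 0.012 m), for 0.2 s.
3. the drive lever is thrown over to on (value of joint lever above 0.85 rad), for 0.2 s.
At the end, for the whole second after the job is handed in: Every wheel present sits on a spindle of its own, within 6 mm of its axis, keyway on the key (within 0.35 rad), no more than 4 mm above the collar, tilted less than 0.1 rad and at rest; the drawer is within 12 mm of shut; the lever is past 0.85 rad (all of step 2 and value of joint lever above 0.85 rad and linear speed of each of wheel0, wheel1, wheel2 below 0.03 m/s); the robot touches nothing.
It fails at once if a bystander (shoe, tin, brush, jar, spool) is pushed more than 40 mm (distance of any of shoe0, tin, brush, jar, spool from where it was at the start of the episode above 0.04 m).
Of wheel0, wheel1, wheel2 only 2 to 3 are there at a start; the rules pass over those that are not, and their reading is None.
At some moment in a run one of wheel0, wheel1, wheel2 may be knocked a few centimetres aside while the robot is not near it.
Once in a run the grip may slacken for a moment while it holds something.
It also fails if it takes over 208 s, if anything falls off the work surface, if the arm or the gripper's body presses on something with over 40 N, if the wrist force passes 120 N, or if a joint passes its speed limit or range.

## Working session

There is one attempt and no reset: what is moved stays moved. The work goes in short steps, Python scripts to look and compute and a tool call to move; the robot and the scene stay as the last step left them, time stands still between calls to the robot, and variables do not carry over. Pictures are saved under pics/ and viewed, and the job is handed in when it is done.

Besides the shell and the picture viewer there is one more tool, called after "Emit:" in YAML: its name, and indented under it one key for each argument. move_arm: Moves the arm, as the interface text tells. Scaled input: -1 to 1 covers 150 mm each way for a shift and 0.5 rad each way for a turn. Its arguments: {"type":"object","properties":{"grip":{"type":"array","items":{"type":"number"}},"xyz":{"type":"array","items":{"type":"array","items":{"type":"number","minimum":-1,"maximum":1}}},"turn":{"type":"array","items":{"type":"array","items":{"type":"number","minimum":-1,"maximum":1}}},"grip_force":{"type":"number"}},"required":["grip","xyz","turn"]}

```bash
ls; mkdir -p pics; cat > h.py <<'E'
import numpy as np, cv2
from station import r
def snap(n,f):
    im=r.get_image(n); cv2.imwrite(f'pics/{f}.png',im['color']); np.savez(f'pics/{f}.npz',**{k:np.array(v) for k,v in im.items()}); return im
def load(f):
    d=np.load(f'pics/{f}.npz'); return {k:d[k] for k in d.files}
def Rm(im):
    R=np.array(im['rotation'],float)
    if R.shape==(3,3): return R
    from scipy.spatial.transform import Rotation as S
    return S.from_euler('xyz',R).as_matrix() if R.size==3 else S.from_quat(R).as_matrix()
def ray(im,u,v):
    d=np.array([(u-im['cx'])/im['fx'],-(v-im['cy'])/im['fy'],-1.0]); return np.array(im['position'],float),Rm(im)@d
def onz(im,u,v,z):
    p,d=ray(im,u,v); return p+d*(z-p[2])/d[2]
def pt(im,u,v):
    p,d=ray(im,u,v); return p+d*float(im['z_map'][int(round(v)),int(round(u))])
def cloud(im):
    z=im['z_map'].astype(float); H,W=z.shape; u,v=np.meshgrid(np.arange(W),np.arange(H))
    c=np.stack([(u-im['cx'])/im['fx']*z,-(v-im['cy'])/im['fy']*z,-z],-1)
    P=c@Rm(im).T+np.array(im['position'],float); P[z==0]=np.nan; return P
def proj(im,P):
    c=(np.array(P,float)-np.array(im['position'],float))@Rm(im); return im['cx']+im['fx']*c[...,0]/-c[...,2], im['cy']-im['fy']*c[...,1]/-c[...,2]
E
python3 - <<'E'
from h import *
print(r.read_state())
for n in ['scene','side','wrist']:
    im=snap(n,n+'0'); print(n,{k:v for k,v in im.items() if k not in('color','z_map')})
E
```

```text
pics
{'clock': 0.0, 'joint_pos': array([ 1.26140633,  0.33289377, -0.06467755,  1.46092843,  0.02158906,
        1.34988938, -0.08848499]), 'dq': array([-0.00058462,  0.0010351 ,  0.0004604 ,  0.00050717,  0.00090789,
        0.0001406 , -0.00036332]), 'tau': array([-7.05531911e-04, -6.25454664e+01,  4.91090992e-02, -3.91607702e+01,
        1.62289781e-02,  1.00163001e-02, -1.00649481e-05]), 'ee_pos': array([ 176.66302921, -599.07879543,  196.10838327]), 'eef_rot': array([-3.14016992e+00,  6.14409902e-05,  2.86802145e-01]), 'contact_force': array([-0.00717306,  0.35026938,  0.06390831]), 'ft_torque': array([ 0.02034086,  0.05060834, -0.0302354 ]), 'opening': 85.10021635100445}
scene {'fx': 473.2325273935289, 'fy': 473.2325273935289, 'cx': 255.18277047633157, 'cy': 190.93492388145575, 'position': array([ 1280.93458841, -1037.80945064,  1604.78571086]), 'rotation': array([ 0.71383364, -0.01701158,  0.6896967 ])}
side {'fx': 361.083402180995, 'fy': 361.083402180995, 'cx': 254.65256166230824, 'cy': 189.89302599589286, 'position': array([ 37.06740339, 904.97615269, 649.99341377]), 'rotation': array([ 1.09286768,  0.01572658, -2.6904485 ])}
wrist {'fx': 269.4903495932797, 'fy': 269.4903495932797, 'cx': 260.67156977983166, 'cy': 192.14004007354575, 'position': array([ 251.78182481, -576.80587473,  372.22809865]), 'rotation': array([-3.09005668e-01,  5.70451582e-04, -1.28419175e+00])}
```

View pics/scene0.png

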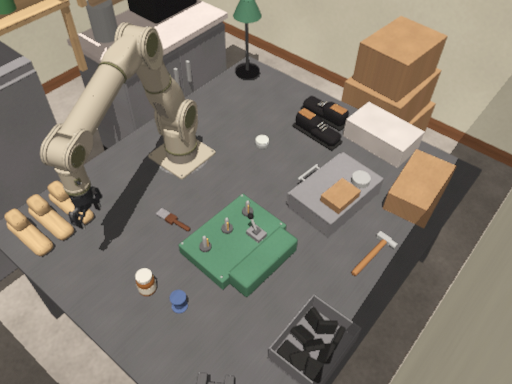

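View pics/side0.png

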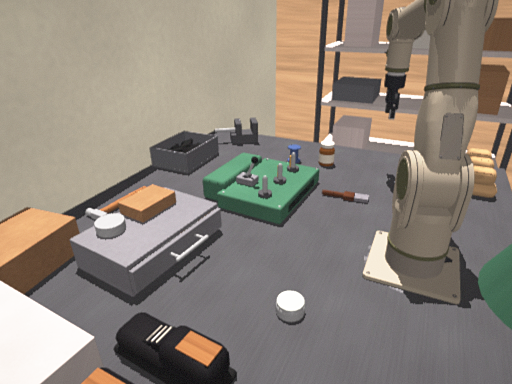

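View pics/wrist0.png

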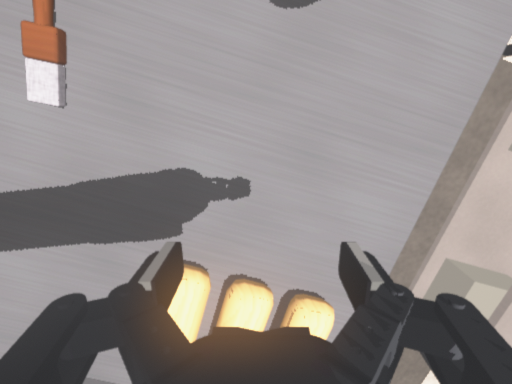

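The scene view shows the cabinet handle near (309,173), three spindles near (206,242), (227,225) and (248,207), the lever near (257,230), and a tin near (262,141). Next I'll measure these from the depth data.

```bash
python3 - <<'E'
from h import *
im=load('scene0'); P=cloud(im)
print('table',[pt(im,u,v).round(0) for u,v in [(150,200),(330,250),(220,300)]])
b=cv2.resize(im['color'][120:300,130:410],None,fx=2.8,fy=2.8,interpolation=cv2.INTER_CUBIC); cv2.imwrite('pics/s0z.png',b)
hsv=cv2.cvtColor(im['color'],cv2.COLOR_BGR2HSV)
g=(hsv[...,0]>60)&(hsv[...,0]<90)&(hsv[...,1]>100)
for lo,hi in[(52,67),(78,90)]:
    m=g&(P[...,2]>lo)&(P[...,2]<hi)&(P[...,0]>300); q=P[m]; 
    print(lo,m.sum(),q.mean(0).round(1),cv2.minAreaRect(q[:,:2].astype(np.float32)))
m=(P[...,2]>88)&(P[...,2]<100)&(P[...,1]>-200)&(P[...,0]>400)&(hsv[...,1]<60)
n,l,s,c=cv2.connectedComponentsWithStats(m.astype(np.uint8))
for i in range(1,n):
    if s[i,4]>200: q=P[l==i]; print(s[i],q.mean(0).round(1),cv2.minAreaRect(q[:,:2].astype(np.float32)))
E
```

```text
table [array([  97., -287.,   -2.]), array([852.,   1.,   5.]), array([ 660., -449.,    0.])]
52 0 [nan nan nan] ((0.0, 0.0), (0.0, 0.0), 0.0)
78 0 [nan nan nan] ((0.0, 0.0), (0.0, 0.0), 0.0)
[ 289  152   95   74 1814] [697.2 225.2  95.2] ((711.840087890625, 239.74549865722656), (371.01611328125, 241.36732482910156), 83.33670043945312)<stdin>:9: RuntimeWarning: Mean of empty slice.
  ret = um.true_divide(
```

View pics/s0z.png

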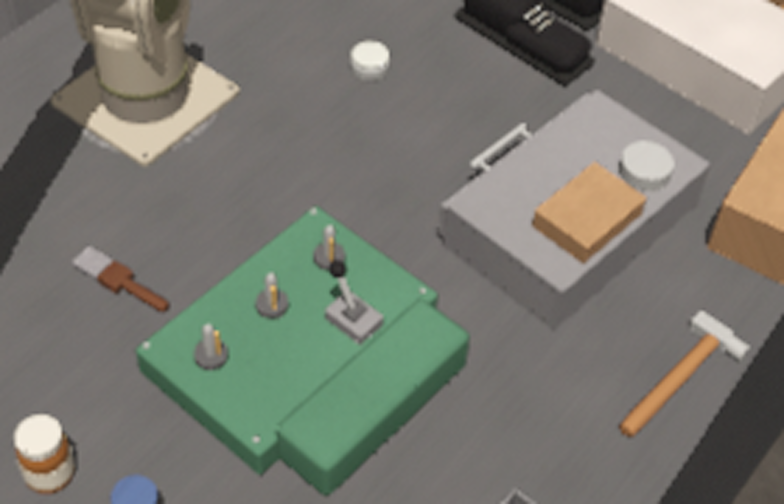

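```bash
python3 - <<'E'
from h import *
im=load('scene0'); P=cloud(im)
hsv=cv2.cvtColor(im['color'],cv2.COLOR_BGR2HSV)
print(hsv[260,215],P[260,215].round(),hsv[265,265],P[265,265].round())
g=(hsv[...,0]>65)&(hsv[...,0]<90)&(hsv[...,1]>80)
g[:100]=0
for lo,hi in[(50,70),(78,92)]:
    m=(g&(P[...,2]>lo)&(P[...,2]<hi)).astype(np.uint8); m=cv2.morphologyEx(m,cv2.MORPH_OPEN,np.ones((3,3)));q=P[m>0]
    print(lo,len(q),q.mean(0).round(1),cv2.minAreaRect(q[:,:2].astype(np.float32)))
for nm,(u,v) in dict(h1=(310,173),tin=(262,141),topt=(361,178),wood=(340,195),ball=(250.5,216),jar=(145,275),spool=(179,298)).items(): print(nm,pt(im,u,v).round())
E
```

```text
[ 69  81 151] [ 554. -357.   58.] [ 69  80 153] [ 725. -265.   86.]
50 304 [ 520.2 -290.2   60.9] ((485.2099304199219, -264.79498291015625), (193.46939086914062, 382.84954833984375), 21.052474975585938)
78 107 [ 693.3 -254.1   85.2] ((696.2562866210938, -254.83697509765625), (203.15771484375, 91.74671173095703), 83.6300277709961)
h1 [543. 299.   4.]
tin [258. 296.  35.]
topt [782. 314. 127.]
wood [767. 172. 131.]
ball [ 572. -169.  162.]
jar [ 420. -585.   95.]
spool [ 572. -565.   75.]
```

```bash
python3 - <<'E'
from h import *
im=load('scene0'); P=cloud(im)
hsv=cv2.cvtColor(im['color'],cv2.COLOR_BGR2HSV)
g=(hsv[...,0]>60)&(hsv[...,0]<95)&(hsv[...,1]>55)
g[:100]=0
for lo,hi in[(50,70),(80,92)]:
    m=(g&(P[...,2]>lo)&(P[...,2]<hi)).astype(np.uint8);m[:,320:]=0
    m=cv2.morphologyEx(m,cv2.MORPH_OPEN,np.ones((3,3)));q=P[m>0]
    print(lo,len(q),q.mean(0).round(1),cv2.minAreaRect(q[:,:2].astype(np.float32)))
    c=max(cv2.findContours(m,0,2)[0],key=cv2.contourArea); h=np.array([onz(im,u,v,(lo+hi)/2 if lo<60 else 85) for u,v in c[:,0]])
    print(cv2.minAreaRect(h[:,:2].astype(np.float32)), cv2.boxPoints(cv2.minAreaRect(h[:,:2].astype(np.float32))).round(1).tolist())
# cabinet top
m=(abs(P[...,2]-95)<7)&(P[...,1]>0)&(P[...,0]>400)
q=P[m]; print(cv2.boxPoints(cv2.minAreaRect(q[:,:2].astype(np.float32))).round())
# handle
m=(abs(P[...,2]-57)<9)&(P[...,1]>100)&(P[...,0]>450)&(P[...,0]<620)
vv,uu=np.where(m); 
for a,b in zip(uu,vv):
    if b<190: print(a,b,P[b,a].round(),hsv[b,a])
E
```

```text
50 3456 [ 525.7 -246.1   60.9] ((527.2869873046875, -222.7243194580078), (371.628662109375, 247.07640075683594), 87.21582794189453)
((530.1473388671875, -225.2735595703125), (369.5461120605469, 249.9562530517578), 86.81798553466797) [[395.1000061035156, -402.79998779296875], [644.7000122070312, -416.70001220703125], [665.2000122070312, -47.70000076293945], [415.6000061035156, -33.79999923706055]]
80 970 [ 693.7 -242.2   86. ] ((693.7544555664062, -232.61317443847656), (291.5917053222656, 98.08885192871094), 86.2672119140625)
((693.8282470703125, -234.42254638671875), (286.3001403808594, 96.01437377929688), 86.64553833007812) [[637.5, -374.5], [733.4000244140625, -380.1000061035156], [750.0999755859375, -94.30000305175781], [654.2999877929688, -88.69999694824219]]
[[ 400.   45.]
 [1306.   44.]
 [1308. 1933.]
 [ 401. 1934.]]
445 19 [ 452. 1906.   66.] [ 22  40 189]
447 20 [ 467. 1903.   66.] [ 23  39 189]
448 20 [ 472. 1910.   65.] [ 22  39 189]
449 20 [ 476. 1916.   64.] [ 22  39 188]
444 21 [ 455. 1891.   60.] [ 23  40 190]
446 21 [ 467. 1891.   64.] [ 22  40 190]
447 21 [ 468. 1907.
[... 28230 characters left out ...]
04 174 [551. 232.  58.] [ 18  12 207]
302 175 [551. 215.  65.] [ 20  12 198]
301 176 [549. 212.  59.] [ 18  12 206]
302 176 [550. 218.  55.] [ 18  13 197]
303 176 [559. 212.  66.] [ 17  14 166]
298 177 [545. 194.  64.] [ 20  15 156]
299 177 [546. 201.  60.] [ 20  12 197]
300 177 [548. 205.  58.] [ 18  12 211]
301 177 [552. 207.  60.] [ 20  11 203]
302 177 [556. 210.  59.] [ 15  11 184]
298 178 [544. 196.  56.] [ 19  12 173]
299 178 [547. 200.  55.] [ 21  12 207]
300 178 [551. 202.  56.] [ 21  14 188]
301 178 [558. 198.  64.] [ 20  12 184]
302 178 [558. 207.  57.] [ 20  12 195]
299 179 [549. 198.  52.] [ 17  11 165]
302 179 [560. 205.  53.] [ 20  13 176]
303 179 [565. 205.  57.] [ 18  13 192]
```

```bash
cat >> h.py <<'E'
from scipy.spatial.transform import Rotation as S
def plan(xyz,yaw,step=0.26):
    """remaining turn (rotvec in tool frame, /0.5) and shift in tool axes (a) as now (b) after the turn, /150"""
    s=r.read_state(); R0=S.from_euler('xyz',s['eef_rot']); R1=S.from_euler('xyz',[np.pi,0,yaw])
    rv=(R0.inv()*R1).as_rotvec()/0.5; d=np.array(xyz,float)-s['ee_pos']
    a=R0.inv().apply(d)/150; b=R1.inv().apply(d)/150
    print('t',round(s['clock'],2),'pos',s['ee_pos'].round(1),'rot',s['eef_rot'].round(3),'F',s['contact_force'].round(1),'open',round(s['opening'],1))
    print('turn total',rv.round(3),'rows',np.ceil(np.abs(rv).max()/0.24))
    for n,x in(('now',a),('after',b)):
        k=int(np.ceil(np.linalg.norm(x)/step)) or 1; print(n,'shift total',x.round(3),'rows',k,'each',(x/k).round(3))
E
python3 -c "
from h import *
plan([465,-223,270],-0.05)"
```

```text
t 0.15 pos [ 176.7 -599.2  196.3] rot [-3.14   0.     0.287] F [-0.2 -0.4 -0.5] open 85.7
turn total [-0.002  0.001  0.674] rows 3.0
now shift total [ 2.553 -1.862 -0.49 ] rows 13 each [ 0.196 -0.143 -0.038]
after shift total [ 1.794 -2.601 -0.491] rows 13 each [ 0.138 -0.2   -0.038]
```

Emit:
move_arm:
  grip: [0.6,0.6,0.6,0.6,0.6,0.6,0.6,0.6,0.6,0.6,0.6,0.6,0.6,0.6,0.6,0.6,0.6,0.6]
  xyz:
    - [0,0,-0.1]
    - [0,0,-0.1]
    - [0,0,-0.1]
    - [0.138,-0.2,-0.02]
    - [0.138,-0.2,-0.02]
    - [0.138,-0.2,-0.02]
    - [0.138,-0.2,-0.02]
    - [0.138,-0.2,-0.02]
    - [0.138,-0.2,-0.02]
    - [0.138,-0.2,-0.02]
    - [0.138,-0.2,-0.02]
    - [0.138,-0.2,-0.02]
    - [0.138,-0.2,-0.02]
    - [0.138,-0.2,-0.02]
    - [0.138,-0.2,-0.02]
    - [0.138,-0.2,-0.02]
    - [0,0,0]
    - [0,0,0]
  turn:
    - [0,0,0.225]
    - [0,0,0.225]
    - [0,0,0.225]
    - [0,0,0]
    - [0,0,0]
    - [0,0,0]
    - [0,0,0]
    - [0,0,0]
    - [0,0,0]
    - [0,0,0]
    - [0,0,0]
    - [0,0,0]
    - [0,0,0]
    - [0,0,0]
    - [0,0,0]
    - [0,0,0]
    - [0,0,0]
    - [0,0,0]

```text
clock: 1.65
ee_pos: [480.8, -208.6, 278.9]
eef_rot: [-3.134, 0.007, -0.073]
contact_force: [-0.3, -1.1, -0.5]
opening: 51.3
```

```bash
python3 -c "
from h import *
plan([465,-223,270],-0.05)
im=snap('wrist','w1')
print([ (round(float(a)),round(float(b))) for a,b in [proj(im,[501.7,-103,72]),proj(im,[495,-223,72]),proj(im,[488,-343,72])]])
"
```

```text
t 1.65 pos [ 480.8 -208.6  278.9] rot [-3.134  0.007 -0.073] F [-0.3 -1.1 -0.5] open 51.3
turn total [-0.015  0.014 -0.045] rows 1.0
now shift total [-0.098  0.104  0.059] rows 1 each [-0.098  0.104  0.059]
after shift total [-0.101  0.101  0.059] rows 1 each [-0.101  0.101  0.059]
[(187, 153), (271, 152), (356, 150)]
```

View pics/w1.png

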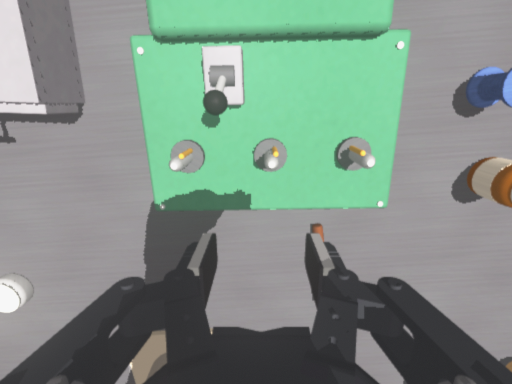

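Spindles are at collars (187,157), (270,155) and (355,154), with orange keys beside the noses and the lever ball at (215,102). I'll segment these now.

```bash
python3 - <<'E'
from h import *
im=load('w1'); hsv=cv2.cvtColor(im['color'],cv2.COLOR_BGR2HSV)
cv2.imwrite('pics/w1z.png',cv2.resize(im['color'][130:185,150:390],None,fx=3.3,fy=3.3,interpolation=cv2.INTER_CUBIC))
for (u,v) in [(187,157),(270,155),(355,154)]:
    sub=np.zeros(hsv.shape[:2],bool); sub[v-25:v+25,u-30:u+30]=1
    key=sub&(hsv[...,0]>8)&(hsv[...,0]<28)&(hsv[...,1]>120)
    ng=sub&~((hsv[...,0]>55)&(hsv[...,0]<95)&(hsv[...,1]>90)); 
    c=max(cv2.findContours(ng.astype(np.uint8),0,2)[0],key=cv2.contourArea)
    e=cv2.fitEllipse(c); hh=np.array([onz(im,a,b,72) for a,b in c[:,0]],np.float32)
    (cx,cy),rad=cv2.minEnclosingCircle(hh[:,:2])
    ys,xs=np.where(key); print('ell',np.round(e[0],1),np.round(e[1],1),'circ',round(cx,1),round(cy,1),round(rad,1),'keypix',len(xs),xs.mean().round(1),ys.mean().round(1),'x',xs.min(),xs.max(),'y',ys.min(),ys.max())
    print(' center72',onz(im,*e[0],72).round(1))
E
```

```text
Traceback (most recent call last):
cv2.error: OpenCV(4.12.0) /io/opencv/modules/imgproc/src/shapedescr.cpp:201: error: (-215:Assertion failed) count >= 0 && (depth == CV_32F || depth == CV_32S) in function 'minEnclosingCircle'
```

View pics/w1z.png

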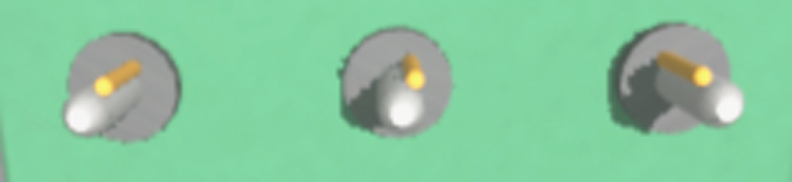

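```bash
python3 - <<'E'
from h import *
im=load('w1')
o=lambda x,y:((x+.5)/3.3-.5+150,(y+.5)/3.3-.5+130)
for nose,key,col in [((79,118),(104,86),(124,88)),((402,107),(416,79),(397,82)),((728,103),(703,75),(674,78))]:
    n=onz(im,*o(*nose),130); k=onz(im,*o(*key),121); c=onz(im,*o(*col),72)
    d=k-n; print('nose',n.round(1)[:2],'key',k.round(1)[:2],'collar',c.round(1)[:2],'r',np.hypot(*d[:2]).round(1),'yaw nose',np.arctan2(d[1],d[0]).round(3),'yaw col',np.arctan2(*(k-c)[[1,0]]).round(3))
im=load('side0'); 
cv2.imwrite('pics/side0z.png',cv2.resize(im['color'][140:280,190:340],None,fx=4,fy=4,interpolation=cv2.INTER_CUBIC))
E
```

```text
nose [ 496.5 -101. ] key [ 506.3 -109.4] collar [ 496.9 -102.4] r 12.9 yaw nose -0.711 yaw col -0.642
nose [ 492.  -221.2] key [ 500.5 -227.3] collar [ 491.  -220.8] r 10.4 yaw nose -0.624 yaw col -0.601
nose [ 485.  -341.2] key [ 494.3 -334.8] collar [ 484.2 -340. ] r 11.3 yaw nose 0.603 yaw col 0.476
```

View pics/side0z.png

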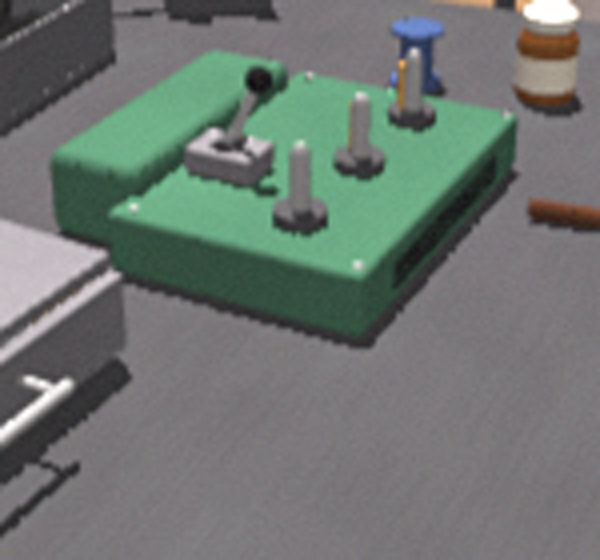

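Emit:
move_arm:
  grip: [0.4,0.4,0.4,0.4,0.4,0.4,0.4,0.4,0.4,0.4,0.4,0.4,0.4,0.4]
  xyz:
    - [0,0,0]
    - [0,0,0]
    - [0,0,0]
    - [0,0,0]
    - [0,0,0]
    - [0,0,0]
    - [0,0,0]
    - [0,0,0]
    - [0,0,0]
    - [0,0,0]
    - [0,0,0]
    - [0,0,0]
    - [0,0,0]
    - [0,0,0]
  turn:
    - [0,0,-0.235]
    - [0,0,-0.235]
    - [0,0,-0.235]
    - [0,0,-0.235]
    - [0,0,-0.235]
    - [0,0,-0.235]
    - [0,0,-0.235]
    - [0,0,-0.235]
    - [0,0,-0.235]
    - [0,0,-0.235]
    - [0,0,-0.235]
    - [0,0,-0.235]
    - [0,0,-0.235]
    - [0,0,0]

```text
clock: 2.87
ee_pos: [470.3, -223.7, 275.6]
eef_rot: [-3.127, -0.007, 1.506]
contact_force: [-0.2, 0.2, -0.5]
opening: 34.4
```

```bash
python3 -c "
from h import *
plan([510,190,260],1.45)
"
```

```text
t 2.87 pos [ 470.3 -223.7  275.6] rot [-3.127 -0.007  1.506] F [-0.2  0.2 -0.5] open 34.4
turn total [-0.029 -0.013  0.111] rows 1.0
now shift total [2.769 0.086 0.121] rows 11 each [0.252 0.008 0.011]
after shift total [ 2.77  -0.069  0.104] rows 11 each [ 0.252 -0.006  0.009]
```

Emit:
move_arm:
  grip: [0.4,0.4,0.4,0.4,0.4,0.4,0.4,0.4,0.4,0.4,0.4,0.4,0.4,0.4]
  xyz:
    - [0,0,0]
    - [0.25,-0.006,0.009]
    - [0.25,-0.006,0.009]
    - [0.25,-0.006,0.009]
    - [0.25,-0.006,0.009]
    - [0.25,-0.006,0.009]
    - [0.25,-0.006,0.009]
    - [0.25,-0.006,0.009]
    - [0.25,-0.006,0.009]
    - [0.25,-0.006,0.009]
    - [0.25,-0.006,0.009]
    - [0.25,-0.006,0.009]
    - [0,0,0]
    - [0,0,0]
  turn:
    - [-0.03,-0.013,0.11]
    - [0,0,0]
    - [0,0,0]
    - [0,0,0]
    - [0,0,0]
    - [0,0,0]
    - [0,0,0]
    - [0,0,0]
    - [0,0,0]
    - [0,0,0]
    - [0,0,0]
    - [0,0,0]
    - [0,0,0]
    - [0,0,0]

```text
clock: 4.03
ee_pos: [525.3, 186.3, 256.4]
eef_rot: [-3.141, 0.004, 1.353]
contact_force: [1.1, -0.9, 0.5]
opening: 34.2
```

```bash
python3 -c "
from h import *
plan([510,190,260],1.45)
im=snap('wrist','w2')
print(proj(im,[556,257,57]))
"
```

```text
t 4.03 pos [525.3 186.3 256.4] rot [-3.141  0.004  1.353] F [ 1.1 -0.9  0.5] open 34.2
turn total [-0.001  0.008 -0.193] rows 1.0
now shift total [ 0.002 -0.105 -0.024] rows 1 each [ 0.002 -0.105 -0.024]
after shift total [ 0.012 -0.104 -0.024] rows 1 each [ 0.012 -0.104 -0.024]
(np.float64(271.45917985557094), np.float64(107.50961885421272))
```

View pics/w2.png

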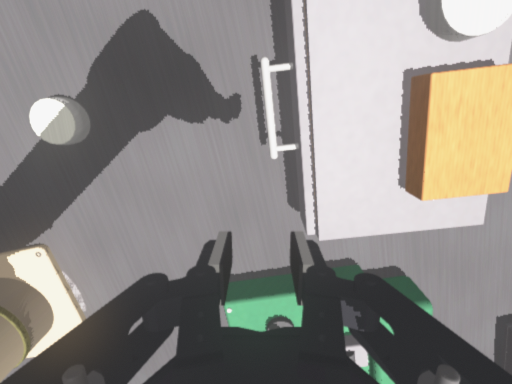

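The bar handle runs from (266,60) to (275,157), in front of the cabinet's front edge.

```bash
python3 - <<'E'
from h import *
im=load('w2')
a=onz(im,266,60,62);b=onz(im,274.5,156,62); print(a,b,(a+b)/2,np.linalg.norm(a-b)); d=a-b; c=np.arctan2(-d[0],d[1]); print('yaw',c)
e=onz(im,307,10,95); f=onz(im,319,236,95); d=e-f; print('edge',e,f,np.arctan2(-d[0],d[1]))
print('dist bar to edge', )
m=(a+b)/2; plan([m[0],m[1],120],c+np.pi/2)
E
```

```text
[560.69202084 313.84048299  62.        ] [546.87972148 193.50391523  62.        ] [553.78587116 253.67219911  62.        ] 121.12666574833644
yaw -0.11428045154657339
edge [612.53277024 347.64241249  95.        ] [584.39599006  76.74865104  95.        ] -0.1034953622376821
dist bar to edge
t 4.08 pos [525.  186.6 256.4] rot [-3.141  0.004  1.354] F [-1.1  0.3 -0.7] open 33.9
turn total [-0.001  0.007 -0.205] rows 1.0
now shift total [0.481 0.091 0.907] rows 4 each [0.12  0.023 0.227]
after shift total [0.466 0.14  0.909] rows 4 each [0.117 0.035 0.227]
```

Emit:
move_arm:
  grip: [0.4,0.4,0.4,0.4,0.4,0.4,0.4,0.4]
  xyz:
    - [0,0,0]
    - [0,0,0]
    - [0.117,0.035,0.227]
    - [0.117,0.035,0.227]
    - [0.117,0.035,0.227]
    - [0.117,0.035,0.227]
    - [0,0,0]
    - [0,0,0]
  turn:
    - [0,0,-0.19]
    - [0,0,0]
    - [0,0,0]
    - [0,0,0]
    - [0,0,0]
    - [0,0,0]
    - [0,0,0]
    - [0,0,0]

```text
clock: 4.75
ee_pos: [562.6, 240.5, 116.3]
eef_rot: [3.134, 0.009, 1.402]
contact_force: [-0.2, -0.2, 1.3]
opening: 34.5
```

```bash
python3 -c "
from h import *
plan([553.8,253.7,120],1.456)
im=snap('wrist','w3')
"
```

```text
t 4.75 pos [562.6 240.5 116.3] rot [3.134 0.009 1.402] F [-0.2 -0.2  1.3] open 34.5
turn total [ 0.014  0.018 -0.108] rows 1.0
now shift total [ 0.077 -0.072 -0.026] rows 1 each [ 0.077 -0.072 -0.026]
after shift total [ 0.081 -0.068 -0.024] rows 1 each [ 0.081 -0.068 -0.024]
```

View pics/w3.png

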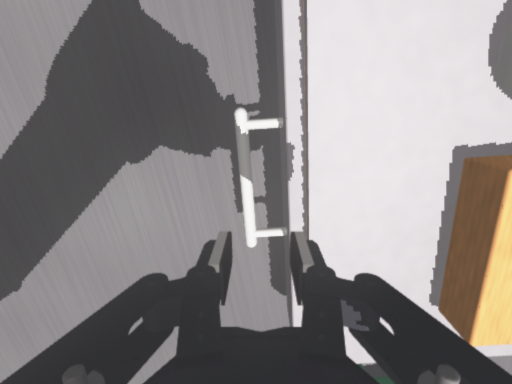

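```bash
python3 - <<'E'
from h import *
im=load('w3')
a=onz(im,241,113,62);b=onz(im,251,243,62); print(a,b,(a+b)/2,np.linalg.norm(a-b)); d=a-b; c=np.arctan2(-d[0],d[1]); print('yaw',c)
m=(a+b)/2; plan([m[0],m[1],100],c+np.pi/2)
E
```

```text
[559.57025475 314.51704628  62.        ] [546.21941371 195.67427631  62.        ] [552.89483423 255.0956613   62.        ] 119.59033794269125
yaw -0.1118713270583092
t 4.8 pos [562.2 240.  116.1] rot [3.135 0.01  1.402] F [-0.4 -1.  -0.2] open 33.9
turn total [ 0.013  0.019 -0.114] rows 1.0
now shift total [ 0.09  -0.079  0.106] rows 1 each [ 0.09  -0.079  0.106]
after shift total [ 0.093 -0.073  0.107] rows 1 each [ 0.093 -0.073  0.107]
```

Emit:
move_arm:
  grip: [0.3,0.3,0.3,0.3,0.3]
  xyz:
    - [0,0,0]
    - [0,0,0]
    - [0.092,-0.074,0]
    - [0,0,0]
    - [0,0,0]
  turn:
    - [0.01,0.02,-0.11]
    - [0,0,0]
    - [0,0,0]
    - [0,0,0]
    - [0,0,0]

```text
clock: 5.22
ee_pos: [557.0, 249.3, 123.9]
eef_rot: [3.13, -0.001, 1.438]
contact_force: [0.2, -0.5, -0.3]
opening: 25.5
```

```bash
python3 -c "
from h import *
plan([552.9,255,39],1.459)
"
```

```text
t 5.22 pos [557.  249.3 123.9] rot [ 3.130e+00 -1.000e-03  1.438e+00] F [ 0.2 -0.5 -0.3] open 25.5
turn total [ 0.023 -0.001 -0.042] rows 1.0
now shift total [ 0.034 -0.039  0.565] rows 3 each [ 0.011 -0.013  0.188]
after shift total [ 0.035 -0.032  0.566] rows 3 each [ 0.012 -0.011  0.189]
```

Emit:
move_arm:
  grip: [0.32,0.32,0.32,0.32,0.32]
  xyz:
    - [0.035,-0.04,0.05]
    - [0.01,-0.01,0.15]
    - [0,0,0.15]
    - [0,0,0.1]
    - [0,0,0]
  turn:
    - [0.02,0,-0.045]
    - [0,0,0]
    - [0,0,0]
    - [0,0,0]
    - [0,0,0]

```text
clock: 5.63
ee_pos: [553.3, 256.4, 58.3]
eef_rot: [3.133, -0.002, 1.457]
contact_force: [-0.1, -1.4, -0.7]
opening: 27.4
```

```bash
python3 -c "
from h import *
plan([552.9,255,39],1.459)
"
```

```text
t 5.63 pos [553.3 256.4  58.3] rot [ 3.133e+00 -2.000e-03  1.457e+00] F [-0.1 -1.4 -0.7] open 27.4
turn total [ 0.018 -0.005 -0.005] rows 1.0
now shift total [-0.01  -0.003  0.129] rows 1 each [-0.01  -0.003  0.129]
after shift total [-0.009 -0.002  0.129] rows 1 each [-0.009 -0.002  0.129]
```

Positioned over the bar. I'll descend the rest and close gently.

Emit:
move_arm:
  grip: [0.32,0.32,0.32,0.1,0.0,0.0,0.0,0.0]
  xyz:
    - [0,0,0.09]
    - [0,0,0.05]
    - [0,0,0.02]
    - [0,0,0]
    - [0,0,0]
    - [0,0,0]
    - [0,0,0]
    - [0,0,0]
  turn:
    - [0,0,0]
    - [0,0,0]
    - [0,0,0]
    - [0,0,0]
    - [0,0,0]
    - [0,0,0]
    - [0,0,0]
    - [0,0,0]
  grip_force: 40

```text
clock: 6.3
ee_pos: [555.3, 256.7, 35.4]
eef_rot: [3.13, -0.004, 1.455]
contact_force: [0.3, 0.4, 1.1]
opening: 0.2
```

```bash
python3 -c "
from h import *
c=-0.112
plan([553-np.cos(c)*186,255-np.sin(c)*186,40],1.459)
"
```

```text
t 6.3 pos [555.3 256.7  35.4] rot [ 3.13  -0.004  1.455] F [0.3 0.4 1.1] open 0.2
turn total [ 0.023 -0.008 -0.007] rows 1.0
now shift total [-0.017 -1.253 -0.046] rows 5 each [-0.003 -0.251 -0.009]
after shift total [-0.013 -1.254 -0.031] rows 5 each [-0.003 -0.251 -0.006]
```

```bash
python3 -c "
from h import *
im=snap('wrist','w4')
im=snap('side','s4');cv2.imwrite('pics/s4z.png',cv2.resize(im['color'][120:320,40:320],None,fx=2.8,fy=2.8,interpolation=cv2.INTER_CUBIC))
"
```

```text
(no output)
```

View pics/w4.png

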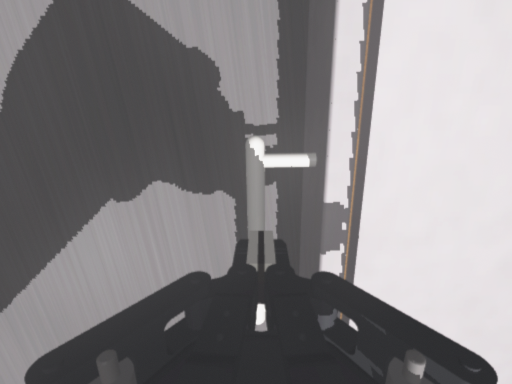

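View pics/s4z.png

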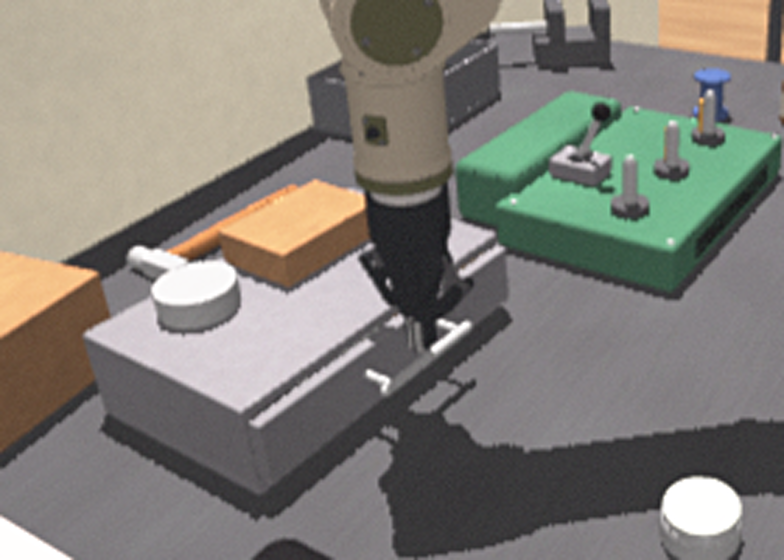

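```bash
python3 - <<'E'
from h import *
im=load('w4')
cv2.imwrite('pics/w4z.png',cv2.resize(im['color'][120:330,180:340],None,fx=3.5,fy=2.8,interpolation=cv2.INTER_CUBIC))
print(onz(im,257,145,62).round(1),onz(im,257.5,225,62).round(1))
s=r.read_state(); print(s['ee_pos'])
for z in (35,45,57): print(proj(im,[555.3,256.7,z]))
P=cloud(im)
for v in (225,235,245,255,265): print(v,[P[v,u].round(0).tolist() for u in (250,258,263,270)])
E
```

```text
[559.9 314.3  62. ] [554.4 266.5  62. ]
[555.21072408 256.68710926  35.29538693]
(np.float64(260.33970184983497), np.float64(221.53415137188944))
(np.float64(260.50401129126135), np.float64(227.52257497458132))
(np.float64(260.7253814977082), np.float64(235.59063580974168))
225 [[550.0, 266.0, 60.0], [555.0, 266.0, 62.0], [558.0, 265.0, 60.0], [562.0, 237.0, -0.0]]
235 [[551.0, 268.0, 78.0], [555.0, 268.0, 78.0], [558.0, 267.0, 78.0], [561.0, 267.0, 79.0]]
245 [[551.0, 268.0, 89.0], [555.0, 268.0, 90.0], [557.0, 267.0, 89.0], [561.0, 267.0, 89.0]]
255 [[551.0, 268.0, 99.0], [555.0, 268.0, 99.0], [557.0, 268.0, 99.0], [560.0, 267.0, 99.0]]
265 [[551.0, 269.0, 109.0], [nan, nan, nan], [557.0, 267.0, 107.0], [560.0, 268.0, 108.0]]
```

View pics/w4z.png

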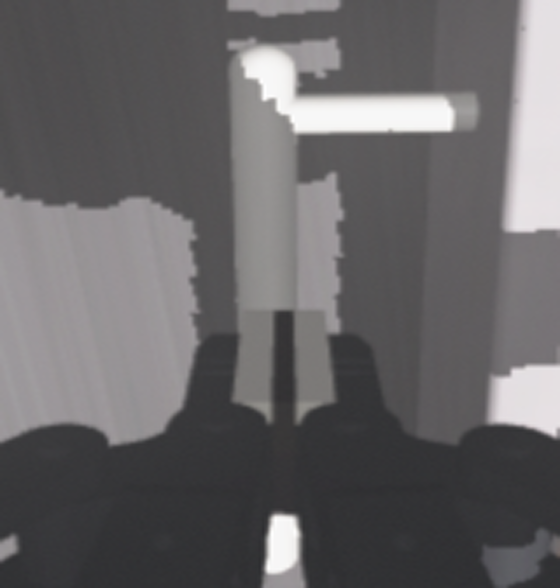

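```bash
python3 - <<'E'
from h import *
for f,z0 in (('w1',278.9),('w2',256.4),('w3',116.2),('w4',35.3)):
    im=load(f);P=cloud(im)
    for v in range(215,300,8):
        row=P[v]; m=(row[:,2]>z0-30)&(row[:,2]<z0+160)&(np.arange(512)>190)&(np.arange(512)<340)
        us=np.where(m)[0]
        if len(us): print(f,v,us.min(),us.max(),'z',np.nanmin(row[us,2]).round(0)-z0, row[us[0]].round(0))
E
```

```text
w1 239 200 321 z 40.10000000000002 [ 494. -177.  326.]
w1 247 191 334 z 37.10000000000002 [ 491. -172.  328.]
w1 255 191 338 z 38.10000000000002 [ 491. -174.  336.]
w1 263 191 339 z 41.10000000000002 [ 494. -178.  348.]
w1 271 191 339 z 45.10000000000002 [ 496. -181.  358.]
w1 279 191 339 z 52.10000000000002 [ 496. -182.  363.]
w1 287 191 339 z 60.10000000000002 [ 495. -183.  367.]
w1 295 191 339 z 66.10000000000002 [ 495. -184.  371.]
w2 239 216 305 z 35.60000000000002 [505. 202. 303.]
w2 247 203 318 z 36.60000000000002 [497. 200. 306.]
w2 255 200 321 z 38.60000000000002 [498. 201. 314.]
w2 263 196 325 z 39.60000000000002 [497. 200. 321.]
w2 271 191 333 z 45.60000000000002 [500. 205. 335.]
w2 279 191 339 z 54.60000000000002 [501. 204. 340.]
w2 287 191 339 z 59.60000000000002 [502. 204. 345.]
w2 295 191 339 z 67.60000000000002 [503. 204. 350.]
w3 215 307 339 z -28.200000000000003 [599. 227.  88.]
w3 223 307 339 z -28.200000000000003 [599. 220.  88.]
w3 231 308 339 z -24.200000000000003 [598. 215.  92.]
w3 239 216 339 z -29.200000000000003 [541. 256. 164.]
w3 247 203 339 z -23.2000000
[... 153 characters left out ...]
3.200000000000003 [536. 258. 194.]
w3 279 191 339 z 54.8 [537. 258. 200.]
w3 287 191 339 z 59.8 [538. 258. 205.]
w3 295 191 339 z 67.8 [539. 258. 209.]
w4 215 247 339 z -19.299999999999997 [549. 272.  58.]
w4 223 247 339 z -17.299999999999997 [548. 267.  57.]
w4 231 248 339 z -15.299999999999997 [548. 261.  58.]
w4 239 248 339 z -19.299999999999997 [547. 256.  59.]
w4 247 235 339 z -16.299999999999997 [542. 265.  84.]
w4 255 234 339 z -16.299999999999997 [543. 266.  93.]
w4 263 232 339 z -19.299999999999997 [542. 266. 100.]
w4 271 228 339 z -16.299999999999997 [542. 270. 114.]
w4 279 191 339 z 70.7 [529. 274. 121.]
w4 287 191 339 z 70.7 [529. 272. 124.]
w4 295 191 339 z 70.7 [531. 272. 129.]
```

```bash
python3 - <<'E'
from h import *
im=load('s4'); 
for z in (35,57,70): 
    u,v=proj(im,[555.3,256.7,z]); print(z,u,v,'zoom',(u-40)*2.8,(v-120)*2.8)
cv2.imwrite('pics/s4y.png',cv2.resize(im['color'][200:270,150:240],None,fx=7,fy=7,interpolation=cv2.INTER_CUBIC))
print(r.read_state())
E
```

```text
35 191.98562307414983 253.38058365769513 zoom 425.5597446076195 373.46563424154635
57 191.22109607550794 246.9229889442325 zoom 423.4190690114222 355.38436904385094
70 190.7619607444226 243.04489190901012 zoom 422.13349008438325 344.5256973452283
{'clock': 6.4, 'joint_pos': array([ 0.07369555,  0.54864174, -0.75530354,  1.6530357 ,  0.419334  ,
        1.09559341, -0.9153493 ]), 'dq': array([ 9.62609971e-05,  3.13568301e-03,  2.67921569e-04,  2.08293416e-03,
        5.12745055e-05, -1.35584002e-03,  1.30365202e-03]), 'tau': array([ 2.62410042e-02, -6.19515038e+01, -1.32644892e+01, -3.29545641e+01,
        4.45539400e-02, -3.97857162e-02,  3.28341608e-03]), 'ee_pos': array([555.21072408, 256.68710926,  35.29538693]), 'eef_rot': array([ 3.12990608, -0.00374169,  1.45540667]), 'contact_force': array([-0.56759505, -0.72115298,  0.6827545 ]), 'ft_torque': array([-0.04786487, -0.01934547, -0.02227075]), 'opening': 0.012208828148357389}
```

View pics/s4y.png

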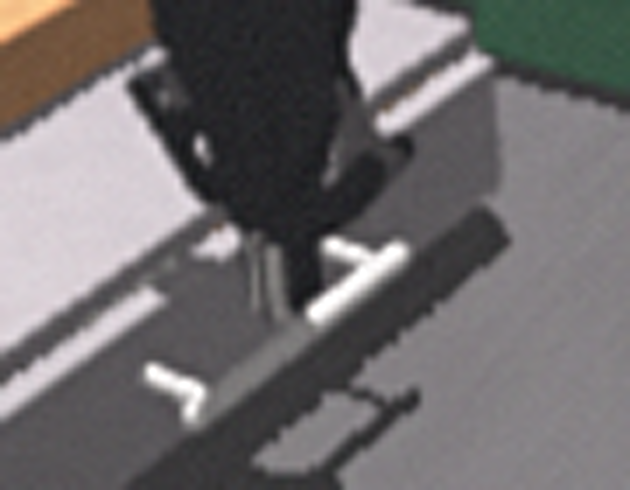

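The side view and the wrist depth agree: the shut fingertips end at about z=62, just on top of the bar. That's roughly 28 mm above the reported TCP, so the fingers closed above the bar. I'll reopen, go about 20 mm deeper while watching the force, and close again.

Emit:
move_arm:
  grip: [0.32,0.32,0.32,0.32,0.32,0.32,0.32,0.32]
  xyz:
    - [0,0,-0.02]
    - [0,0,0]
    - [0,0,0]
    - [0.0,-0.01,0.03]
    - [0,-0.01,0.05]
    - [0,0,0.05]
    - [0,0,0.03]
    - [0,0,0]
  turn:
    - [0,0,0]
    - [0,0,0]
    - [0,0,0]
    - [0,0,0]
    - [0,0,0]
    - [0,0,0]
    - [0,0,0]
    - [0,0,0]

```text
clock: 7.07
ee_pos: [552.2, 257.1, 12.3]
eef_rot: [3.129, -0.004, 1.455]
contact_force: [-0.6, -1.2, -0.7]
opening: 27.1
```

```bash
python3 -c "
from h import *
plan([553,256,17],1.459)
im=snap('wrist','w5')
im=load('w5');P=cloud(im)
for v in range(225,262,4):
    print(v,[P[v,u].round(0).tolist() for u in (225,232,238,285,291)])
cv2.imwrite('pics/w5z.png',cv2.resize(im['color'][120:330,180:340],None,fx=3.5,fy=2.8,interpolation=cv2.INTER_CUBIC))
"
```

```text
t 7.07 pos [552.2 257.1  12.3] rot [ 3.129 -0.004  1.455] F [-0.6 -1.2 -0.7] open 27.1
turn total [ 0.024 -0.007 -0.007] rows 1.0
now shift total [-0.006  0.007 -0.032] rows 1 each [-0.006  0.007 -0.032]
after shift total [-0.007  0.006 -0.032] rows 1 each [-0.007  0.006 -0.032]
225 [[524.0, 251.0, -2.0], [530.0, 251.0, -1.0], [535.0, 251.0, 0.0], [570.0, 246.0, -0.0], [575.0, 246.0, -1.0]]
229 [[524.0, 248.0, -1.0], [529.0, 248.0, -1.0], [534.0, 247.0, -1.0], [570.0, 243.0, -0.0], [575.0, 242.0, -1.0]]
233 [[533.0, 270.0, 52.0], [537.0, 270.0, 52.0], [533.0, 244.0, -1.0], [567.0, 266.0, 52.0], [570.0, 266.0, 53.0]]
237 [[534.0, 271.0, 58.0], [538.0, 270.0, 58.0], [533.0, 241.0, -0.0], [566.0, 264.0, 53.0], [569.0, 266.0, 58.0]]
241 [[534.0, 270.0, 61.0], [538.0, 269.0, 61.0], [532.0, 237.0, -1.0], [566.0, 262.0, 53.0], [569.0, 266.0, 62.0]]
245 [[535.0, 270.0, 65.0], [539.0, 270.0, 66.0], [532.0, 233.0, -2.0], [566.0, 260.0, 54.0], [568.0, 267.0, 67.0]]
249 [[536.0, 271.0, 71.0], [539.0, 270.0, 71.0], [531.0, 230.0, -1.0], [566.0, 258.0, 55.0], [568.0, 267.0, 72.0]]
253 [[536.0, 270.0, 74.0], [539.0, 270.0, 74.0], [531.0, 227.0, -0.0], [565.0, 256.0, 56.0], [567.0, 266.0, 74.0]]
257 [[536.0, 270.0, 77.0], [539.0, 268.0, 75.0], [531.0, 223.0, -1.0], [565.0, 254.0, 57.0], [567.0, 267.0, 79.0]]
261 [[537.0, 270.0, 81.0], [539.0, 266.0, 76.0], [530.0, 220.0, -1.0], [565.0, 251.0, 57.0], [567.0, 267.0, 81.0]]
```

View pics/w5z.png

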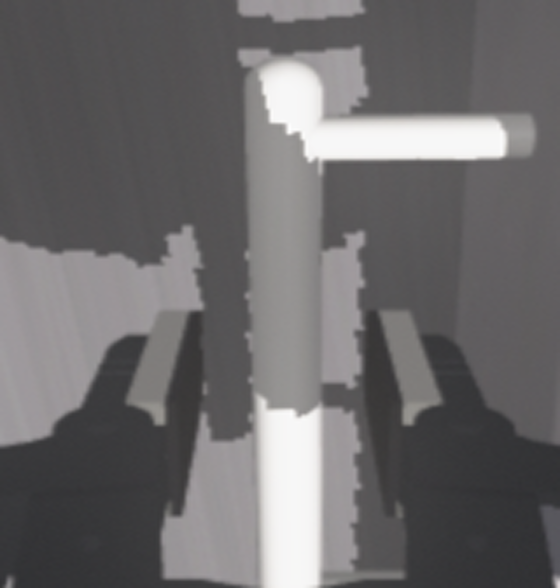

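Emit:
move_arm:
  grip: [0.32,0.32,0.2,0.0,0.0,0.0,0.0,0.0]
  xyz:
    - [0,0.01,0.04]
    - [0,0,0.03]
    - [0,0,0]
    - [0,0,0]
    - [0,0,0]
    - [0,0,0]
    - [0,0,0]
    - [0,0,0]
  turn:
    - [0,0,0]
    - [0,0,0]
    - [0,0,0]
    - [0,0,0]
    - [0,0,0]
    - [0,0,0]
    - [0,0,0]
    - [0,0,0]

```text
clock: 7.78
ee_pos: [552.8, 258.3, 6.1]
eef_rot: [3.13, -0.001, 1.457]
contact_force: [-1.5, -1.3, 3.8]
opening: 9.9
```

```bash
python3 -c "
from h import *
s=r.read_state();c=-0.112;p=s['ee_pos']
plan([p[0]-np.cos(c)*185,p[1]-np.sin(c)*185,p[2]],s['eef_rot'][2])
"
```

```text
t 7.78 pos [552.8 258.3   6.1] rot [ 3.130e+00 -1.000e-03  1.457e+00] F [-1.5 -1.3  3.8] open 9.9
turn total [ 0.024 -0.002 -0.   ] rows 1.0
now shift total [-0.002 -1.233 -0.015] rows 5 each [-0.    -0.247 -0.003]
after shift total [-0.002 -1.233 -0.   ] rows 5 each [-0.    -0.247 -0.   ]
```

Gripped on the bar (opening 9.9). Now pulling the drawer out.

Emit:
move_arm:
  grip: [0,0,0,0,0,0,0,0,0,0,0,0,0,0]
  xyz:
    - [0,-0.08,0]
    - [0,-0.1,0]
    - [0,-0.1,0]
    - [0,-0.1,0]
    - [0,-0.1,0]
    - [0,-0.1,0]
    - [0,-0.1,0]
    - [0,-0.1,0]
    - [0,-0.1,0]
    - [0,-0.1,0]
    - [0,-0.1,0]
    - [0,-0.1,0]
    - [0,-0.05,0]
    - [0,0,0]
  turn:
    - [0,0,0]
    - [0,0,0]
    - [0,0,0]
    - [0,0,0]
    - [0,0,0]
    - [0,0,0]
    - [0,0,0]
    - [0,0,0]
    - [0,0,0]
    - [0,0,0]
    - [0,0,0]
    - [0,0,0]
    - [0,0,0]
    - [0,0,0]

```text
clock: 8.95
ee_pos: [378.4, 276.9, 6.1]
eef_rot: [3.105, -0.005, 1.447]
contact_force: [-1.5, 0.7, -3.5]
opening: 9.1
```

```bash
python3 -c "
from h import *
c=-0.112
plan([553-np.cos(c)*186,257.5-np.sin(c)*186,6],1.459)
"
```

```text
t 8.95 pos [378.4 276.9   6.1] rot [ 3.105 -0.005  1.447] F [-1.5  0.7 -3.5] open 9.1
turn total [ 0.073 -0.01  -0.024] rows 1.0
now shift total [ 0.001 -0.069 -0.002] rows 1 each [ 0.001 -0.069 -0.002]
after shift total [ 0.002 -0.069  0.   ] rows 1 each [ 0.002 -0.069  0.   ]
```

Emit:
move_arm:
  grip: [0,0,0,0.32,0.32,0.32,0.32,0.4,0.4,0.4,0.4,0.4,0.4,0.4]
  xyz:
    - [0,-0.04,0]
    - [0,-0.02,0]
    - [0,0,0]
    - [0,0,0]
    - [0,0,0]
    - [0,0,0]
    - [0,0,-0.1]
    - [0,0,-0.2]
    - [0,0,-0.25]
    - [0,0,-0.25]
    - [0,0,-0.25]
    - [0,0,-0.25]
    - [0,0,-0.25]
    - [0,0,-0.25]
  turn:
    - [0,0,0]
    - [0,0,0]
    - [0,0,0]
    - [0,0,0]
    - [0,0,0]
    - [0,0,0]
    - [0,0,0]
    - [0,0,0]
    - [0,0,0]
    - [0,0,0]
    - [0,0,0]
    - [0,0,0]
    - [0,0,0]
    - [0,0,0]

```text
clock: 10.12
ee_pos: [356.7, 275.2, 279.1]
eef_rot: [3.112, -0.005, 1.449]
contact_force: [1.3, 0.1, -0.3]
opening: 34.5
```

```bash
python3 -c "
from h import *
plan([470,200,250],1.459)
im=snap('scene','s6');cv2.imwrite('pics/s6z.png',cv2.resize(im['color'][120:300,130:410],None,fx=2.8,fy=2.8,interpolation=cv2.INTER_CUBIC))
snap('wrist','w6')
"
```

```text
t 10.12 pos [356.7 275.2 279.1] rot [ 3.112 -0.005  1.449] F [ 1.3  0.1 -0.3] open 34.5
turn total [ 0.058 -0.011 -0.021] rows 1.0
now shift total [-0.407  0.805  0.215] rows 4 each [-0.102  0.201  0.054]
after shift total [-0.414  0.807  0.194] rows 4 each [-0.104  0.202  0.048]
```

View pics/s6z.png

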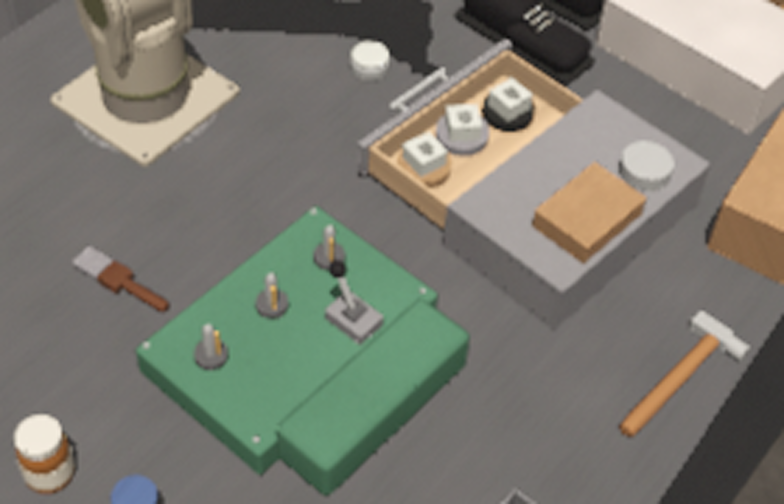

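View pics/w6.png

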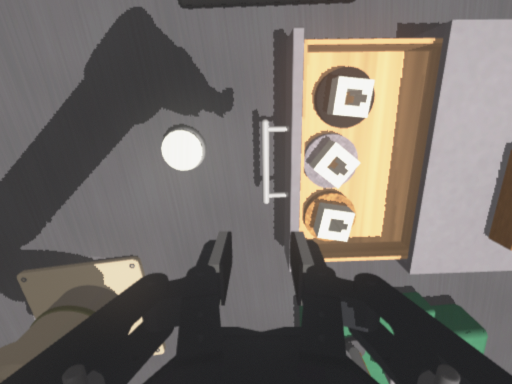

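Three wheels are in the drawer. Their hub tops are near (351,97) dark rubber, (336,164) grey felt and (335,222) cork, with the keyways visible as dark notches. I'll move the camera over the drawer to measure them.

Emit:
move_arm:
  grip: [0.6,0.6,0.6,0.6,0.6,0.6,0.6]
  xyz:
    - [-0.06,0.2,0]
    - [-0.06,0.2,0]
    - [-0.06,0.2,0]
    - [-0.06,0.2,0]
    - [0,0,0]
    - [0,0,0]
    - [0,0,0]
  turn:
    - [0.05,0,0]
    - [0,0,0]
    - [0,0,0]
    - [0,0,0]
    - [0,0,0]
    - [0,0,0]
    - [0,0,0]

```text
clock: 10.8
ee_pos: [477.9, 227.2, 285.7]
eef_rot: [3.128, -0.01, 1.452]
contact_force: [0.5, -0.1, 0.0]
opening: 51.2
```

```bash
python3 -c "
from h import *
plan([470,200,250],1.459)
im=snap('wrist','w7')
cv2.imwrite('pics/w7z.png',cv2.resize(im['color'][0:240,130:400],None,fx=2.5,fy=2.5,interpolation=cv2.INTER_CUBIC))
"
```

```text
t 10.8 pos [477.9 227.2 285.7] rot [ 3.128 -0.01   1.452] F [ 0.5 -0.1  0. ] open 51.2
turn total [ 0.028 -0.021 -0.014] rows 1.0
now shift total [-0.189 -0.034  0.236] rows 2 each [-0.094 -0.017  0.118]
after shift total [-0.186 -0.032  0.238] rows 2 each [-0.093 -0.016  0.119]
```

View pics/w7z.png

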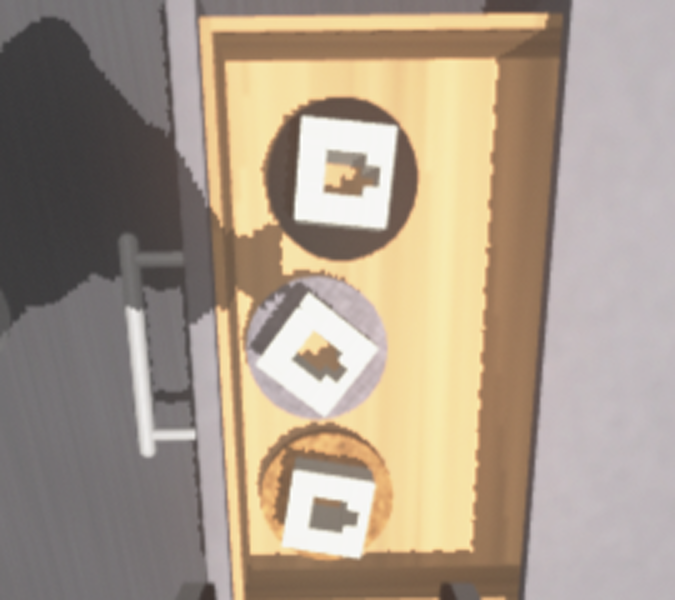

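```bash
cat >> h.py <<'E'
def hubs(f,z,roi,vmin=215,smax=40,names=None,lo=300):
    im=load(f); hsv=cv2.cvtColor(im['color'],cv2.COLOR_BGR2HSV)
    m=((hsv[...,2]>=vmin)&(hsv[...,1]<smax)).astype(np.uint8); k=np.zeros_like(m); u0,v0,u1,v1=roi; k[v0:v1,u0:u1]=1; m*=k
    out=[]
    for c in cv2.findContours(m,cv2.RETR_EXTERNAL,cv2.CHAIN_APPROX_NONE)[0]:
        if cv2.contourArea(c)<lo: continue
        w=np.array([onz(im,a,b,z)[:2] for a,b in c[:,0]],np.float32)
        (cx,cy),(a,b),ang=cv2.minAreaRect(w)
        # notch: hole pixels
        hm=np.zeros_like(m); cv2.drawContours(hm,[c],-1,1,-1); hole=(hm>0)&(m==0); ys,xs=np.where(hole)
        h=np.array([onz(im,p,q,z)[:2] for p,q in zip(xs,ys)])
        hc=h[np.hypot(*(h-[cx,cy]).T)<20].mean(0) if len(h) else np.zeros(2)
        out.append((cx,cy,a,b,ang,hc)); d=hc-[cx,cy]
        print('px',c[:,0].mean(0).round(0),'ctr',round(cx,1),round(cy,1),'size',round(a,1),round(b,1),'ang',round(np.radians(ang),3),[round(np.radians(ang)+i*np.pi/2,3) for i in(-2,-1)],'hole off',d.round(1),'dir',round(np.arctan2(d[1],d[0]),2))
    return out
E
python3 - <<'E'
from h import *
hubs('w7',72,(200,20,330,232))
im=load('w7');P=cloud(im)
print('drawer front inner edge / floor z',P[130,228].round(0),P[75,300].round(0),P[30,215].round(0), 'cab',P[120,370].round(0))
E
```

```text
px [261. 205.] ctr 473.6 161.7 size 50.4 50.0 ang 1.281 [np.float64(-1.861), np.float64(-0.29)] hole off [ 2.  -0.6] dir -0.3
px [256. 143.] ctr 479.8 257.3 size 51.6 54.7 ang 0.798 [np.float64(-2.344), np.float64(-0.773)] hole off [ 0.7 -0.5] dir -0.6
px [267.  68.] ctr 505.4 352.2 size 50.5 49.8 ang 1.361 [np.float64(-1.781), np.float64(-0.21)] hole off [ 2.4 -0.3] dir -0.13
drawer front inner edge / floor z [435. 277.  21.] [556. 344.  21.] [444. 405.  72.] cab [632. 272.  95.]
```

All three hub tops measure about 50 mm square, so the fit is right. Before picking anything up, I'll hover over each spindle with the empty gripper to measure it precisely.

```bash
python3 -c "
from h import *
plan([497,-101,205],0.93)
"
```

```text
t 10.85 pos [477.4 227.6 285.8] rot [ 3.127 -0.01   1.453] F [-0.3 -0.1  0.5] open 51.0
turn total [ 0.022 -0.028  1.046] rows 5.0
now shift total [-2.166  0.38   0.522] rows 9 each [-0.241  0.042  0.058]
after shift total [-1.678  1.414  0.539] rows 9 each [-0.186  0.157  0.06 ]
```

Emit:
move_arm:
  grip: [0.7,0.7,0.7,0.7,0.7,0.7,0.7,0.7,0.7,0.7,0.7,0.7,0.7,0.7,0.7,0.7]
  xyz:
    - [0,0,0]
    - [0,0,0]
    - [0,0,0]
    - [0,0,0]
    - [0,0,0]
    - [-0.18,0.152,0.05]
    - [-0.18,0.152,0.05]
    - [-0.18,0.152,0.05]
    - [-0.18,0.152,0.05]
    - [-0.18,0.152,0.05]
    - [-0.18,0.152,0.05]
    - [-0.18,0.152,0.05]
    - [-0.18,0.152,0.05]
    - [-0.15,0.13,0.05]
    - [0,0,0]
    - [0,0,0]
  turn:
    - [0.005,-0.005,0.2]
    - [0.005,-0.005,0.2]
    - [0.005,-0.005,0.2]
    - [0.005,-0.005,0.2]
    - [0,0,0.1]
    - [0,0,0]
    - [0,0,0]
    - [0,0,0]
    - [0,0,0]
    - [0,0,0]
    - [0,0,0]
    - [0,0,0]
    - [0,0,0]
    - [0,0,0]
    - [0,0,0]
    - [0,0,0]

```text
clock: 12.18
ee_pos: [506.2, -78.7, 219.4]
eef_rot: [3.131, -0.005, 1.009]
contact_force: [0.0, 0.7, -0.1]
opening: 59.7
```

```bash
python3 -c "
from h import *
plan([497,-101,205],0.93)
im=snap('wrist','w8')
"
```

```text
t 12.18 pos [506.2 -78.7 219.4] rot [ 3.131 -0.005  1.009] F [ 0.   0.7 -0.1] open 59.7
turn total [ 0.02  -0.012  0.158] rows 1.0
now shift total [-0.159  0.027  0.095] rows 1 each [-0.159  0.027  0.095]
after shift total [-0.156  0.04   0.096] rows 1 each [-0.156  0.04   0.096]
```

View pics/w8.png

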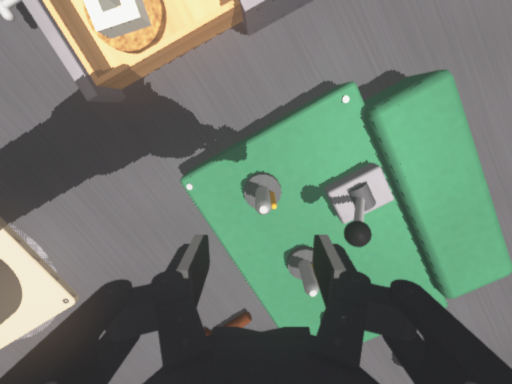

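Emit:
move_arm:
  grip: [0.85,0.85,0.85,0.85,0.85]
  xyz:
    - [0,0,0.1]
    - [-0.1,0.03,0.06]
    - [-0.06,0.01,0]
    - [0,0,0]
    - [0,0,0]
  turn:
    - [0,0,0.14]
    - [0,0,0]
    - [0,0,0]
    - [0,0,0]
    - [0,0,0]

```text
clock: 12.65
ee_pos: [497.2, -94.9, 197.4]
eef_rot: [3.128, -0.008, 0.946]
contact_force: [-0.1, -0.3, -0.1]
opening: 72.4
```

```bash
python3 -c "
from h import *
plan([497,-101,185],0.93)
im=snap('wrist','w9')
u,v=proj(im,[497,-101.5,100]);u=int(u);v=int(v);print(u,v)
cv2.imwrite('pics/w9z.png',cv2.resize(im['color'][v-45:v+45,u-60:u+60],None,fx=6,fy=6,interpolation=cv2.INTER_CUBIC))
"
```

```text
t 12.65 pos [497.2 -94.9 197.4] rot [ 3.128 -0.008  0.946] F [-0.1 -0.3 -0.1] open 72.4
turn total [ 0.027 -0.016  0.032] rows 1.0
now shift total [-0.034  0.021  0.083] rows 1 each [-0.034  0.021  0.083]
after shift total [-0.033  0.023  0.083] rows 1 each [-0.033  0.023  0.083]
262 189
```

View pics/w9z.png

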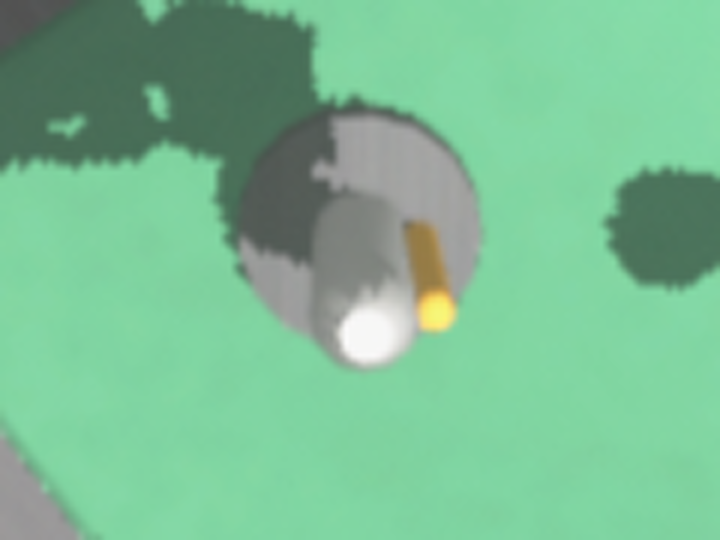

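```bash
cat >> h.py <<'E'
def spin(f,u,v,nose,key,col,k=6,hw=60,hh=45):
    im=load(f); o=lambda p:((p[0]+.5)/k-.5+u-hw,(p[1]+.5)/k-.5+v-hh)
    n=onz(im,*o(nose),132); kk=onz(im,*o(key),121); c=onz(im,*o(col),72)
    print('nose',n[:2].round(1),'collar',c[:2].round(1),'key',kk[:2].round(1),'r',np.hypot(*(kk-n)[:2]).round(1),np.hypot(*(kk-c)[:2]).round(1),'yaw',np.arctan2(*(kk-n)[[1,0]]).round(3),np.arctan2(*(kk-c)[[1,0]]).round(3))
E
python3 -c "
from h import *
spin('w9',262,189,(371,335),(436,312),(361,226))
plan([492,-221,195],0.95)"
```

```text
nose [ 497.  -101.5] collar [497.6 -99.7] key [ 506.  -107.7] r 11.0 11.6 yaw -0.607 -0.763
t 12.7 pos [497.5 -94.8 197.6] rot [ 3.128 -0.008  0.946] F [-0.7  0.8  0.1] open 72.6
turn total [ 0.028 -0.016 -0.008] rows 1.0
now shift total [-0.704  0.462  0.018] rows 4 each [-0.176  0.116  0.005]
after shift total [-0.706  0.46   0.017] rows 4 each [-0.176  0.115  0.004]
```

Emit:
move_arm:
  grip: [0.85,0.85,0.85,0.85,0.85,0.85,0.85]
  xyz:
    - [-0.175,0.115,0.0]
    - [-0.175,0.115,0.0]
    - [-0.175,0.115,0.0]
    - [-0.13,0.09,0]
    - [-0.06,0.04,0]
    - [0,0,0]
    - [0,0,0]
  turn:
    - [0.02,-0.015,0]
    - [0,0,0]
    - [0,0,0]
    - [0,0,0]
    - [0,0,0]
    - [0,0,0]
    - [0,0,0]

```text
clock: 13.28
ee_pos: [497.6, -220.0, 202.9]
eef_rot: [3.131, -0.004, 0.96]
contact_force: [0.0, 0.6, -0.2]
opening: 72.5
```

```bash
python3 -c "
from h import *
plan([492,-221,185],0.95)
im=snap('wrist','w10')
u,v=proj(im,[492,-221,100]);u=int(u);v=int(v);print(u,v)
cv2.imwrite('pics/w10z.png',cv2.resize(im['color'][v-45:v+45,u-60:u+60],None,fx=6,fy=6,interpolation=cv2.INTER_CUBIC))
"
```

```text
t 13.28 pos [ 497.6 -220.   202.9] rot [ 3.131 -0.004  0.96 ] F [ 0.   0.6 -0.2] open 72.5
turn total [ 0.02  -0.008  0.019] rows 1.0
now shift total [-0.028 -0.028  0.119] rows 1 each [-0.028 -0.028  0.119]
after shift total [-0.028 -0.026  0.12 ] rows 1 each [-0.028 -0.026  0.12 ]
255 186
```

View pics/w10z.png

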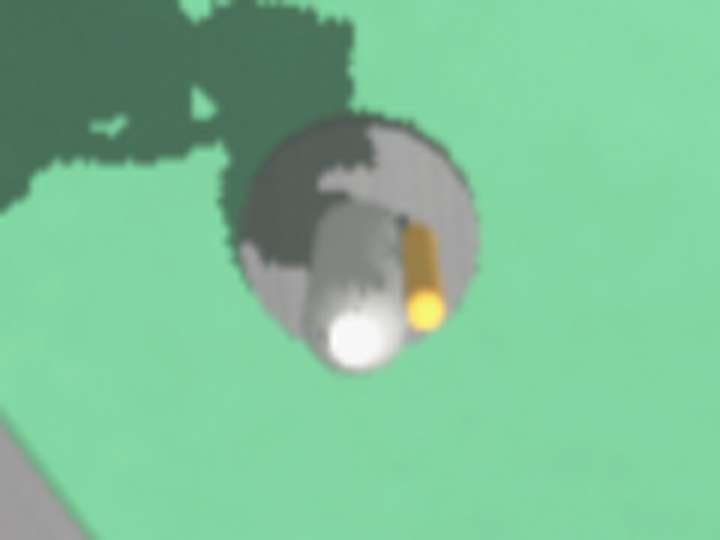

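```bash
python3 -c "
from h import *
spin('w10',255,186,(357,341),(426,311),(359,233))
plan([485,-341,195],2.12)"
```

```text
nose [ 489.9 -221.3] collar [ 490.9 -219.4] key [ 500.2 -226.6] r 11.5 11.8 yaw -0.476 -0.662
t 13.33 pos [ 497.7 -219.6  203. ] rot [ 3.131 -0.004  0.96 ] F [-0.6  0.5 -0.5] open 72.6
turn total [ 0.023  0.005 -2.319] rows 10.0
now shift total [-0.712  0.394  0.054] rows 4 each [-0.178  0.099  0.014]
after shift total [-0.646 -0.495  0.053] rows 4 each [-0.162 -0.124  0.013]
```

Emit:
move_arm:
  grip: [0.85,0.85,0.85,0.85,0.85,0.85,0.85,0.85,0.85,0.85,0.85,0.85,0.85,0.85,0.85,0.85,0.85,0.85]
  xyz:
    - [-0.175,0.1,0.0]
    - [-0.175,0.1,0.0]
    - [-0.175,0.1,0.0]
    - [-0.13,0.06,0]
    - [0,0,0]
    - [0,0,0]
    - [0,0,0]
    - [0,0,0]
    - [0,0,0]
    - [0,0,0]
    - [0,0,0]
    - [0,0,0]
    - [0,0,0]
    - [0,0,0]
    - [0,0,0]
    - [0,0,0]
    - [0,0,0]
    - [0,0,0]
  turn:
    - [0.02,0,0]
    - [0,0,0]
    - [0,0,0]
    - [0,0,0]
    - [0,0,0]
    - [0,0,-0.23]
    - [0,0,-0.23]
    - [0,0,-0.23]
    - [0,0,-0.23]
    - [0,0,-0.23]
    - [0,0,-0.23]
    - [0,0,-0.23]
    - [0,0,-0.23]
    - [0,0,-0.23]
    - [0,0,-0.23]
    - [0,0,0]
    - [0,0,0]
    - [0,0,0]

```text
clock: 14.83
ee_pos: [502.1, -292.7, 207.9]
eef_rot: [3.126, -0.003, 2.209]
contact_force: [-0.4, -0.3, -0.1]
opening: 72.9
```

```bash
python3 -c "
from h import *
plan([485,-341,195],2.12)"
```

```text
t 14.83 pos [ 502.1 -292.7  207.9] rot [ 3.126e+00 -3.000e-03  2.209e+00] F [-0.4 -0.3 -0.1] open 72.9
turn total [ 0.031 -0.008  0.179] rows 1.0
now shift total [-0.191 -0.284  0.081] rows 2 each [-0.095 -0.142  0.041]
after shift total [-0.215 -0.265  0.086] rows 2 each [-0.108 -0.133  0.043]
```

Emit:
move_arm:
  grip: [0.85,0.85,0.85,0.85,0.85,0.85]
  xyz:
    - [-0.11,-0.14,0.04]
    - [-0.08,-0.12,0.03]
    - [-0.03,-0.04,0.0]
    - [0,0,0]
    - [0,0,0]
    - [0,0,0]
  turn:
    - [0.02,0,0.12]
    - [0,0,0.02]
    - [0,0,0]
    - [0,0,0]
    - [0,0,0]
    - [0,0,0]

```text
clock: 15.33
ee_pos: [484.4, -344.1, 197.1]
eef_rot: [3.134, -0.004, 2.132]
contact_force: [1.3, -0.0, 0.3]
opening: 72.5
```

```bash
python3 -c "
from h import *
plan([485,-341,195],2.12)
im=snap('wrist','w11')
u,v=proj(im,[485,-341,100]);u=int(u);v=int(v);print(u,v)
cv2.imwrite('pics/w11z.png',cv2.resize(im['color'][v-45:v+45,u-60:u+60],None,fx=6,fy=6,interpolation=cv2.INTER_CUBIC))
"
```

```text
t 15.33 pos [ 484.4 -344.1  197.1] rot [ 3.134 -0.004  2.132] F [ 1.3 -0.   0.3] open 72.5
turn total [ 0.014 -0.009  0.025] rows 1.0
now shift total [0.015 0.014 0.014] rows 1 each [0.015 0.014 0.014]
after shift total [0.015 0.014 0.014] rows 1 each [0.015 0.014 0.014]
261 182
```

View pics/w11z.png

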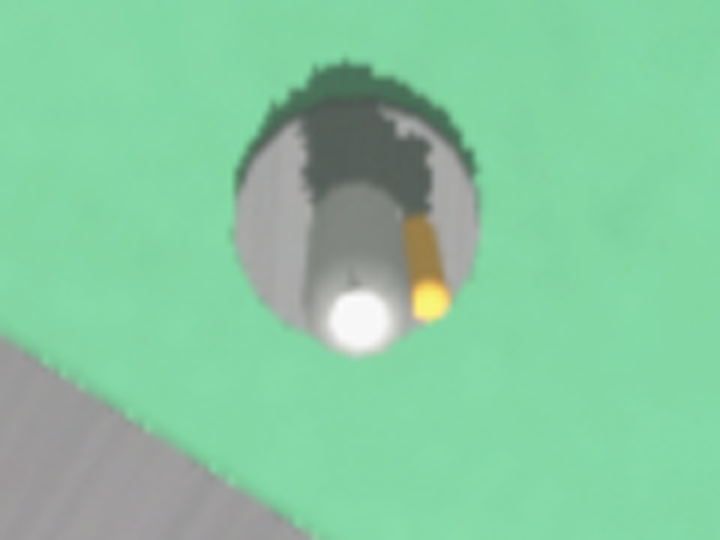

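```bash
python3 -c "
from h import *
spin('w11',261,182,(359,321),(431,300),(357,220))
plan([505,345,260],1.36)"
```

```text
nose [ 483.3 -341. ] collar [ 482.3 -339.5] key [ 493.2 -334.5] r 11.8 11.9 yaw 0.576 0.426
t 15.38 pos [ 484.6 -343.8  197.2] rot [ 3.134 -0.004  2.133] F [ 0.1  0.4 -0.2] open 72.7
turn total [ 0.01  -0.014  1.546] rows 7.0
now shift total [ 3.815  2.566 -0.384] rows 18 each [ 0.212  0.143 -0.021]
after shift total [ 4.519 -0.828 -0.419] rows 18 each [ 0.251 -0.046 -0.023]
```

Emit:
move_arm:
  grip: [0.7,0.7,0.7,0.7,0.7,0.7,0.7,0.7,0.7,0.7,0.7,0.7,0.7,0.7,0.7,0.7,0.7,0.7,0.7]
  xyz:
    - [0.2,0.14,-0.08]
    - [0.2,0.14,-0.06]
    - [0.2,0.14,-0.04]
    - [0.2,0.14,-0.02]
    - [0.2,0.14,-0.02]
    - [0.2,0.14,-0.02]
    - [0.2,0.14,-0.02]
    - [0.2,0.14,-0.02]
    - [0.2,0.14,0]
    - [0.2,0.14,0]
    - [0,0,0]
    - [0,0,0]
    - [0,0,0]
    - [0,0,0]
    - [0,0,0]
    - [0,0,0]
    - [0,0,0]
    - [0,0,0]
    - [0,0,0]
  turn:
    - [0,0,0]
    - [0,0,0]
    - [0,0,0]
    - [0,0,0]
    - [0,0,0]
    - [0,0,0]
    - [0,0,0]
    - [0,0,0]
    - [0,0,0]
    - [0,0,0]
    - [0,0,0.22]
    - [0,0,0.22]
    - [0,0,0.22]
    - [0,0,0.22]
    - [0,0,0.22]
    - [0,0,0.22]
    - [0,0,0.18]
    - [0,0,0]
    - [0,0,0]

```text
clock: 16.97
ee_pos: [498.6, 58.7, 248.7]
eef_rot: [3.13, -0.009, 1.378]
contact_force: [-0.2, 0.3, -0.6]
opening: 59.7
```

```bash
python3 -c "
from h import *
plan([505,345,240],1.36)"
```

```text
t 16.97 pos [498.6  58.7 248.7] rot [ 3.13  -0.009  1.378] F [-0.2  0.3 -0.6] open 59.7
turn total [ 0.024 -0.019  0.036] rows 1.0
now shift total [ 1.881 -0.325  0.072] rows 8 each [ 0.235 -0.041  0.009]
after shift total [ 1.875 -0.357  0.058] rows 8 each [ 0.234 -0.045  0.007]
```

Emit:
move_arm:
  grip: [0.75,0.75,0.75,0.75,0.75,0.75,0.75,0.75,0.75,0.75,0.75,0.75,0.75,0.75,0.75]
  xyz:
    - [0.235,-0.042,0]
    - [0.235,-0.042,0]
    - [0.235,-0.042,0]
    - [0.235,-0.042,0]
    - [0.235,-0.042,0]
    - [0.235,-0.042,0]
    - [0.235,-0.042,0]
    - [0.22,-0.042,0.05]
    - [0,0,0.18]
    - [0,0,0.18]
    - [0,0,0.18]
    - [0,0,0.12]
    - [0,0,0]
    - [0,0,0]
    - [0,0,0]
  turn:
    - [0.02,-0.02,0.03]
    - [0,0,0]
    - [0,0,0]
    - [0,0,0]
    - [0,0,0]
    - [0,0,0]
    - [0,0,0]
    - [0,0,0]
    - [0,0,0]
    - [0,0,0]
    - [0,0,0]
    - [0,0,0]
    - [0,0,0]
    - [0,0,0]
    - [0,0,0]

```text
clock: 18.22
ee_pos: [500.8, 361.0, 139.8]
eef_rot: [3.14, -0.004, 1.413]
contact_force: [0.4, -0.4, 0.7]
opening: 64.1
```

```bash
python3 -c "
from h import *
plan([505.4,352,137],1.36)
snap('wrist','w12')"
```

```text
t 18.22 pos [500.8 361.  139.8] rot [ 3.14  -0.004  1.413] F [ 0.4 -0.4  0.7] open 64.1
turn total [ 0.003 -0.009  0.105] rows 1.0
now shift total [-0.054  0.04   0.018] rows 1 each [-0.054  0.04   0.018]
after shift total [-0.052  0.043  0.019] rows 1 each [-0.052  0.043  0.019]
```

View pics/w12.png

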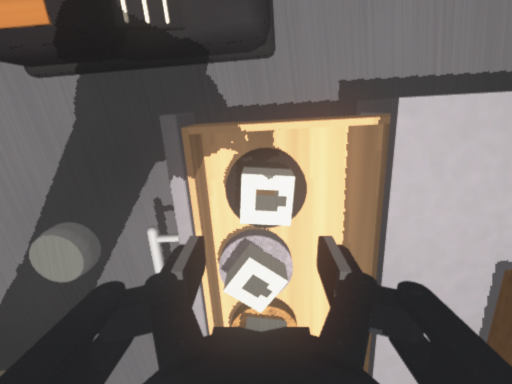

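The dark wheel's hub is at (266,195), with its keyway pointing right.

```bash
python3 -c "
from h import *
for v in (150,180,200): hubs('w12',72,(225,150,310,240),vmin=v,smax=50)
plan([505.4,352,137],1.36)
"
```

```text
px [266. 199.] ctr 505.6 352.9 size 51.6 50.9 ang 1.362 [np.float64(-1.78), np.float64(-0.209)] hole off [ 1.9 -0. ] dir -0.01
px [266. 199.] ctr 505.5 352.9 size 50.9 50.4 ang 1.362 [np.float64(-1.779), np.float64(-0.208)] hole off [ 2.2 -0.2] dir -0.11
px [266. 199.] ctr 505.6 352.8 size 50.8 50.2 ang 1.358 [np.float64(-1.783), np.float64(-0.213)] hole off [ 2.1 -0.3] dir -0.13
t 18.27 pos [501.1 361.2 140.4] rot [ 3.139 -0.005  1.412] F [-0.2 -0.   1.7] open 64.2
turn total [ 0.005 -0.011  0.105] rows 1.0
now shift total [-0.056  0.038  0.022] rows 1 each [-0.056  0.038  0.022]
after shift total [-0.054  0.041  0.023] rows 1 each [-0.054  0.041  0.023]
```

Emit:
move_arm:
  grip: [0.75,0.75,0.75,0.75,0.75,0.75]
  xyz:
    - [-0.03,0.03,0.05]
    - [-0.03,0.02,0.1]
    - [0,0,0.15]
    - [0,0,0.1]
    - [0,0,0]
    - [0,0,0]
  turn:
    - [0,0,0.1]
    - [0,0,0.02]
    - [0,0,0]
    - [0,0,0]
    - [0,0,0]
    - [0,0,0]

```text
clock: 18.77
ee_pos: [512.4, 353.8, 88.1]
eef_rot: [3.129, -0.015, 1.351]
contact_force: [-0.4, 0.3, 0.6]
opening: 63.8
```

```bash
python3 -c "
from h import *
plan([505.5,352.9,8],1.36)
"
```

```text
t 18.77 pos [512.4 353.8  88.1] rot [ 3.129 -0.015  1.351] F [-0.4  0.3  0.6] open 63.8
turn total [ 0.025 -0.03  -0.018] rows 1.0
now shift total [-0.024 -0.05   0.533] rows 3 each [-0.008 -0.017  0.178]
after shift total [-0.016 -0.043  0.534] rows 3 each [-0.005 -0.014  0.178]
```

Emit:
move_arm:
  grip: [0.75,0.75,0.75,0.75,0.75]
  xyz:
    - [-0.01,-0.035,0.05]
    - [-0.005,-0.01,0.1]
    - [0,0,0.1]
    - [0,0,0.02]
    - [0,0,0]
  turn:
    - [0.02,-0.025,-0.015]
    - [0,0,0]
    - [0,0,0]
    - [0,0,0]
    - [0,0,0]

```text
clock: 19.18
ee_pos: [506.3, 355.6, 49.8]
eef_rot: [3.137, -0.005, 1.361]
contact_force: [-0.1, 0.2, 0.7]
opening: 64.3
```

```bash
python3 -c "
from h import *
plan([505.5,352.9,8],1.36)
"
```

```text
t 19.18 pos [506.3 355.6  49.8] rot [ 3.137 -0.005  1.361] F [-0.1  0.2  0.7] open 64.3
turn total [ 0.009 -0.009  0.002] rows 1.0
now shift total [-0.02  -0.003  0.279] rows 2 each [-0.01  -0.001  0.139]
after shift total [-0.019 -0.001  0.279] rows 2 each [-0.009 -0.001  0.139]
```

Emit:
move_arm:
  grip: [0.75,0.75,0.75,0.75,0.75]
  xyz:
    - [-0.015,0,0.09]
    - [-0.005,0,0.09]
    - [0,0,0.06]
    - [0,0,0.03]
    - [0,0,0]
  turn:
    - [0.009,-0.009,0]
    - [0,0,0]
    - [0,0,0]
    - [0,0,0]
    - [0,0,0]

```text
clock: 19.6
ee_pos: [505.9, 352.7, 5.8]
eef_rot: [-3.141, 0.0, 1.361]
contact_force: [0.3, -0.3, -0.5]
opening: 63.8
```

```bash
python3 -c "
from h import *
plan([505.5,352.9,8],1.36)
snap('wrist','w13')"
```

```text
t 19.6 pos [505.9 352.7   5.8] rot [-3.141  0.     1.361] F [ 0.3 -0.3 -0.5] open 63.8
turn total [-0.001  0.001  0.002] rows 1.0
now shift total [ 0.001 -0.003 -0.015] rows 1 each [ 0.001 -0.003 -0.015]
after shift total [ 0.001 -0.003 -0.015] rows 1 each [ 0.001 -0.003 -0.015]
```

View pics/w13.png

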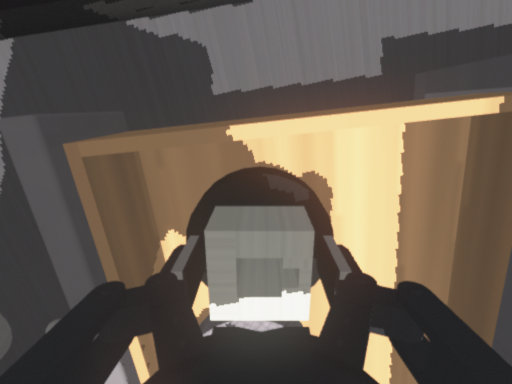

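The hub sits centred between the pads. Closing and lifting.

Emit:
move_arm:
  grip: [0.5,0,0,0,0,0,0,0,0,0]
  xyz:
    - [0,0,0]
    - [0,0,0]
    - [0,0,0]
    - [0,0,0]
    - [0,0,0]
    - [0,0,0]
    - [0,0,-0.1]
    - [0,0,-0.15]
    - [0,0,-0.15]
    - [0,0,0]
  turn:
    - [0,0,0]
    - [0,0,0]
    - [0,0,0]
    - [0,0,0]
    - [0,0,0]
    - [0,0,0]
    - [0,0,0]
    - [0,0,0]
    - [0,0,0]
    - [0,0,0]
  grip_force: 80

```text
clock: 20.48
ee_pos: [504.7, 352.2, 70.3]
eef_rot: [-3.139, 0.002, 1.362]
contact_force: [-0.1, 0.5, -2.5]
opening: 49.0
```

```bash
python3 -c "
from h import *
plan([505.5,352.9,200],1.36)
snap('wrist','w14')"
```

```text
t 20.48 pos [504.7 352.2  70.3] rot [-3.139e+00  2.000e-03  1.362e+00] F [-0.1  0.5 -2.5] open 49.0
turn total [-0.005  0.004  0.004] rows 1.0
now shift total [ 0.004  0.002 -0.865] rows 4 each [ 0.001  0.    -0.216]
after shift total [ 0.005  0.004 -0.865] rows 4 each [ 0.001  0.001 -0.216]
```

View pics/w14.png

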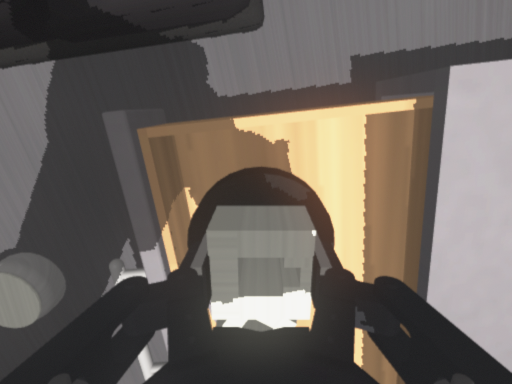

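Emit:
move_arm:
  grip: [0,0,0,0,0,0,0,0,0,0,0,0,0,0]
  xyz:
    - [0,0,-0.2]
    - [0,0,-0.22]
    - [0,0,-0.22]
    - [0,0,-0.2]
    - [-0.23,0.03,0]
    - [-0.23,0.03,0]
    - [-0.23,0.03,0]
    - [-0.23,0.03,0]
    - [-0.23,0.03,0]
    - [-0.23,0.03,0]
    - [-0.23,0.03,0]
    - [-0.23,0.03,0]
    - [-0.23,0.03,0]
    - [-0.2,0.03,0]
  turn:
    - [0,0,0]
    - [0,0,0]
    - [0,0,0]
    - [0,0,0]
    - [0,0,0]
    - [0,0,0]
    - [0,0,0]
    - [0,0,0]
    - [0,0,0]
    - [0,0,0]
    - [0,0,0]
    - [0,0,0]
    - [0,0,0]
    - [0,0,0]

```text
clock: 21.7
ee_pos: [470.5, 1.1, 192.0]
eef_rot: [-3.127, 0.008, 1.377]
contact_force: [2.2, -0.5, -3.4]
opening: 49.2
```

```bash
python3 -c "
from h import *
plan([483.3,-341,205],2.14)
"
```

```text
t 21.7 pos [470.5   1.1 192. ] rot [-3.127  0.008  1.377] F [ 2.2 -0.5 -3.4] open 49.2
turn total [-0.033  0.004 -1.527] rows 7.0
now shift total [-2.222  0.522 -0.077] rows 9 each [-0.247  0.058 -0.009]
after shift total [-1.967 -1.157 -0.087] rows 9 each [-0.219 -0.129 -0.01 ]
```

Emit:
move_arm:
  grip: [0,0,0,0,0,0,0,0,0,0,0,0,0,0,0,0,0,0,0,0]
  xyz:
    - [0,0,-0.05]
    - [0,0,-0.03]
    - [0,0,0]
    - [0,0,0]
    - [0,0,0]
    - [0,0,0]
    - [0,0,0]
    - [0,0,0]
    - [-0.2,-0.12,-0.01]
    - [-0.2,-0.12,-0.01]
    - [-0.2,-0.12,-0.01]
    - [-0.2,-0.12,-0.01]
    - [-0.2,-0.12,-0.01]
    - [-0.2,-0.12,-0.01]
    - [-0.2,-0.12,-0.01]
    - [-0.2,-0.12,-0.01]
    - [-0.18,-0.1,0]
    - [-0.1,-0.06,0]
    - [0,0,0]
    - [0,0,0]
  turn:
    - [-0.03,0,-0.21]
    - [0,0,-0.21]
    - [0,0,-0.21]
    - [0,0,-0.21]
    - [0,0,-0.21]
    - [0,0,-0.21]
    - [0,0,-0.19]
    - [0,0,0]
    - [0,0,0]
    - [0,0,0]
    - [0,0,0]
    - [0,0,0]
    - [0,0,0]
    - [0,0,0]
    - [0,0,0]
    - [0,0,0]
    - [0,0,0]
    - [0,0,0]
    - [0,0,0]
    - [0,0,0]

```text
clock: 23.37
ee_pos: [461.2, -351.7, 206.9]
eef_rot: [-3.12, -0.001, 2.084]
contact_force: [1.0, 0.7, -4.1]
opening: 48.8
```

```bash
python3 -c "
from h import *
plan([483.3,-341,200],2.14)
"
```

```text
t 23.37 pos [ 461.2 -351.7  206.9] rot [-3.120e+00 -1.000e-03  2.084e+00] F [ 1.   0.7 -4.1] open 48.8
turn total [-0.043 -0.002 -0.112] rows 1.0
now shift total [-0.01   0.164  0.043] rows 1 each [-0.01   0.164  0.043]
after shift total [-0.019  0.163  0.046] rows 1 each [-0.019  0.163  0.046]
```

Emit:
move_arm:
  grip: [0,0,0,0,0,0]
  xyz:
    - [-0.01,0.07,0.04]
    - [-0.01,0.07,0.1]
    - [0,0.04,0.1]
    - [0,0,0.06]
    - [0,0,0]
    - [0,0,0]
  turn:
    - [-0.04,0,-0.1]
    - [0,0,0]
    - [0,0,0]
    - [0,0,0]
    - [0,0,0]
    - [0,0,0]

```text
clock: 23.87
ee_pos: [486.3, -335.2, 158.6]
eef_rot: [-3.14, -0.004, 2.129]
contact_force: [0.6, 0.8, -4.1]
opening: 49.2
```

```bash
python3 -c "
from h import *
plan([483.3,-341,150],2.14)
snap('wrist','w15')"
```

```text
t 23.87 pos [ 486.3 -335.2  158.6] rot [-3.14  -0.004  2.129] F [ 0.6  0.8 -4.1] open 49.2
turn total [-0.002 -0.009 -0.022] rows 1.0
now shift total [-0.022 -0.037  0.057] rows 1 each [-0.022 -0.037  0.057]
after shift total [-0.022 -0.038  0.058] rows 1 each [-0.022 -0.038  0.058]
```

View pics/w15.png

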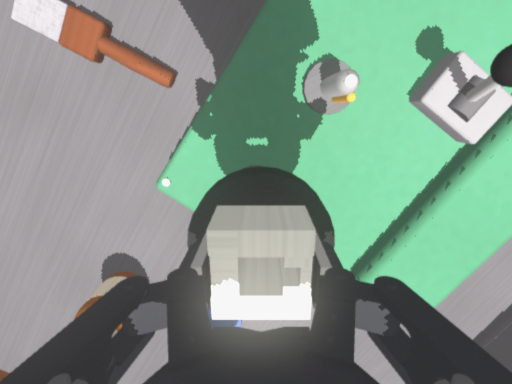

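Emit:
move_arm:
  grip: [0,0,0,0,0,0]
  xyz:
    - [-0.018,-0.03,0.04]
    - [-0.006,-0.01,0.06]
    - [0,0,0.05]
    - [0,0,0]
    - [0,0,0]
    - [0,0,0]
  turn:
    - [0,-0.008,-0.02]
    - [0,0,0]
    - [0,0,0]
    - [0,0,0]
    - [0,0,0]
    - [0,0,0]

```text
clock: 24.42
ee_pos: [482.1, -343.8, 136.0]
eef_rot: [-3.14, 0.003, 2.137]
contact_force: [0.1, -1.0, -2.9]
opening: 48.7
```

```bash
python3 -c "
from h import *
plan([483.3,-341,125],2.14)
im=snap('wrist','w16');cv2.imwrite('pics/w16z.png',cv2.resize(im['color'][160:340,160:370],None,fx=3.2,fy=3.2,interpolation=cv2.INTER_CUBIC))"
```

```text
t 24.42 pos [ 482.1 -343.8  136. ] rot [-3.140e+00  3.000e-03  2.137e+00] F [ 0.1 -1.  -2.9] open 48.7
turn total [-0.003  0.006 -0.007] rows 1.0
now shift total [0.012 0.017 0.073] rows 1 each [0.012 0.017 0.073]
after shift total [0.012 0.017 0.074] rows 1 each [0.012 0.017 0.074]
```

View pics/w16z.png

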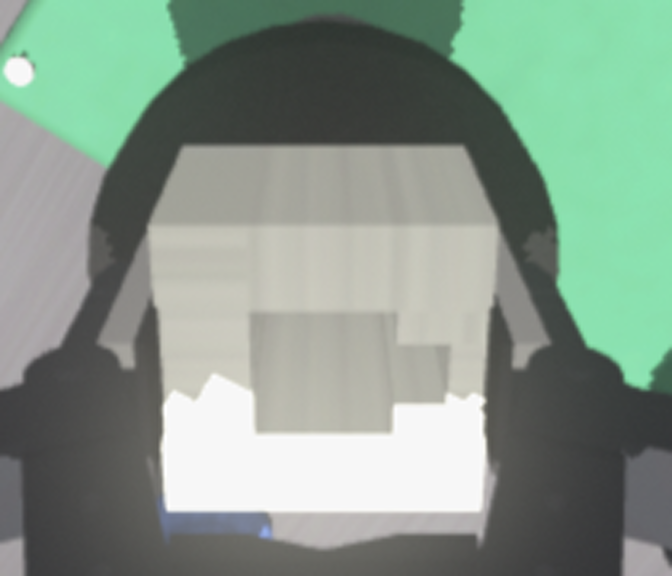

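Emit:
move_arm:
  grip: [0,0,0,0,0]
  xyz:
    - [0.01,0.015,0.04]
    - [0.0,0.0,0.03]
    - [0,0,0.01]
    - [0,0,0]
    - [0,0,0]
  turn:
    - [0,0.005,-0.007]
    - [0,0,0]
    - [0,0,0]
    - [0,0,0]
    - [0,0,0]

```text
clock: 24.88
ee_pos: [484.0, -341.0, 123.4]
eef_rot: [-3.141, 0.001, 2.141]
contact_force: [-0.0, 0.1, -4.6]
opening: 48.9
```

```bash
python3 -c "
from h import *
plan([483.3,-341,110],2.14)
"
```

```text
t 24.88 pos [ 484.  -341.   123.4] rot [-3.141e+00  1.000e-03  2.141e+00] F [-0.   0.1 -4.6] open 48.9
turn total [-0.001  0.003  0.002] rows 1.0
now shift total [ 0.003 -0.004  0.089] rows 1 each [ 0.003 -0.004  0.089]
after shift total [ 0.003 -0.004  0.089] rows 1 each [ 0.003 -0.004  0.089]
```

Emit:
move_arm:
  grip: [0,0,0,0,0,0]
  xyz:
    - [0.003,-0.003,0.03]
    - [0,0,0.03]
    - [0,0,0.03]
    - [0,0,0.03]
    - [0,0,0]
    - [0,0,0]
  turn:
    - [0,0,0]
    - [0,0,0]
    - [0,0,0]
    - [0,0,0]
    - [0,0,0]
    - [0,0,0]

```text
clock: 25.38
ee_pos: [483.2, -340.9, 103.3]
eef_rot: [-3.141, 0.001, 2.141]
contact_force: [-0.1, 0.1, -3.8]
opening: 48.6
```

```bash
python3 -c "
from h import *
plan([483.3,-341,56],2.14)
"
```

```text
t 25.38 pos [ 483.2 -340.9  103.3] rot [-3.141e+00  1.000e-03  2.141e+00] F [-0.1  0.1 -3.8] open 48.6
turn total [-0.002  0.003  0.002] rows 1.0
now shift total [-0.     0.     0.316] rows 2 each [-0.     0.     0.158]
after shift total [-0.001  0.     0.316] rows 2 each [-0.     0.     0.158]
```

The nose is in the bore with no side force. Continuing down.

Emit:
move_arm:
  grip: [0,0,0,0,0,0,0]
  xyz:
    - [0,0,0.03]
    - [0,0,0.03]
    - [0,0,0.03]
    - [0,0,0.03]
    - [0,0,0.03]
    - [0,0,0.03]
    - [0,0,0]
  turn:
    - [0,0,0]
    - [0,0,0]
    - [0,0,0]
    - [0,0,0]
    - [0,0,0]
    - [0,0,0]
    - [0,0,0]

```text
clock: 25.97
ee_pos: [483.2, -341.0, 73.4]
eef_rot: [-3.141, 0.001, 2.141]
contact_force: [-0.1, 0.6, -3.8]
opening: 49.0
```

```bash
python3 -c "
from h import *
plan([483.3,-341,56],2.14)
"
```

```text
t 25.97 pos [ 483.2 -341.    73.4] rot [-3.141e+00  1.000e-03  2.141e+00] F [-0.1  0.6 -3.8] open 49.0
turn total [-0.002  0.003  0.002] rows 1.0
now shift total [-0.     0.001  0.116] rows 1 each [-0.     0.001  0.116]
after shift total [-0.     0.001  0.116] rows 1 each [-0.     0.001  0.116]
```

Emit:
move_arm:
  grip: [0,0,0,0,0,0,0]
  xyz:
    - [0,0,0.03]
    - [0,0,0.03]
    - [0,0,0.03]
    - [0,0,0.015]
    - [0,0,0.015]
    - [0,0,0]
    - [0,0,0]
  turn:
    - [0,0,0]
    - [0,0,0]
    - [0,0,0]
    - [0,0,0]
    - [0,0,0]
    - [0,0,0]
    - [0,0,0]

```text
clock: 26.55
ee_pos: [484.1, -341.6, 58.4]
eef_rot: [-3.14, 0.004, 2.141]
contact_force: [0.7, 0.1, -4.2]
opening: 48.6
```

```bash
python3 -c "
from h import *
plan([483.3,-341,56],2.14)
"
```

```text
t 26.55 pos [ 484.1 -341.6   58.4] rot [-3.14   0.004  2.141] F [ 0.7  0.1 -4.2] open 48.6
turn total [-0.003  0.008  0.001] rows 1.0
now shift total [ 0.006 -0.003  0.016] rows 1 each [ 0.006 -0.003  0.016]
after shift total [ 0.006 -0.003  0.016] rows 1 each [ 0.006 -0.003  0.016]
```

Emit:
move_arm:
  grip: [0,0,0,0]
  xyz:
    - [0,0,0.015]
    - [0,0,0.015]
    - [0,0,0.015]
    - [0,0,0.01]
  turn:
    - [0,0,0]
    - [0,0,0]
    - [0,0,0]
    - [0,0,0]

```text
clock: 26.88
ee_pos: [484.5, -341.8, 57.1]
eef_rot: [-3.138, 0.006, 2.14]
contact_force: [-6.1, 3.9, 9.8]
opening: 48.5
```

It's resting on the collar with about 10 N upward force. Releasing and retreating.

Emit:
move_arm:
  grip: [0.5,0.75,0.75,0.75,0.75,0.75,0.75,0.75,0.75,0.75]
  xyz:
    - [0,0,0]
    - [0,0,0]
    - [0,0,0]
    - [0,0,-0.02]
    - [0,0,-0.1]
    - [0,0,-0.2]
    - [0,0,-0.2]
    - [0,0,-0.2]
    - [0,0,-0.2]
    - [0,0,0]
  turn:
    - [0,0,0]
    - [0,0,0]
    - [0,0,0]
    - [0,0,0]
    - [0,0,0]
    - [0,0,0]
    - [0,0,0]
    - [0,0,0]
    - [0,0,0]
    - [0,0,0]

```text
clock: 27.72
ee_pos: [484.5, -340.6, 199.8]
eef_rot: [-3.139, 0.005, 2.141]
contact_force: [0.1, -0.6, 1.3]
opening: 64.1
```

```bash
python3 -c "
from h import *
plan([480,258,250],0.8)
im=snap('wrist','w17');cv2.imwrite('pics/w17z.png',cv2.resize(im['color'][130:300,160:370],None,fx=3.2,fy=3.2,interpolation=cv2.INTER_CUBIC))
hubs('w17',122,(200,130,330,280),vmin=120,smax=50)
P=cloud(im); print(P[180:230:10,230:300:14,2].round(0))"
```

```text
t 27.72 pos [ 484.5 -340.6  199.8] rot [-3.139  0.005  2.141] F [ 0.1 -0.6  1.3] open 64.1
turn total [0.003 0.011 2.682] rows 12.0
now shift total [ 3.374  2.128 -0.356] rows 16 each [ 0.211  0.133 -0.022]
after shift total [ 2.842 -2.802 -0.335] rows 16 each [ 0.178 -0.175 -0.021]
px [255. 220.] ctr 504.4 -371.7 size 129.3 135.1 ang 0.571 [np.float64(-2.57), np.float64(-0.999)] hole off [nan nan] dir nan
[[ 89. 123. 122. 123.  90.]
 [ 90. 121. 133. 120.  89.]
 [ 90. 121. 119. 122.  89.]
 [ 58. 122. 121. 122.  59.]
 [ -0.  59.  60.  60.  60.]]h.py:45: RuntimeWarning: Mean of empty slice.
  hc=h[np.hypot(*(h-[cx,cy]).T)<20].mean(0) if len(h) else np.zeros(2)
  ret = um.true_divide(
```

View pics/w17z.png

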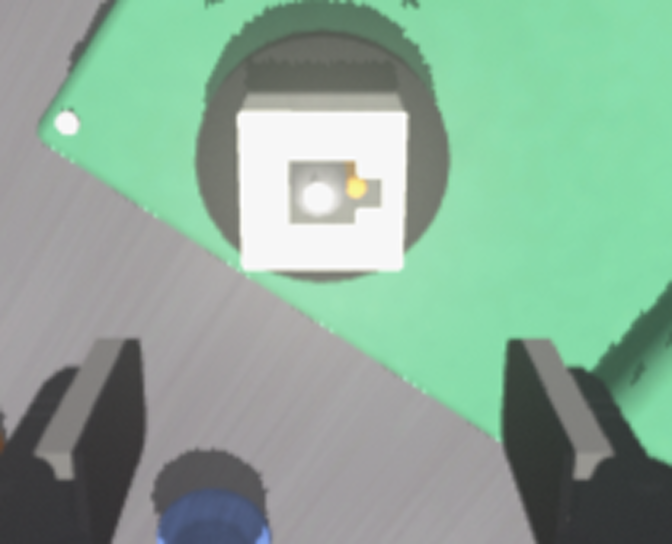

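The dark wheel is seated: hub top at 122, disc top at 90, with the key in the keyway. Next is the felt wheel.

Emit:
move_arm:
  grip: [0.75,0.75,0.75,0.75,0.75,0.75,0.75,0.75,0.75,0.75,0.75,0.75,0.75,0.75,0.75,0.75,0.75,0.75,0.75,0.75]
  xyz:
    - [0.2,0.13,-0.05]
    - [0.2,0.13,-0.05]
    - [0.2,0.13,-0.02]
    - [0.2,0.13,-0.02]
    - [0.2,0.13,-0.02]
    - [0.2,0.13,-0.02]
    - [0.2,0.13,0]
    - [0.2,0.13,0]
    - [0.2,0.13,0]
    - [0.2,0.13,0]
    - [0.2,0.13,0]
    - [0,0,0]
    - [0,0,0]
    - [0,0,0]
    - [0,0,0]
    - [0,0,0]
    - [0,0,0]
    - [0,0,0]
    - [0,0,0]
    - [0,0,0]
  turn:
    - [0,0,0]
    - [0,0,0]
    - [0,0,0]
    - [0,0,0]
    - [0,0,0]
    - [0,0,0]
    - [0,0,0]
    - [0,0,0]
    - [0,0,0]
    - [0,0,0]
    - [0,0,0.2]
    - [0,0,0.23]
    - [0,0,0.23]
    - [0,0,0.23]
    - [0,0,0.23]
    - [0,0,0.23]
    - [0,0,0.23]
    - [0,0,0.23]
    - [0,0,0.23]
    - [0,0,0.23]

```text
clock: 29.43
ee_pos: [481.0, 70.6, 207.0]
eef_rot: [-3.131, 0.008, 0.957]
contact_force: [0.7, -0.9, 0.1]
opening: 64.4
```

```bash
python3 -c "
from h import *
plan([480,258,220],0.8)"
```

```text
t 29.43 pos [481.   70.6 207. ] rot [-3.131  0.008  0.957] F [ 0.7 -0.9  0.1] open 64.4
turn total [-0.019  0.018  0.314] rows 2.0
now shift total [ 1.016 -0.726 -0.088] rows 5 each [ 0.203 -0.145 -0.018]
after shift total [ 0.891 -0.875 -0.087] rows 5 each [ 0.178 -0.175 -0.017]
```

Emit:
move_arm:
  grip: [0.7,0.7,0.7,0.7,0.7,0.7,0.7,0.7,0.7,0.7,0.7,0.7]
  xyz:
    - [0,0,0]
    - [0,0,0]
    - [0,0,0]
    - [0.175,-0.175,0.0]
    - [0.175,-0.175,0.0]
    - [0.175,-0.175,0.0]
    - [0.175,-0.175,0.1]
    - [0.12,-0.12,0.12]
    - [0.04,-0.04,0.12]
    - [0,0,0.1]
    - [0,0,0]
    - [0,0,0]
  turn:
    - [-0.015,0.015,0.17]
    - [0,0,0.1]
    - [0,0,0]
    - [0,0,0]
    - [0,0,0]
    - [0,0,0]
    - [0,0,0]
    - [0,0,0]
    - [0,0,0]
    - [0,0,0]
    - [0,0,0]
    - [0,0,0]

```text
clock: 30.43
ee_pos: [474.3, 259.3, 131.1]
eef_rot: [-3.133, 0.004, 0.82]
contact_force: [1.2, -0.2, 0.7]
opening: 59.7
```

```bash
python3 -c "
from h import *
plan([480,258,137],0.8)
snap('wrist','w18')
hubs('w18',72,(200,130,330,240),vmin=190,smax=50)"
```

```text
t 30.43 pos [474.3 259.3 131.1] rot [-3.133  0.004  0.82 ] F [ 1.2 -0.2  0.7] open 59.7
turn total [-0.018  0.008  0.04 ] rows 1.0
now shift total [ 0.019  0.033 -0.039] rows 1 each [ 0.019  0.033 -0.039]
after shift total [ 0.02   0.033 -0.039] rows 1 each [ 0.02   0.033 -0.039]
px [275. 182.] ctr 488.8 260.8 size 75.6 64.9 ang 0.592 [np.float64(-2.549), np.float64(-0.979)] hole off [nan nan] dir nanh.py:45: RuntimeWarning: Mean of empty slice.
  hc=h[np.hypot(*(h-[cx,cy]).T)<20].mean(0) if len(h) else np.zeros(2)
  ret = um.true_divide(
```

View pics/w18.png

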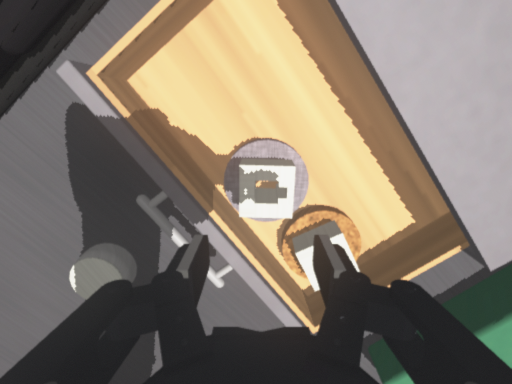

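The felt hub is at about (267,190), partly shadowed, so I'll segment it by height instead of brightness.

```bash
cat >> h.py <<'E'
def hubz(f,z,roi,tol=7):
    im=load(f);P=cloud(im); m=((abs(P[...,2]-z)<tol)).astype(np.uint8); k=np.zeros_like(m); u0,v0,u1,v1=roi; k[v0:v1,u0:u1]=1
    m=cv2.morphologyEx(m*k,cv2.MORPH_OPEN,np.ones((3,3)))
    c=max(cv2.findContours(m,0,cv2.CHAIN_APPROX_NONE)[0],key=cv2.contourArea)
    w=np.array([onz(im,a,b,z)[:2] for a,b in c[:,0]],np.float32); (cx,cy),(a,b),ang=cv2.minAreaRect(w)
    print('hubz',round(cx,1),round(cy,1),'size',round(a,1),round(b,1),'ang',round(np.radians(ang),3),round(np.radians(ang)-np.pi/2,3))
E
python3 -c "
from h import *
hubz('w18',72,(228,152,306,228))
im=load('w18'); cv2.imwrite('pics/w18z.png',cv2.resize(im['color'][145:235,210:320],None,fx=6,fy=6,interpolation=cv2.INTER_CUBIC))
"
```

```text
hubz 480.0 258.8 size 51.1 49.6 ang 0.795 -0.776
```

View pics/w18z.png

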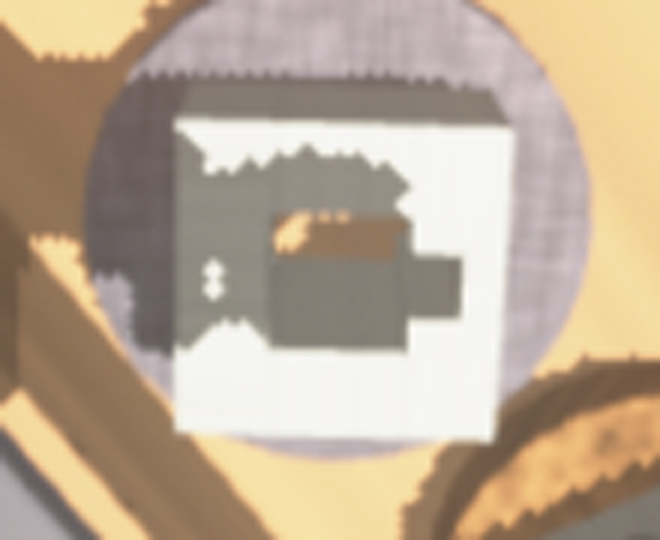

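```bash
cat >> h.py <<'E'
def quad(f,z,cor,u0,v0,k):
    im=load(f); w=np.array([onz(im,(x+.5)/k-.5+u0,(y+.5)/k-.5+v0,z)[:2] for x,y in cor]); c=w.mean(0)
    e=[w[(i+1)%4]-w[i] for i in range(4)]; print('ctr',c.round(1),'sides',[round(float(np.hypot(*x)),1) for x in e],'yaws',[round(float(np.arctan2(x[1],x[0])),3) for x in e]); return c
E
python3 -c "
from h import *
quad('w18',72,[(175,119),(515,124),(494,441),(174,432)],210,145,6)
plan([480,258.2,85],0.797)
"
```

```text
ctr [479.9 258.7] sides [50.3, 50.8, 50.4, 50.1] yaws [-0.764, -2.347, 2.364, 0.792]
t 30.48 pos [474.4 258.8 131.2] rot [-3.133  0.004  0.819] F [ 0.1 -0.3 -1.2] open 59.6
turn total [-0.017  0.009  0.045] rows 1.0
now shift total [0.024 0.033 0.307] rows 2 each [0.012 0.016 0.154]
after shift total [0.023 0.03  0.308] rows 2 each [0.012 0.015 0.154]
```

Emit:
move_arm:
  grip: [0.7,0.7,0.7,0.7,0.7,0.7]
  xyz:
    - [0.018,0.022,0.05]
    - [0.005,0.006,0.1]
    - [0,0,0.1]
    - [0,0,0.05]
    - [0,0,0]
    - [0,0,0]
  turn:
    - [-0.017,0.009,0.045]
    - [0,0,0]
    - [0,0,0]
    - [0,0,0]
    - [0,0,0]
    - [0,0,0]

```text
clock: 30.98
ee_pos: [485.0, 255.3, 90.4]
eef_rot: [3.136, -0.006, 0.792]
contact_force: [0.4, 0.6, -0.0]
opening: 59.6
```

```bash
python3 -c "
from h import *
plan([479.9,258.6,6],0.794)
"
```

```text
t 30.98 pos [485.  255.3  90.4] rot [ 3.136 -0.006  0.792] F [ 0.4  0.6 -0. ] open 59.6
turn total [ 0.011 -0.013 -0.004] rows 1.0
now shift total [-0.012 -0.043  0.562] rows 3 each [-0.004 -0.014  0.187]
after shift total [-0.008 -0.039  0.563] rows 3 each [-0.003 -0.013  0.188]
```

Emit:
move_arm:
  grip: [0.7,0.7,0.7,0.7,0.7]
  xyz:
    - [-0.006,-0.033,0.05]
    - [0,-0.005,0.1]
    - [0,0,0.1]
    - [0,0,0.02]
    - [0,0,0]
  turn:
    - [0.008,-0.01,-0.003]
    - [0,0,0]
    - [0,0,0]
    - [0,0,0]
    - [0,0,0]

```text
clock: 31.4
ee_pos: [482.3, 259.8, 52.1]
eef_rot: [3.138, -0.006, 0.792]
contact_force: [0.3, -0.3, -0.1]
opening: 59.8
```

```bash
python3 -c "
from h import *
plan([479.9,258.6,6],0.794)
"
```

```text
t 31.4 pos [482.3 259.8  52.1] rot [ 3.138 -0.006  0.792] F [ 0.3 -0.3 -0.1] open 59.8
turn total [ 0.007 -0.012 -0.004] rows 1.0
now shift total [-0.019 -0.007  0.307] rows 2 each [-0.009 -0.003  0.154]
after shift total [-0.017 -0.006  0.307] rows 2 each [-0.009 -0.003  0.154]
```

Emit:
move_arm:
  grip: [0.7,0.7,0.7,0.7,0.7,0.7]
  xyz:
    - [-0.015,-0.005,0.09]
    - [-0.004,0,0.09]
    - [0,0,0.07]
    - [0,0,0.03]
    - [0,0,0.02]
    - [0,0,0]
  turn:
    - [0.007,-0.01,0]
    - [0,0,0]
    - [0,0,0]
    - [0,0,0]
    - [0,0,0]
    - [0,0,0]

```text
clock: 31.9
ee_pos: [480.2, 258.8, 4.3]
eef_rot: [3.141, -0.002, 0.792]
contact_force: [-0.2, -0.6, 0.2]
opening: 59.6
```

```bash
python3 -c "
from h import *
plan([479.9,258.6,6],0.794)
snap('wrist','w19')"
```

```text
t 31.9 pos [480.2 258.8   4.3] rot [ 3.141e+00 -2.000e-03  7.920e-01] F [-0.2 -0.6  0.2] open 59.6
turn total [ 0.    -0.004 -0.003] rows 1.0
now shift total [-0.003 -0.001 -0.011] rows 1 each [-0.003 -0.001 -0.011]
after shift total [-0.003 -0.001 -0.011] rows 1 each [-0.003 -0.001 -0.011]
```

View pics/w19.png

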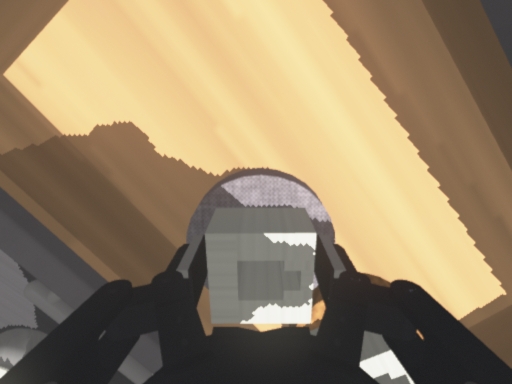

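The hub is square between the pads. Gripping and lifting.

Emit:
move_arm:
  grip: [0.5,0,0,0,0,0,0,0,0,0,0,0,0]
  xyz:
    - [0,0,0]
    - [0,0,0]
    - [0,0,0]
    - [0,0,0]
    - [0,0,0]
    - [0,0,0]
    - [0,0,-0.1]
    - [0,0,-0.2]
    - [0,0,-0.22]
    - [0,0,-0.22]
    - [0,0,-0.22]
    - [0,0,-0.22]
    - [0,0,-0.15]
  turn:
    - [0,0,0]
    - [0,0,0]
    - [0,0,0]
    - [0,0,0]
    - [0,0,0]
    - [0,0,0]
    - [0,0,0]
    - [0,0,0]
    - [0,0,0]
    - [0,0,0]
    - [0,0,0]
    - [0,0,0]
    - [0,0,0]
  grip_force: 80

```text
clock: 33.03
ee_pos: [476.7, 256.3, 207.2]
eef_rot: [-3.138, 0.007, 0.794]
contact_force: [-0.1, 1.1, -2.1]
opening: 48.5
```

```bash
python3 -c "
from h import *
plan([490,-221.2,205],1.04)
snap('wrist','w20')"
```

```text
t 33.03 pos [476.7 256.3 207.2] rot [-3.138  0.007  0.794] F [-0.1  1.1 -2.1] open 48.5
turn total [-0.01   0.013 -0.493] rows 3.0
now shift total [-2.207  2.296  0.021] rows 13 each [-0.17   0.177  0.002]
after shift total [-2.701  1.688  0.015] rows 13 each [-0.208  0.13   0.001]
```

View pics/w20.png

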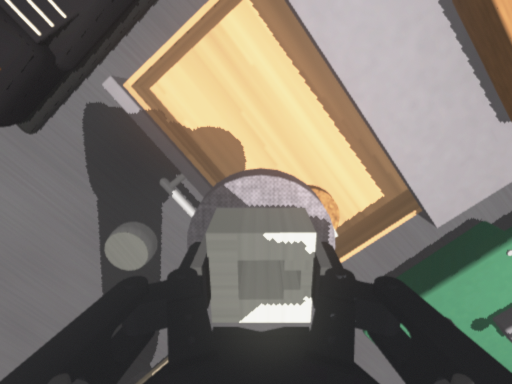

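Emit:
move_arm:
  grip: [0,0,0,0,0,0,0,0,0,0,0,0,0,0,0,0,0,0]
  xyz:
    - [0,0,-0.01]
    - [0,0,-0.01]
    - [0,0,0]
    - [0,0,0]
    - [-0.2,0.125,-0.01]
    - [-0.2,0.125,-0.01]
    - [-0.2,0.125,-0.01]
    - [-0.2,0.125,-0.01]
    - [-0.2,0.125,-0.01]
    - [-0.2,0.125,-0.01]
    - [-0.2,0.125,-0.01]
    - [-0.2,0.125,-0.01]
    - [-0.2,0.125,-0.01]
    - [-0.2,0.125,-0.01]
    - [-0.2,0.125,-0.01]
    - [-0.15,0.1,0]
    - [0,0,0]
    - [0,0,0]
  turn:
    - [-0.005,0.01,-0.16]
    - [0,0,-0.16]
    - [0,0,-0.14]
    - [0,0,0]
    - [0,0,0]
    - [0,0,0]
    - [0,0,0]
    - [0,0,0]
    - [0,0,0]
    - [0,0,0]
    - [0,0,0]
    - [0,0,0]
    - [0,0,0]
    - [0,0,0]
    - [0,0,0]
    - [0,0,0]
    - [0,0,0]
    - [0,0,0]

```text
clock: 34.58
ee_pos: [478.7, -174.9, 226.3]
eef_rot: [-3.14, -0.006, 1.003]
contact_force: [-0.9, 1.6, -1.3]
opening: 49.0
```

```bash
python3 -c "
from h import *
plan([490,-221.2,160],1.03)"
```

```text
t 34.58 pos [ 478.7 -174.9  226.3] rot [-3.14  -0.006  1.003] F [-0.9  1.6 -1.3] open 49.0
turn total [-0.002 -0.011 -0.053] rows 1.0
now shift total [-0.222  0.23   0.441] rows 3 each [-0.074  0.077  0.147]
after shift total [-0.226  0.224  0.442] rows 3 each [-0.075  0.075  0.147]
```

Emit:
move_arm:
  grip: [0,0,0,0,0,0,0]
  xyz:
    - [-0.09,0.09,0.03]
    - [-0.08,0.08,0.08]
    - [-0.03,0.03,0.12]
    - [0,0,0.12]
    - [0,0,0.06]
    - [0,0,0]
    - [0,0,0]
  turn:
    - [0,-0.01,-0.045]
    - [0,0,0]
    - [0,0,0]
    - [0,0,0]
    - [0,0,0]
    - [0,0,0]
    - [0,0,0]

```text
clock: 35.17
ee_pos: [489.5, -211.8, 161.7]
eef_rot: [-3.139, -0.002, 1.023]
contact_force: [0.1, 0.7, -1.2]
opening: 49.1
```

```bash
python3 -c "
from h import *
plan([490,-221.2,130],1.03)
im=snap('wrist','w21');cv2.imwrite('pics/w21z.png',cv2.resize(im['color'][160:340,160:370],None,fx=3.2,fy=3.2,interpolation=cv2.INTER_CUBIC))"
```

```text
t 35.17 pos [ 489.5 -211.8  161.7] rot [-3.139e+00 -2.000e-03  1.023e+00] F [ 0.1  0.7 -1.2] open 49.1
turn total [-0.004 -0.003 -0.015] rows 1.0
now shift total [-0.052  0.036  0.211] rows 1 each [-0.052  0.036  0.211]
after shift total [-0.052  0.035  0.211] rows 1 each [-0.052  0.035  0.211]
```

View pics/w21z.png

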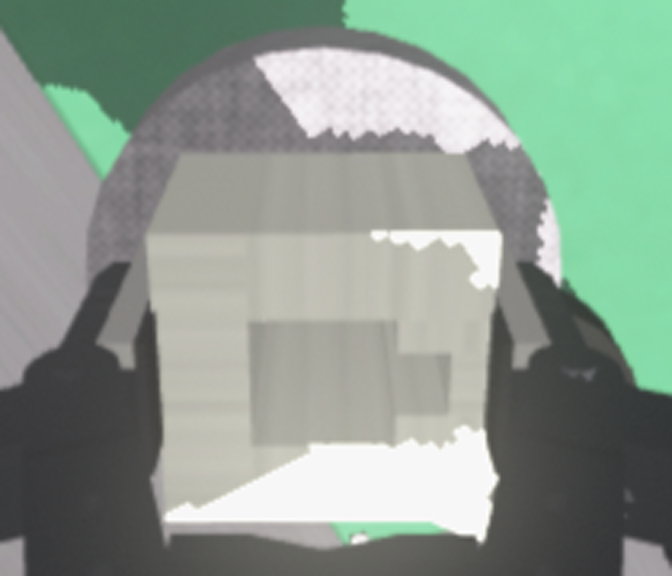

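Emit:
move_arm:
  grip: [0,0,0,0,0,0]
  xyz:
    - [-0.04,0.03,0.05]
    - [-0.012,0.005,0.08]
    - [0,0,0.06]
    - [0,0,0.02]
    - [0,0,0]
    - [0,0,0]
  turn:
    - [0,0,-0.012]
    - [0,0,0]
    - [0,0,0]
    - [0,0,0]
    - [0,0,0]
    - [0,0,0]

```text
clock: 35.72
ee_pos: [491.5, -221.7, 129.6]
eef_rot: [3.14, -0.002, 1.03]
contact_force: [-0.4, 0.8, -2.3]
opening: 48.8
```

```bash
python3 -c "
from h import *
plan([490,-221.2,120],1.03)"
```

```text
t 35.72 pos [ 491.5 -221.7  129.6] rot [ 3.14e+00 -2.00e-03  1.03e+00] F [-0.4  0.8 -2.3] open 48.8
turn total [ 0.004 -0.003  0.   ] rows 1.0
now shift total [-0.002 -0.01   0.064] rows 1 each [-0.002 -0.01   0.064]
after shift total [-0.002 -0.01   0.064] rows 1 each [-0.002 -0.01   0.064]
```

Emit:
move_arm:
  grip: [0,0,0,0,0,0,0]
  xyz:
    - [-0.002,-0.009,0.03]
    - [0,0,0.03]
    - [0,0,0.03]
    - [0,0,0.03]
    - [0,0,0.03]
    - [0,0,0]
    - [0,0,0]
  turn:
    - [0,0,0]
    - [0,0,0]
    - [0,0,0]
    - [0,0,0]
    - [0,0,0]
    - [0,0,0]
    - [0,0,0]

```text
clock: 36.3
ee_pos: [490.4, -221.0, 105.2]
eef_rot: [3.139, -0.002, 1.03]
contact_force: [1.4, -0.0, -1.9]
opening: 48.8
```

```bash
python3 -c "
from h import *
plan([490,-221.2,55],1.03)"
```

```text
t 36.3 pos [ 490.4 -221.   105.2] rot [ 3.139e+00 -2.000e-03  1.030e+00] F [ 1.4 -0.  -1.9] open 48.8
turn total [ 0.005 -0.004  0.   ] rows 1.0
now shift total [-0.003 -0.002  0.335] rows 2 each [-0.002 -0.001  0.167]
after shift total [-0.002 -0.002  0.335] rows 2 each [-0.001 -0.001  0.167]
```

Emit:
move_arm:
  grip: [0,0,0,0,0,0]
  xyz:
    - [-0.002,-0.002,0.02]
    - [0,0,0.025]
    - [0,0,0.025]
    - [0,0,0.025]
    - [0,0,0]
    - [0,0,0]
  turn:
    - [0,0,0]
    - [0,0,0]
    - [0,0,0]
    - [0,0,0]
    - [0,0,0]
    - [0,0,0]

```text
clock: 36.8
ee_pos: [490.2, -221.2, 89.6]
eef_rot: [3.139, -0.002, 1.03]
contact_force: [0.6, -0.2, -2.0]
opening: 49.0
```

```bash
python3 -c "
from h import *
plan([490,-221.2,55],1.03)"
```

```text
t 36.8 pos [ 490.2 -221.2   89.6] rot [ 3.139e+00 -2.000e-03  1.030e+00] F [ 0.6 -0.2 -2. ] open 49.0
turn total [ 0.006 -0.004  0.   ] rows 1.0
now shift total [-0.001 -0.002  0.231] rows 1 each [-0.001 -0.002  0.231]
after shift total [-0.001 -0.001  0.231] rows 1 each [-0.001 -0.001  0.231]
```

The key has engaged freely. Going down the rest.

Emit:
move_arm:
  grip: [0,0,0,0,0,0,0,0]
  xyz:
    - [0,0,0.035]
    - [0,0,0.035]
    - [0,0,0.035]
    - [0,0,0.035]
    - [0,0,0.03]
    - [0,0,0.02]
    - [0,0,0.015]
    - [0,0,0]
  turn:
    - [0,0,0]
    - [0,0,0]
    - [0,0,0]
    - [0,0,0]
    - [0,0,0]
    - [0,0,0]
    - [0,0,0]
    - [0,0,0]

```text
clock: 37.47
ee_pos: [490.5, -221.3, 55.8]
eef_rot: [3.138, -0.002, 1.03]
contact_force: [-2.2, 0.6, 3.1]
opening: 48.9
```

Emit:
move_arm:
  grip: [0,0,0]
  xyz:
    - [0,0,0.015]
    - [0,0,0.015]
    - [0,0,0.01]
  turn:
    - [0,0,0]
    - [0,0,0]
    - [0,0,0]

```text
clock: 37.72
ee_pos: [490.5, -221.4, 55.8]
eef_rot: [3.139, 0.001, 1.03]
contact_force: [-5.8, 2.3, 8.2]
opening: 49.0
```

Emit:
move_arm:
  grip: [0.5,0.75,0.75,0.75,0.75,0.75,0.75,0.75,0.75,0.75]
  xyz:
    - [0,0,0]
    - [0,0,0]
    - [0,0,0]
    - [0,0,-0.02]
    - [0,0,-0.1]
    - [0,0,-0.2]
    - [0,0,-0.2]
    - [0,0,-0.2]
    - [0,0,-0.2]
    - [0,0,0]
  turn:
    - [0,0,0]
    - [0,0,0]
    - [0,0,0]
    - [0,0,0]
    - [0,0,0]
    - [0,0,0]
    - [0,0,0]
    - [0,0,0]
    - [0,0,0]
    - [0,0,0]

```text
clock: 38.55
ee_pos: [490.2, -220.4, 200.1]
eef_rot: [3.139, -0.0, 1.031]
contact_force: [1.3, -0.5, 0.6]
opening: 63.9
```

```bash
python3 -c "
from h import *
plan([473.6,161.7,220],1.28)
im=snap('wrist','w22');cv2.imwrite('pics/w22z.png',cv2.resize(im['color'][0:300,100:412],None,fx=2,fy=2,interpolation=cv2.INTER_CUBIC))
P=cloud(im); print(P[170:240:8,225:305:12,2].round(0))"
```

```text
t 38.55 pos [ 490.2 -220.4  200.1] rot [ 3.139 -0.     1.031] F [ 1.3 -0.5  0.6] open 63.9
turn total [ 0.004  0.    -0.498] rows 3.0
now shift total [ 2.128 -1.404 -0.136] rows 10 each [ 0.213 -0.14  -0.014]
after shift total [ 2.409 -0.836 -0.133] rows 10 each [ 0.241 -0.084 -0.013]
[[ 90. 122. 121. 121. 121. 121.  90.]
 [ 90. 121. 121. 120. 121. 121.  90.]
 [ 89. 122. 123. 128. 117. 122.  91.]
 [ 90. 121. 122. 132. 113. 121.  90.]
 [ 59. 120. 121. 121. 121. 123.  60.]
 [ 59. 121. 122. 123. 121. 121.  58.]
 [ 59.  59.  59.  90.  61.  58.  60.]
 [ 60.  59.  59.  59.  59.  61.  60.]
 [ 59.  59.  58.  59.  60.  75.  87.]]
```

View pics/w22z.png

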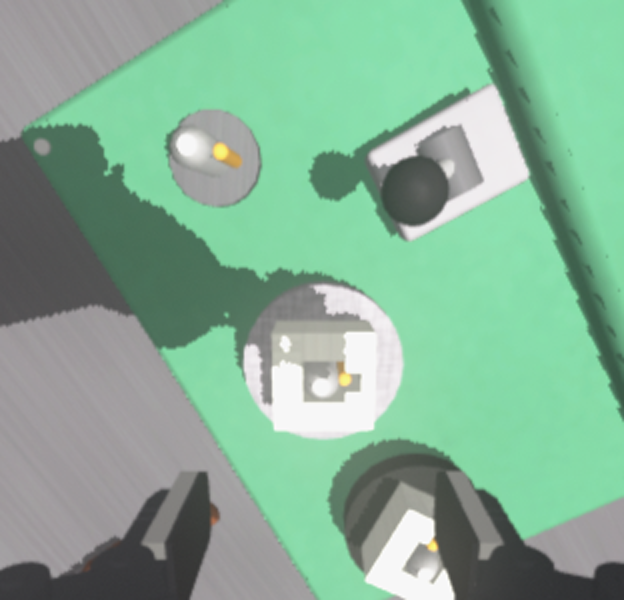

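Felt is seated as well (disc 90, hub 122, key in keyway). Now the cork wheel.

Emit:
move_arm:
  grip: [0.75,0.75,0.75,0.75,0.75,0.75,0.75,0.75,0.75,0.75,0.75,0.75,0.75,0.75,0.75,0.75,0.75,0.75]
  xyz:
    - [0,0,-0.05]
    - [0,0,-0.05]
    - [0,0,0]
    - [0,0,0]
    - [0.22,-0.08,0]
    - [0.22,-0.08,0]
    - [0.22,-0.08,0]
    - [0.22,-0.08,0]
    - [0.22,-0.08,0]
    - [0.22,-0.08,0]
    - [0.22,-0.08,0]
    - [0.22,-0.08,0.05]
    - [0.22,-0.08,0.1]
    - [0.2,-0.07,0.1]
    - [0,0,0.1]
    - [0,0,0.08]
    - [0,0,0]
    - [0,0,0]
  turn:
    - [0,0,-0.16]
    - [0,0,-0.16]
    - [0,0,-0.14]
    - [0,0,0]
    - [0,0,0]
    - [0,0,0]
    - [0,0,0]
    - [0,0,0]
    - [0,0,0]
    - [0,0,0]
    - [0,0,0]
    - [0,0,0]
    - [0,0,0]
    - [0,0,0]
    - [0,0,0]
    - [0,0,0]
    - [0,0,0]
    - [0,0,0]

```text
clock: 40.1
ee_pos: [470.2, 142.5, 134.5]
eef_rot: [-3.13, -0.001, 1.231]
contact_force: [-0.4, -0.4, 0.8]
opening: 64.2
```

```bash
python3 -c "
from h import *
plan([473.6,161.7,137],1.28)
im=snap('wrist','w23')"
```

```text
t 40.1 pos [470.2 142.5 134.5] rot [-3.130e+00 -1.000e-03  1.231e+00] F [-0.4 -0.4  0.8] open 64.2
turn total [-0.022 -0.002 -0.098] rows 1.0
now shift total [ 0.128 -0.021 -0.016] rows 1 each [ 0.128 -0.021 -0.016]
after shift total [ 0.129 -0.015 -0.016] rows 1 each [ 0.129 -0.015 -0.016]
```

View pics/w23.png

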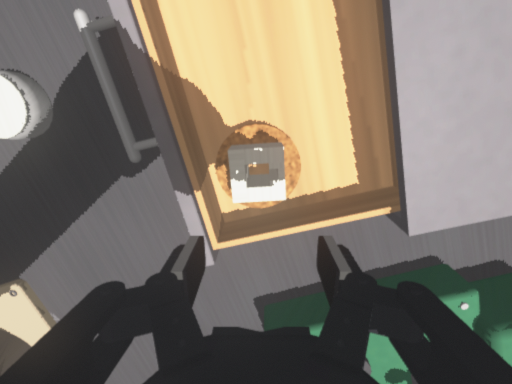

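Emit:
move_arm:
  grip: [0.75,0.75,0.75,0.75,0.75]
  xyz:
    - [0.07,-0.01,0]
    - [0.05,-0.005,0]
    - [0.01,0,0]
    - [0,0,0]
    - [0,0,0]
  turn:
    - [-0.02,0,-0.085]
    - [0,0,0]
    - [0,0,0]
    - [0,0,0]
    - [0,0,0]

```text
clock: 40.57
ee_pos: [476.6, 162.4, 137.0]
eef_rot: [3.138, -0.002, 1.273]
contact_force: [-0.2, 0.9, 0.1]
opening: 64.1
```

```bash
python3 -c "
from h import *
plan([473.6,161.7,137],1.28)
im=snap('wrist','w24')
hubz('w24',72,(220,140,310,230))
cv2.imwrite('pics/w24z.png',cv2.resize(im['color'][150:240,205:315],None,fx=6,fy=6,interpolation=cv2.INTER_CUBIC))"
```

```text
t 40.57 pos [476.6 162.4 137. ] rot [ 3.138e+00 -2.000e-03  1.273e+00] F [-0.2  0.9  0.1] open 64.1
turn total [ 0.007 -0.004 -0.015] rows 1.0
now shift total [-0.01  -0.018 -0.   ] rows 1 each [-0.01  -0.018 -0.   ]
after shift total [-0.01  -0.018  0.   ] rows 1 each [-0.01  -0.018  0.   ]
hubz 472.8 161.5 size 51.2 49.8 ang 1.295 -0.275
```

View pics/w24z.png

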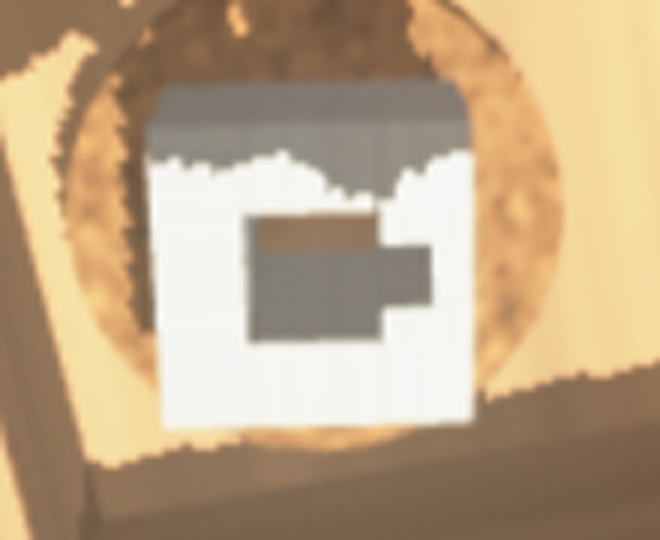

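```bash
python3 -c "
from h import *
quad('w24',72,[(147,128),(472,120),(477,423),(161,428)],205,150,6)
plan([473,161.6,90],1.285)
"
```

```text
ctr [473.  160.9] sides [49.6, 50.2, 51.2, 49.7] yaws [-0.274, -1.828, 2.858, 1.282]
t 40.62 pos [476.6 162.3 137. ] rot [ 3.138e+00 -2.000e-03  1.272e+00] F [-0.7  0.3 -0.8] open 64.0
turn total [ 0.007 -0.004 -0.025] rows 1.0
now shift total [-0.012 -0.023  0.313] rows 2 each [-0.006 -0.011  0.157]
after shift total [-0.011 -0.022  0.313] rows 2 each [-0.005 -0.011  0.157]
```

Emit:
move_arm:
  grip: [0.75,0.75,0.75,0.75,0.75,0.75]
  xyz:
    - [-0.01,-0.018,0.05]
    - [-0.004,-0.004,0.1]
    - [0,0,0.12]
    - [0,0,0.1]
    - [0,0,0]
    - [0,0,0]
  turn:
    - [0.006,-0.004,-0.03]
    - [0,0,0]
    - [0,0,0]
    - [0,0,0]
    - [0,0,0]
    - [0,0,0]

```text
clock: 41.12
ee_pos: [472.5, 159.3, 78.5]
eef_rot: [3.141, 0.001, 1.289]
contact_force: [-0.3, -0.1, 0.6]
opening: 64.1
```

```bash
python3 -c "
from h import *
plan([473,161.2,6],1.29)
"
```

```text
t 41.12 pos [472.5 159.3  78.5] rot [3.141e+00 1.000e-03 1.289e+00] F [-0.3 -0.1  0.6] open 64.1
turn total [ 0.002  0.002 -0.002] rows 1.0
now shift total [ 0.013 -0.001  0.483] rows 2 each [ 0.007 -0.     0.242]
after shift total [ 0.013 -0.     0.483] rows 2 each [ 0.006 -0.     0.242]
```

Emit:
move_arm:
  grip: [0.75,0.75,0.75,0.75,0.75,0.75,0.75]
  xyz:
    - [0.01,0,0.09]
    - [0.003,0,0.1]
    - [0,0,0.1]
    - [0,0,0.08]
    - [0,0,0.05]
    - [0,0,0.03]
    - [0,0,0]
  turn:
    - [0,0,0]
    - [0,0,0]
    - [0,0,0]
    - [0,0,0]
    - [0,0,0]
    - [0,0,0]
    - [0,0,0]

```text
clock: 41.7
ee_pos: [475.3, 161.3, 8.6]
eef_rot: [3.136, -0.0, 1.289]
contact_force: [-0.8, 0.5, 1.0]
opening: 64.3
```

```bash
python3 -c "
from h import *
plan([473,161.2,6],1.29)
"
```

```text
t 41.7 pos [475.3 161.3   8.6] rot [ 3.136 -0.     1.289] F [-0.8  0.5  1. ] open 64.3
turn total [ 0.01  -0.001 -0.003] rows 1.0
now shift total [-0.005 -0.015  0.018] rows 1 each [-0.005 -0.015  0.018]
after shift total [-0.005 -0.015  0.018] rows 1 each [-0.005 -0.015  0.018]
```

Emit:
move_arm:
  grip: [0.75,0.75,0.5,0,0,0,0,0]
  xyz:
    - [-0.004,-0.014,0.018]
    - [0,0,0]
    - [0,0,0]
    - [0,0,0]
    - [0,0,0]
    - [0,0,0]
    - [0,0,0]
    - [0,0,0]
  turn:
    - [0.008,0,0]
    - [0,0,0]
    - [0,0,0]
    - [0,0,0]
    - [0,0,0]
    - [0,0,0]
    - [0,0,0]
    - [0,0,0]
  grip_force: 80

```text
clock: 42.37
ee_pos: [473.8, 161.3, 7.4]
eef_rot: [3.139, -0.001, 1.288]
contact_force: [-0.3, 0.9, -3.9]
opening: 48.8
```

```bash
python3 -c "
from h import *
plan([473,161.2,6],1.29)
snap('wrist','w25')
"
```

```text
t 42.37 pos [473.8 161.3   7.4] rot [ 3.139e+00 -1.000e-03  1.288e+00] F [-0.3  0.9 -3.9] open 48.8
turn total [ 0.005 -0.002 -0.003] rows 1.0
now shift total [-0.002 -0.005  0.009] rows 1 each [-0.002 -0.005  0.009]
after shift total [-0.002 -0.005  0.009] rows 1 each [-0.002 -0.005  0.009]
```

View pics/w25.png

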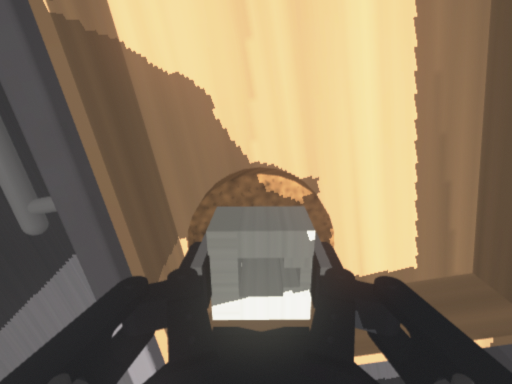

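Gripped. Lifting and carrying to spindle 0 (497.0, -101.4; key yaw about -0.64, so tool yaw 0.93).

Emit:
move_arm:
  grip: [0,0,0,0,0,0,0,0,0]
  xyz:
    - [0,0,-0.1]
    - [0,0,-0.2]
    - [0,0,-0.22]
    - [0,0,-0.22]
    - [0,0,-0.22]
    - [0,0,-0.22]
    - [0,0,-0.2]
    - [0,0,0]
    - [0,0,0]
  turn:
    - [0,0,0]
    - [0,0,0]
    - [0,0,0]
    - [0,0,0]
    - [0,0,0]
    - [0,0,0]
    - [0,0,0]
    - [0,0,0]
    - [0,0,0]

```text
clock: 43.17
ee_pos: [469.6, 161.2, 221.1]
eef_rot: [-3.137, 0.002, 1.291]
contact_force: [-0.7, -0.2, -4.3]
opening: 48.9
```

```bash
python3 -c "
from h import *
plan([497,-101.4,205],0.93)
snap('wrist','w26')
"
```

```text
t 43.17 pos [469.6 161.2 221.1] rot [-3.137e+00  2.000e-03  1.291e+00] F [-0.7 -0.2 -4.3] open 48.9
turn total [-0.007  0.006  0.723] rows 4.0
now shift total [-1.632  0.658  0.108] rows 7 each [-0.233  0.094  0.015]
after shift total [-1.294  1.193  0.107] rows 7 each [-0.185  0.17   0.015]
```

View pics/w26.png

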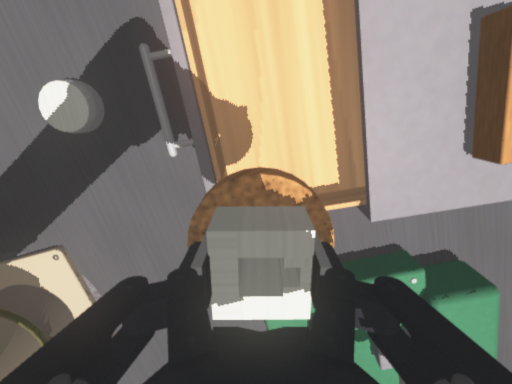

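Emit:
move_arm:
  grip: [0,0,0,0,0,0,0,0,0,0,0,0,0,0,0]
  xyz:
    - [0,0,0]
    - [0,0,0]
    - [0,0,0]
    - [0,0,0]
    - [0,0,0]
    - [-0.18,0.165,0]
    - [-0.18,0.165,0]
    - [-0.18,0.165,0]
    - [-0.18,0.165,0]
    - [-0.18,0.165,0]
    - [-0.18,0.165,0.02]
    - [-0.12,0.11,0.02]
    - [-0.05,0.05,0.05]
    - [0,0,0]
    - [0,0,0]
  turn:
    - [0,0,0.17]
    - [0,0,0.18]
    - [0,0,0.18]
    - [0,0,0.15]
    - [0,0,0]
    - [0,0,0]
    - [0,0,0]
    - [0,0,0]
    - [0,0,0]
    - [0,0,0]
    - [0,0,0]
    - [0,0,0]
    - [0,0,0]
    - [0,0,0]
    - [0,0,0]

```text
clock: 44.47
ee_pos: [491.3, -101.4, 186.6]
eef_rot: [-3.115, 0.016, 0.972]
contact_force: [0.1, 0.3, -2.6]
opening: 48.7
```

```bash
python3 -c "
from h import *
plan([497,-101.4,160],0.93)
"
```

```text
t 44.47 pos [ 491.3 -101.4  186.6] rot [-3.115  0.016  0.972] F [ 0.1  0.3 -2.6] open 48.7
turn total [-0.053  0.033  0.083] rows 1.0
now shift total [0.024 0.036 0.176] rows 1 each [0.024 0.036 0.176]
after shift total [0.023 0.03  0.177] rows 1 each [0.023 0.03  0.177]
```

Emit:
move_arm:
  grip: [0,0,0,0,0,0]
  xyz:
    - [0.015,0.02,0.02]
    - [0.005,0.005,0.08]
    - [0,0,0.08]
    - [0,0,0.03]
    - [0,0,0]
    - [0,0,0]
  turn:
    - [-0.048,0.03,0.07]
    - [0,0,0]
    - [0,0,0]
    - [0,0,0]
    - [0,0,0]
    - [0,0,0]

```text
clock: 44.97
ee_pos: [494.7, -92.8, 150.2]
eef_rot: [-3.134, 0.002, 0.953]
contact_force: [-0.3, 0.5, -3.1]
opening: 48.8
```

```bash
python3 -c "
from h import *
plan([497,-101.4,130],0.93)
im=snap('wrist','w27');cv2.imwrite('pics/w27z.png',cv2.resize(im['color'][160:340,160:370],None,fx=3.2,fy=3.2,interpolation=cv2.INTER_CUBIC))"
```

```text
t 44.97 pos [494.7 -92.8 150.2] rot [-3.134e+00  2.000e-03  9.530e-01] F [-0.3  0.5 -3.1] open 48.8
turn total [-0.016  0.004  0.047] rows 1.0
now shift total [-0.038  0.046  0.135] rows 1 each [-0.038  0.046  0.135]
after shift total [-0.037  0.046  0.135] rows 1 each [-0.037  0.046  0.135]
```

View pics/w27z.png

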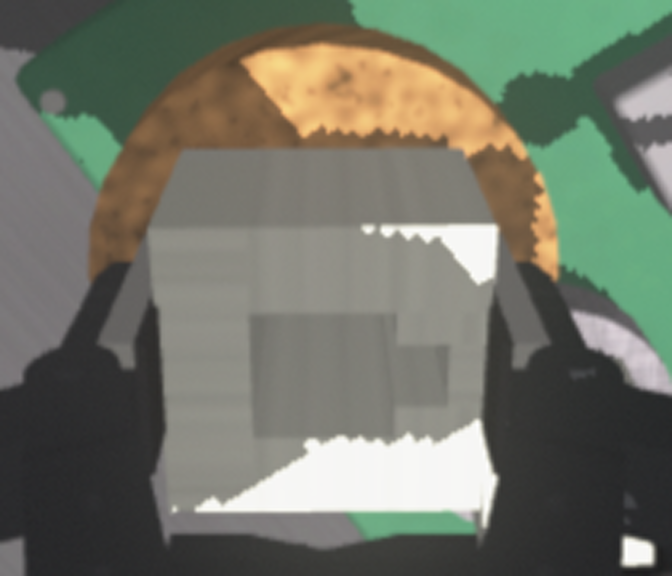

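Emit:
move_arm:
  grip: [0,0,0,0,0,0]
  xyz:
    - [-0.03,0.035,0.03]
    - [-0.01,0.012,0.05]
    - [0,0,0.04]
    - [0,0,0]
    - [0,0,0]
    - [0,0,0]
  turn:
    - [-0.014,0.004,0.042]
    - [0,0,0]
    - [0,0,0]
    - [0,0,0]
    - [0,0,0]
    - [0,0,0]

```text
clock: 45.52
ee_pos: [497.9, -102.8, 131.3]
eef_rot: [3.14, -0.001, 0.931]
contact_force: [0.5, 0.0, -3.5]
opening: 48.7
```

```bash
python3 -c "
from h import *
plan([497,-101.4,122],0.93)"
```

```text
t 45.52 pos [ 497.9 -102.8  131.3] rot [ 3.14e+00 -1.00e-03  9.31e-01] F [ 0.5  0.  -3.5] open 48.7
turn total [ 0.002 -0.002  0.001] rows 1.0
now shift total [ 0.004 -0.011  0.062] rows 1 each [ 0.004 -0.011  0.062]
after shift total [ 0.004 -0.01   0.062] rows 1 each [ 0.004 -0.01   0.062]
```

Emit:
move_arm:
  grip: [0,0,0,0,0,0]
  xyz:
    - [0.004,-0.01,0.03]
    - [0,0,0.03]
    - [0,0,0.03]
    - [0,0,0.03]
    - [0,0,0]
    - [0,0,0]
  turn:
    - [0,0,0]
    - [0,0,0]
    - [0,0,0]
    - [0,0,0]
    - [0,0,0]
    - [0,0,0]

```text
clock: 46.02
ee_pos: [497.2, -101.1, 111.7]
eef_rot: [3.14, -0.001, 0.931]
contact_force: [-0.2, 0.2, -3.9]
opening: 49.0
```

```bash
python3 -c "
from h import *
plan([497,-101.4,57],0.93)"
```

```text
t 46.02 pos [ 497.2 -101.1  111.7] rot [ 3.14e+00 -1.00e-03  9.31e-01] F [-0.2  0.2 -3.9] open 49.0
turn total [ 0.003 -0.002  0.002] rows 1.0
now shift total [-0.003 -0.     0.365] rows 2 each [-0.001 -0.     0.182]
after shift total [-0.002  0.     0.365] rows 2 each [-0.001  0.     0.182]
```

Emit:
move_arm:
  grip: [0,0,0,0,0,0,0]
  xyz:
    - [-0.002,0,0.025]
    - [0,0,0.025]
    - [0,0,0.025]
    - [0,0,0.025]
    - [0,0,0.025]
    - [0,0,0]
    - [0,0,0]
  turn:
    - [0,0,0]
    - [0,0,0]
    - [0,0,0]
    - [0,0,0]
    - [0,0,0]
    - [0,0,0]
    - [0,0,0]

```text
clock: 46.6
ee_pos: [497.0, -101.4, 90.8]
eef_rot: [3.14, -0.001, 0.931]
contact_force: [0.0, -0.1, -3.4]
opening: 49.0
```

Emit:
move_arm:
  grip: [0,0,0,0,0,0,0,0]
  xyz:
    - [0,0,0.035]
    - [0,0,0.035]
    - [0,0,0.035]
    - [0,0,0.035]
    - [0,0,0.03]
    - [0,0,0.02]
    - [0,0,0.015]
    - [0,0,0]
  turn:
    - [0,0,0]
    - [0,0,0]
    - [0,0,0]
    - [0,0,0]
    - [0,0,0]
    - [0,0,0]
    - [0,0,0]
    - [0,0,0]

```text
clock: 47.27
ee_pos: [497.5, -101.5, 57.6]
eef_rot: [3.14, -0.001, 0.931]
contact_force: [-3.9, 0.7, 5.9]
opening: 48.4
```

Emit:
move_arm:
  grip: [0,0,0,0.5,0.75,0.75,0.75,0.75,0.75,0.75,0.75,0.75,0.75]
  xyz:
    - [0,0,0.015]
    - [0,0,0.01]
    - [0,0,0]
    - [0,0,0]
    - [0,0,0]
    - [0,0,0]
    - [0,0,-0.02]
    - [0,0,-0.1]
    - [0,0,-0.2]
    - [0,0,-0.2]
    - [0,0,-0.2]
    - [0,0,-0.2]
    - [0,0,0]
  turn:
    - [0,0,0]
    - [0,0,0]
    - [0,0,0]
    - [0,0,0]
    - [0,0,0]
    - [0,0,0]
    - [0,0,0]
    - [0,0,0]
    - [0,0,0]
    - [0,0,0]
    - [0,0,0]
    - [0,0,0]
    - [0,0,0]

```text
clock: 48.35
ee_pos: [497.8, -100.4, 202.7]
eef_rot: [3.139, -0.0, 0.932]
contact_force: [0.9, 0.1, 0.4]
opening: 64.1
```

```bash
python3 -c "
from h import *
plan([340,285,200],1.459)
im=snap('wrist','w28');cv2.imwrite('pics/w28z.png',cv2.resize(im['color'][100:384,140:460],None,fx=2,fy=2,interpolation=cv2.INTER_CUBIC))
P=cloud(im); print(P[170:240:8,225:305:12,2].round(0))
im=snap('scene','s28');cv2.imwrite('pics/s28z.png',cv2.resize(im['color'][120:300,130:410],None,fx=2.8,fy=2.8,interpolation=cv2.INTER_CUBIC))"
```

```text
t 48.35 pos [ 497.8 -100.4  202.7] rot [ 3.139 -0.     0.932] F [0.9 0.1 0.4] open 64.1
turn total [ 4.000e-03  1.000e-03 -1.054e+00] rows 5.0
now shift total [ 1.436 -2.377  0.013] rows 11 each [ 0.131 -0.216  0.001]
after shift total [ 2.436 -1.332  0.018] rows 11 each [ 0.221 -0.121  0.002]
[[ 89. 122. 122. 122. 123. 122.  89.]
 [ 89. 122. 121. 121. 122. 122.  89.]
 [ 91. 120. 123. 127. 114. 122.  91.]
 [ 89. 122. 122. 132. 117. 122.  90.]
 [ 59. 121. 121. 121. 123. 121.  58.]
 [ 60. 121. 121. 122. 122. 122.  59.]
 [ 59.  59.  58.  90.  59.  59.  59.]
 [ 59.  58.  59.  60.  60.  59.  60.]
 [ 60.  59.  60.  59.  58.  59.  90.]]
```

View pics/w28z.png

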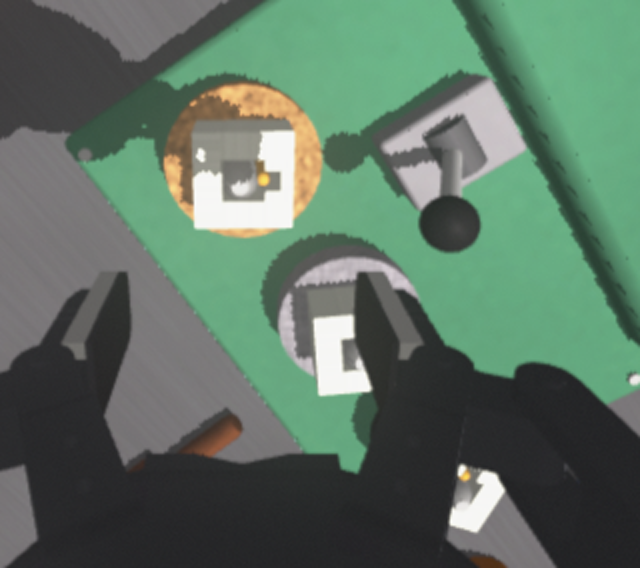

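View pics/s28z.png

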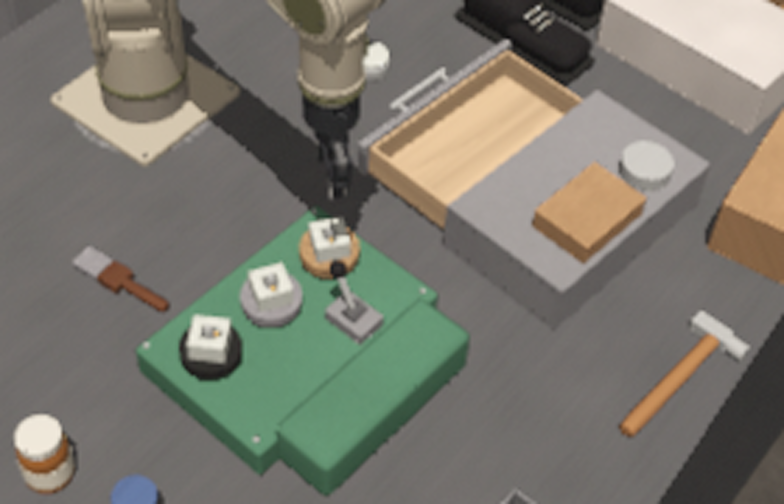

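All three wheels read hub 122 and disc 90, with keys in their keyways, and the drawer is empty. Next I'll shut the drawer.

Emit:
move_arm:
  grip: [0.4,0.4,0.4,0.4,0.4,0.4,0.4,0.4,0.4,0.4,0.4,0.4,0.4,0.4,0.4,0.4,0.4,0.4]
  xyz:
    - [0,0,0]
    - [0,0,0]
    - [0,0,0]
    - [0,0,0]
    - [0,0,0]
    - [0,0,0]
    - [0.22,-0.1,0]
    - [0.22,-0.1,0]
    - [0.22,-0.1,0]
    - [0.22,-0.1,0]
    - [0.22,-0.1,0]
    - [0.22,-0.1,0]
    - [0.22,-0.1,0]
    - [0.22,-0.1,0]
    - [0.22,-0.1,0]
    - [0.22,-0.1,0]
    - [0,0,0]
    - [0,0,0]
  turn:
    - [0,0,-0.21]
    - [0,0,-0.21]
    - [0,0,-0.21]
    - [0,0,-0.21]
    - [0,0,-0.18]
    - [0,0,0]
    - [0,0,0]
    - [0,0,0]
    - [0,0,0]
    - [0,0,0]
    - [0,0,0]
    - [0,0,0]
    - [0,0,0]
    - [0,0,0]
    - [0,0,0]
    - [0,0,0]
    - [0,0,0]
    - [0,0,0]

```text
clock: 49.95
ee_pos: [373.3, 257.7, 184.6]
eef_rot: [-3.119, -0.001, 1.417]
contact_force: [0.3, -0.9, -0.7]
opening: 34.1
```

```bash
python3 -c "
from h import *
plan([373,277,120],1.459)
snap('wrist','w29')"
```

```text
t 49.95 pos [373.3 257.7 184.6] rot [-3.119e+00 -1.000e-03  1.417e+00] F [ 0.3 -0.9 -0.7] open 34.1
turn total [-0.046 -0.003 -0.083] rows 1.0
now shift total [ 0.127 -0.012  0.431] rows 2 each [ 0.063 -0.006  0.216]
after shift total [ 0.128 -0.016  0.431] rows 2 each [ 0.064 -0.008  0.215]
```

View pics/w29.png

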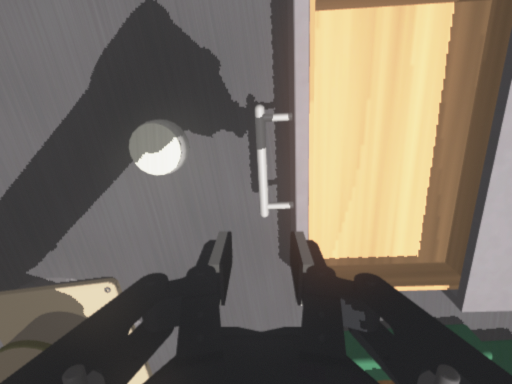

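The bar runs from (260,106) to (265,215).

```bash
python3 - <<'E'
from h import *
im=load('w29')
a=onz(im,260,106,62);b=onz(im,265,214.5,62); m=(a+b)/2; d=a-b; print(m,np.linalg.norm(d),np.arctan2(-d[0],d[1]))
plan([m[0],m[1],60],1.459)
E
```

```text
[375.63261373 274.23304572  62.        ] 123.62059897412952 -0.10604700427883533
t 50.0 pos [373.1 257.9 184.7] rot [-3.118e+00 -1.000e-03  1.418e+00] F [-1.2  0.1 -0. ] open 34.0
turn total [-0.046 -0.004 -0.083] rows 1.0
now shift total [0.109 0.02  0.831] rows 4 each [0.027 0.005 0.208]
after shift total [0.11  0.005 0.831] rows 4 each [0.028 0.001 0.208]
```

Emit:
move_arm:
  grip: [0.36,0.36,0.36,0.36,0.36,0.36,0.36,0.36]
  xyz:
    - [0.05,0,0.05]
    - [0.04,0,0.15]
    - [0.015,0,0.18]
    - [0,0,0.18]
    - [0,0,0.15]
    - [0,0,0.08]
    - [0,0,0]
    - [0,0,0]
  turn:
    - [-0.044,0,-0.075]
    - [0,0,0]
    - [0,0,0]
    - [0,0,0]
    - [0,0,0]
    - [0,0,0]
    - [0,0,0]
    - [0,0,0]

```text
clock: 50.67
ee_pos: [378.2, 266.0, 58.2]
eef_rot: [-3.14, 0.002, 1.432]
contact_force: [0.8, -0.3, 1.1]
opening: 31.0
```

```bash
python3 -c "
from h import *
plan([375,274.5,8],1.459)"
```

```text
t 50.67 pos [378.2 266.   58.2] rot [-3.140e+00  2.000e-03  1.432e+00] F [ 0.8 -0.3  1.1] open 31.0
turn total [-0.003  0.004 -0.055] rows 1.0
now shift total [ 0.054 -0.028  0.335] rows 2 each [ 0.027 -0.014  0.167]
after shift total [ 0.054 -0.027  0.335] rows 2 each [ 0.027 -0.014  0.167]
```

Emit:
move_arm:
  grip: [0.36,0.36,0.36,0.36]
  xyz:
    - [0.045,-0.022,0]
    - [0.01,-0.003,0.02]
    - [0,0,0]
    - [0,0,0]
  turn:
    - [0,0,-0.05]
    - [0,0,0]
    - [0,0,0]
    - [0,0,0]

```text
clock: 51.0
ee_pos: [377.4, 275.0, 57.4]
eef_rot: [3.14, 0.001, 1.455]
contact_force: [0.3, -0.3, -0.4]
opening: 31.0
```

```bash
python3 -c "
from h import *
im=snap('wrist','w30')
v=235
P=cloud(im)
for v in (150,190,225): 
    m=[u for u in range(225,300) if abs(P[v,u,2]-58)<8]; print(v,m[:1],m[-1:],onz(im,(m[0]+m[-1])/2,v,60).round(1) if m else None)
plan([375,274.5,8],1.459)"
```

```text
150 [247] [299] [391.6 325.1  60. ]
190 [248] [263] [377.2 299.6  60. ]
225 [249] [263] [374.4 274.   60. ]
t 51.05 pos [377.5 274.9  57.4] rot [3.140e+00 1.000e-03 1.454e+00] F [-0.1 -0.5  0.4] open 30.6
turn total [ 0.003  0.002 -0.009] rows 1.0
now shift total [-0.004 -0.017  0.329] rows 2 each [-0.002 -0.008  0.165]
after shift total [-0.005 -0.016  0.33 ] rows 2 each [-0.002 -0.008  0.165]
```

View pics/w30.png

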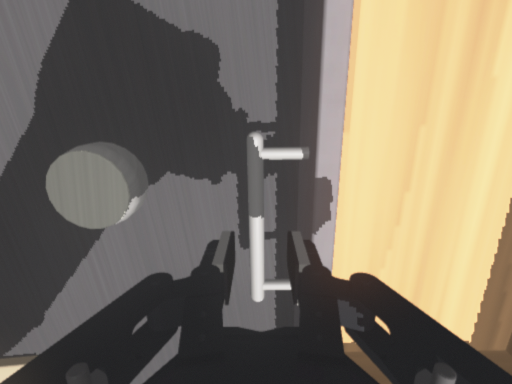

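Emit:
move_arm:
  grip: [0.36,0.36,0.36,0.36,0.36,0.2,0,0,0,0]
  xyz:
    - [0,-0.018,0.08]
    - [0,0,0.1]
    - [0,0,0.1]
    - [0,0,0.05]
    - [0,0,0.01]
    - [0,0,0]
    - [0,0,0]
    - [0,0,0]
    - [0,0,0]
    - [0,0,0]
  turn:
    - [0,0,0]
    - [0,0,0]
    - [0,0,0]
    - [0,0,0]
    - [0,0,0]
    - [0,0,0]
    - [0,0,0]
    - [0,0,0]
    - [0,0,0]
    - [0,0,0]
  grip_force: 40

```text
clock: 51.88
ee_pos: [380.7, 276.5, 7.0]
eef_rot: [3.127, -0.001, 1.452]
contact_force: [-0.1, -1.4, 3.6]
opening: 9.2
```

```bash
python3 -c "
from h import *
s=r.read_state();c=-0.112;p=s['ee_pos']
plan([p[0]+np.cos(c)*180,p[1]+np.sin(c)*180,p[2]],s['eef_rot'][2])"
```

```text
t 51.88 pos [380.7 276.5   7. ] rot [ 3.127e+00 -1.000e-03  1.452e+00] F [-0.1 -1.4  3.6] open 9.2
turn total [ 0.029 -0.002 -0.   ] rows 1.0
now shift total [0.008 1.2   0.018] rows 5 each [0.002 0.24  0.004]
after shift total [0.008 1.2   0.   ] rows 5 each [0.002 0.24  0.   ]
```

Emit:
move_arm:
  grip: [0,0,0,0,0,0,0,0,0,0,0,0,0]
  xyz:
    - [0,0.08,0]
    - [0,0.1,0]
    - [0,0.1,0]
    - [0,0.1,0]
    - [0,0.1,0]
    - [0,0.1,0]
    - [0,0.1,0]
    - [0,0.1,0]
    - [0,0.1,0]
    - [0,0.1,0]
    - [0,0.08,0]
    - [0,0.04,0]
    - [0,0,0]
  turn:
    - [0.02,0,0]
    - [0,0,0]
    - [0,0,0]
    - [0,0,0]
    - [0,0,0]
    - [0,0,0]
    - [0,0,0]
    - [0,0,0]
    - [0,0,0]
    - [0,0,0]
    - [0,0,0]
    - [0,0,0]
    - [0,0,0]

```text
clock: 52.97
ee_pos: [552.3, 258.4, 7.0]
eef_rot: [-3.14, -0.002, 1.454]
contact_force: [-7.7, -4.7, 15.8]
opening: 9.6
```

```bash
python3 -c "
from h import *
plan([552.8,258.3,6],1.457)"
```

```text
t 52.97 pos [552.3 258.4   7. ] rot [-3.140e+00 -2.000e-03  1.454e+00] F [-7.7 -4.7 15.8] open 9.6
turn total [-0.003 -0.003 -0.006] rows 1.0
now shift total [-0.001  0.003  0.007] rows 1 each [-0.001  0.003  0.007]
after shift total [-0.001  0.003  0.007] rows 1 each [-0.001  0.003  0.007]
```

Emit:
move_arm:
  grip: [0,0,0.3,0.34,0.34,0.34,0.34,0.34,0.34,0.34,0.34,0.34,0.34]
  xyz:
    - [0,0.015,0]
    - [0,0.01,0]
    - [0,0,0]
    - [0,0,0]
    - [0,0,0]
    - [0,0,-0.06]
    - [0,0,-0.1]
    - [0,0,-0.2]
    - [0,0,-0.22]
    - [0,0,-0.22]
    - [0,0,-0.22]
    - [0,0,-0.22]
    - [0,0,0]
  turn:
    - [0,0,0]
    - [0,0,0]
    - [0,0,0]
    - [0,0,0]
    - [0,0,0]
    - [0,0,0]
    - [0,0,0]
    - [0,0,0]
    - [0,0,0]
    - [0,0,0]
    - [0,0,0]
    - [0,0,0]
    - [0,0,0]

```text
clock: 54.05
ee_pos: [553.6, 256.9, 204.3]
eef_rot: [-3.127, 0.004, 1.455]
contact_force: [0.7, 0.8, 0.2]
opening: 28.9
```

```bash
python3 -c "
from h import *
plan([520,-168,240],1.5)
im=snap('wrist','w31')
im=snap('side','sd31');cv2.imwrite('pics/sd31z.png',cv2.resize(im['color'][130:300,50:340],None,fx=2.7,fy=2.7,interpolation=cv2.INTER_CUBIC))
im=snap('scene','s31');cv2.imwrite('pics/s31z.png',cv2.resize(im['color'][120:300,130:410],None,fx=2.8,fy=2.8,interpolation=cv2.INTER_CUBIC))"
```

```text
t 54.05 pos [553.6 256.9 204.3] rot [-3.127  0.004  1.455] F [0.7 0.8 0.2] open 28.9
turn total [-0.029  0.006 -0.091] rows 1.0
now shift total [-2.84   0.102 -0.229] rows 11 each [-0.258  0.009 -0.021]
after shift total [-2.841 -0.023 -0.238] rows 11 each [-0.258 -0.002 -0.022]
```

View pics/w31.png

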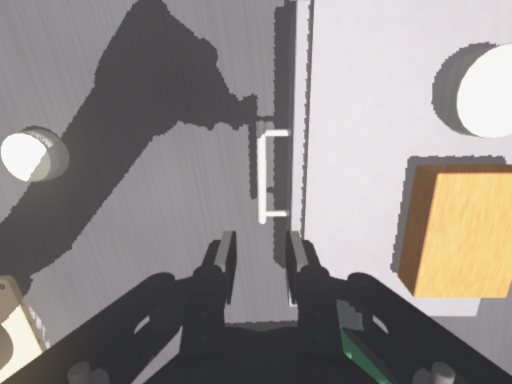

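View pics/s31z.png

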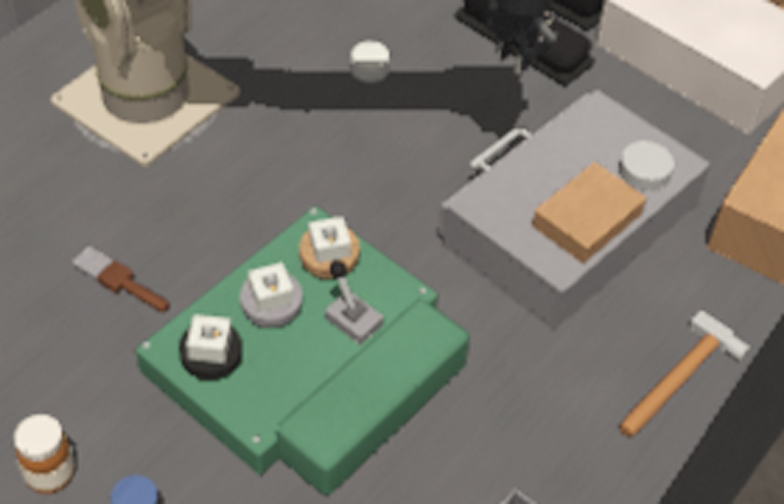

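View pics/sd31z.png

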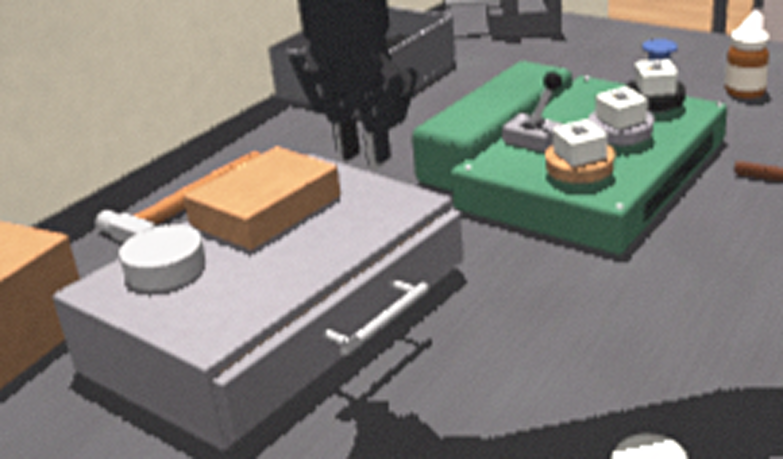

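The drawer reads shut: the bar is back at its starting place, and the side view shows the front flush. Now I'll close the fingers and go to the -x side of the lever ball.

Emit:
move_arm:
  grip: [0,0,0,0,0,0,0,0,0,0,0,0,0,0]
  xyz:
    - [-0.1,-0.02,-0.05]
    - [-0.24,-0.01,-0.02]
    - [-0.24,-0.01,-0.02]
    - [-0.24,-0.01,-0.02]
    - [-0.24,-0.01,-0.02]
    - [-0.24,-0.01,0]
    - [-0.24,-0.01,0]
    - [-0.24,-0.01,0]
    - [-0.24,-0.01,0]
    - [-0.24,-0.01,0]
    - [-0.24,-0.01,0]
    - [-0.22,-0.01,0]
    - [0,0,0]
    - [0,0,0]
  turn:
    - [-0.02,0,-0.07]
    - [0,0,0]
    - [0,0,0]
    - [0,0,0]
    - [0,0,0]
    - [0,0,0]
    - [0,0,0]
    - [0,0,0]
    - [0,0,0]
    - [0,0,0]
    - [0,0,0]
    - [0,0,0]
    - [0,0,0]
    - [0,0,0]

```text
clock: 55.37
ee_pos: [484.8, -172.2, 203.3]
eef_rot: [-3.102, 0.006, 1.49]
contact_force: [0.6, 1.0, 0.3]
opening: -0.3
```

```bash
python3 -c "
from h import *
plan([516,-166,180],1.52)
im=snap('wrist','w32')
hsv=cv2.cvtColor(im['color'],cv2.COLOR_BGR2HSV)
print(proj(im,[560,-165,152]))"
```

```text
t 55.37 pos [ 484.8 -172.2  203.3] rot [-3.102  0.006  1.49 ] F [0.6 1.  0.3] open -0.3
turn total [-0.08  0.01 -0.06] rows 1.0
now shift total [0.059 0.21  0.147] rows 2 each [0.029 0.105 0.073]
after shift total [0.052 0.205 0.155] rows 2 each [0.026 0.103 0.078]
(np.float64(348.3706694771563), np.float64(184.54027649163095))
```

View pics/w32.png

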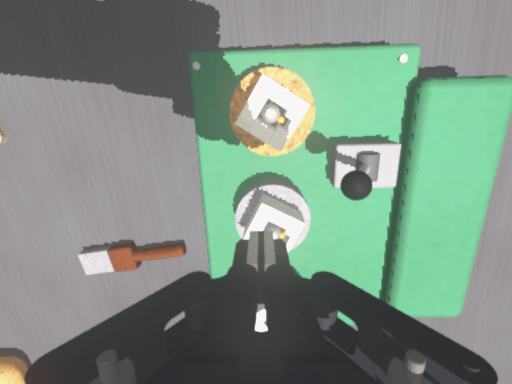

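```bash
python3 -c "
from h import *
im=load('w32'); print(onz(im,356.5,185,152).round(1))
im=load('s31'); g=(im['color'].max(-1)<60); m=np.zeros(g.shape,bool); m[205:225,240:262]=1; ys,xs=np.where(g&m); print(xs.mean(),ys.mean(),len(xs),onz(im,xs.mean(),ys.mean(),152).round(1))
plan([510,-165,150],1.52)"
```

```text
[ 566.9 -165.9  152. ]
250.13636363636363 216.04545454545453 22 [ 566.3 -163.3  152. ]
t 55.42 pos [ 484.5 -172.8  203. ] rot [-3.101  0.006  1.489] F [-0.4 -1.4 -0.7] open 0.1
turn total [-0.081  0.011 -0.062] rows 1.0
now shift total [0.068 0.179 0.346] rows 2 each [0.034 0.09  0.173]
after shift total [0.061 0.167 0.353] rows 2 each [0.03  0.084 0.177]
```

Emit:
move_arm:
  grip: [0,0,0,0,0,0,0]
  xyz:
    - [0.03,0.07,0]
    - [0.03,0.1,0]
    - [0,0.04,0.1]
    - [0,0,0.15]
    - [0,0,0.1]
    - [0,0,0]
    - [0,0,0]
  turn:
    - [-0.07,0.01,-0.05]
    - [0,0,0]
    - [0,0,0]
    - [0,0,0]
    - [0,0,0]
    - [0,0,0]
    - [0,0,0]

```text
clock: 56.0
ee_pos: [517.3, -157.5, 145.3]
eef_rot: [-3.134, -0.003, 1.524]
contact_force: [-0.0, 0.3, 1.2]
opening: 0.0
```

```bash
python3 -c "
from h import *
plan([522,-165,118],1.52)
im=snap('wrist','w33')"
```

```text
t 56.0 pos [ 517.3 -157.5  145.3] rot [-3.134e+00 -3.000e-03  1.524e+00] F [-0.   0.3  1.2] open 0.0
turn total [-0.016 -0.006  0.008] rows 1.0
now shift total [-0.049  0.035  0.182] rows 1 each [-0.049  0.035  0.182]
after shift total [-0.049  0.034  0.182] rows 1 each [-0.049  0.034  0.182]
```

View pics/w33.png

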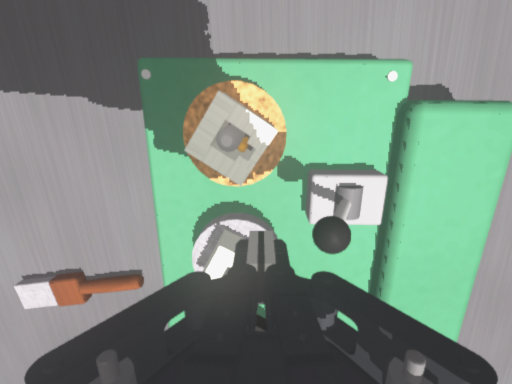

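Emit:
move_arm:
  grip: [0,0,0,0,0]
  xyz:
    - [-0.04,0.02,0.05]
    - [-0.01,0,0.08]
    - [0,0,0.05]
    - [0,0,0]
    - [0,0,0]
  turn:
    - [-0.014,0,0]
    - [0,0,0]
    - [0,0,0]
    - [0,0,0]
    - [0,0,0]

```text
clock: 56.47
ee_pos: [521.3, -165.9, 118.0]
eef_rot: [3.139, -0.001, 1.524]
contact_force: [-0.4, 0.1, 0.4]
opening: 0.1
```

```bash
python3 -c "
from h import *
plan([611,-168,118],1.52)"
```

```text
t 56.47 pos [ 521.3 -165.9  118. ] rot [ 3.139e+00 -1.000e-03  1.524e+00] F [-0.4  0.1  0.4] open 0.1
turn total [ 0.006 -0.003  0.009] rows 1.0
now shift total [0.013 0.598 0.002] rows 3 each [0.004 0.199 0.001]
after shift total [0.016 0.598 0.   ] rows 3 each [0.005 0.199 0.   ]
```

Emit:
move_arm:
  grip: [0,0,0,0,0,0,0,0,0]
  xyz:
    - [0,0.06,0]
    - [0,0.07,0]
    - [0,0.07,0]
    - [0,0.07,0]
    - [0,0.07,0]
    - [0,0.07,0]
    - [0,0.07,0]
    - [0,0.07,0]
    - [0,0,0]
  turn:
    - [0,0,0]
    - [0,0,0]
    - [0,0,0]
    - [0,0,0]
    - [0,0,0]
    - [0,0,0]
    - [0,0,0]
    - [0,0,0]
    - [0,0,0]

```text
clock: 57.22
ee_pos: [613.0, -171.7, 128.0]
eef_rot: [3.134, 0.005, 1.52]
contact_force: [-0.5, 0.4, 0.6]
opening: 0.1
```

```bash
python3 -c "
from h import *
plan([614,-168,118],1.52)
im=snap('wrist','w34');im=snap('side','sd34');cv2.imwrite('pics/sd34z.png',cv2.resize(im['color'][130:260,170:340],None,fx=4,fy=4,interpolation=cv2.INTER_CUBIC))"
```

```text
t 57.22 pos [ 613.  -171.7  128. ] rot [3.134 0.005 1.52 ] F [-0.5  0.4  0.6] open 0.1
turn total [ 0.016  0.01  -0.   ] rows 1.0
now shift total [0.026 0.005 0.066] rows 1 each [0.026 0.005 0.066]
after shift total [0.025 0.006 0.066] rows 1 each [0.025 0.006 0.066]
```

View pics/sd34z.png

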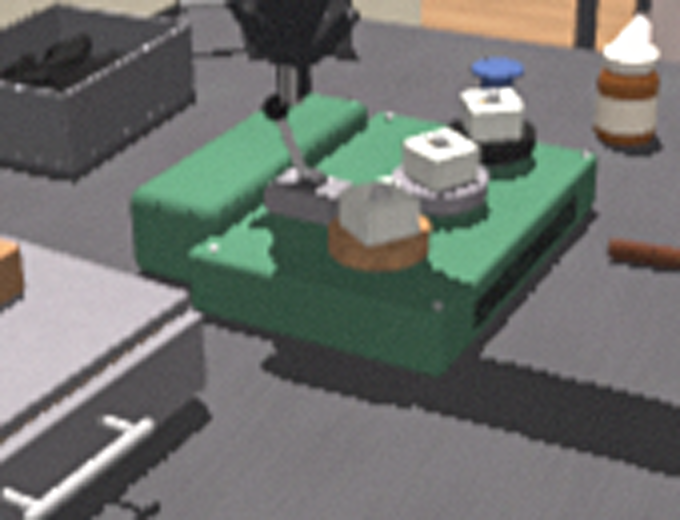

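View pics/w34.png

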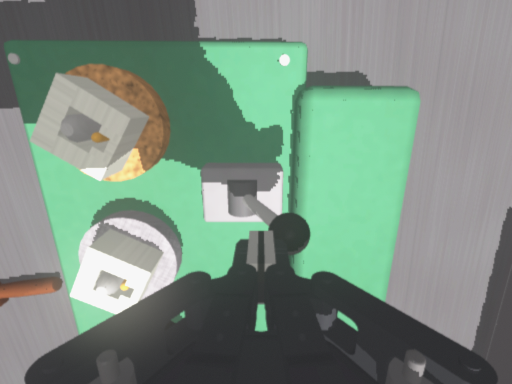

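```bash
python3 -c "
from h import *
im=load('w34'); print(onz(im,291,233,152).round(1))"
```

```text
[ 632.1 -169.6  152. ]
```

Emit:
move_arm:
  grip: [0,0,0,0]
  xyz:
    - [0.01,0.02,0.04]
    - [0,0.03,0.02]
    - [0,0.02,0]
    - [0,0.02,0]
  turn:
    - [0,0,0]
    - [0,0,0]
    - [0,0,0]
    - [0,0,0]

```text
clock: 57.65
ee_pos: [617.3, -170.6, 120.2]
eef_rot: [-3.132, 0.008, 1.519]
contact_force: [-21.7, 1.0, 16.6]
opening: -0.1
```

The lever is against its stop (about 22 N). Backing off and rising.

Emit:
move_arm:
  grip: [0,0,0,0,0,0,0,0]
  xyz:
    - [0,-0.05,0]
    - [0,-0.1,0]
    - [0,-0.1,-0.05]
    - [0,-0.05,-0.15]
    - [0,0,-0.22]
    - [0,0,-0.22]
    - [0,0,-0.22]
    - [0,0,0]
  turn:
    - [0,0,0]
    - [0,0,0]
    - [0,0,0]
    - [0,0,0]
    - [0,0,0]
    - [0,0,0]
    - [0,0,0]
    - [0,0,0]

```text
clock: 58.32
ee_pos: [567.0, -167.1, 250.1]
eef_rot: [-3.121, 0.009, 1.518]
contact_force: [-0.0, -0.5, 0.5]
opening: 0.0
```

```bash
python3 -c "
from h import *
plan([540,-100,260],1.52)
im=snap('wrist','w35')
im=snap('scene','s35');cv2.imwrite('pics/s35z.png',cv2.resize(im['color'][120:300,130:410],None,fx=2.8,fy=2.8,interpolation=cv2.INTER_CUBIC))"
```

```text
t 58.32 pos [ 567.  -167.1  250.1] rot [-3.121  0.009  1.518] F [-0.  -0.5  0.5] open 0.0
turn total [-0.041  0.019 -0.004] rows 1.0
now shift total [ 0.437 -0.205 -0.066] rows 2 each [ 0.218 -0.102 -0.033]
after shift total [ 0.438 -0.202 -0.066] rows 2 each [ 0.219 -0.101 -0.033]
```

View pics/w35.png

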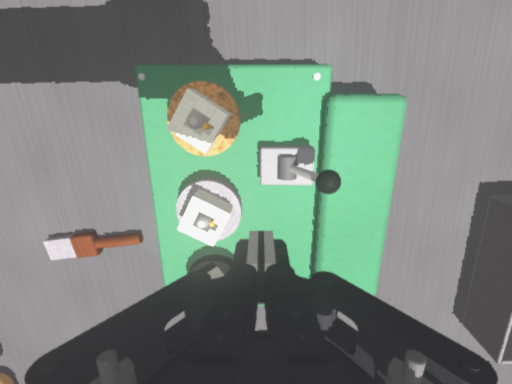

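View pics/s35z.png

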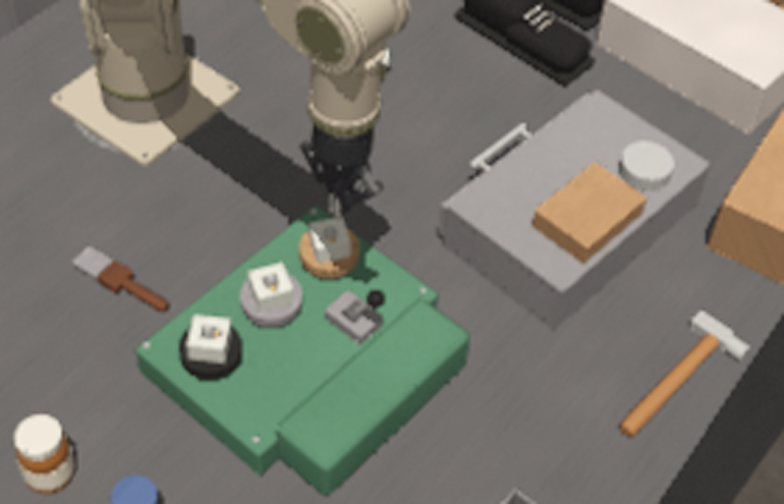

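Emit:
move_arm:
  grip: [0,0,0,0,0,0,0,0]
  xyz:
    - [-0.15,-0.05,-0.1]
    - [-0.2,-0.08,-0.05]
    - [-0.2,-0.08,0]
    - [-0.2,-0.08,0]
    - [-0.15,-0.05,0]
    - [0,0,0]
    - [0,0,0]
    - [0,0,0]
  turn:
    - [-0.03,0.01,0]
    - [0,0,0]
    - [0,0,0]
    - [0,0,0]
    - [0,0,0]
    - [0,0,0]
    - [0,0,0]
    - [0,0,0]

```text
clock: 59.08
ee_pos: [501.1, -303.3, 257.4]
eef_rot: [-3.118, -0.002, 1.52]
contact_force: [0.4, 0.1, -0.1]
opening: 0.3
```

```bash
python3 -c "
from h import *
im=load('w35'); print('ball',onz(im,328,181,152).round(1))
im=snap('wrist','w36'); s=r.read_state(); print(s['ee_pos'].round(1),s['contact_force'].round(1))
P=cloud(im)
for n,(x,y) in dict(sp0=(497,-101.4),sp1=(490,-221.2),sp2=(483.3,-341)).items():
    d=np.hypot(P[...,0]-x,P[...,1]-y); 
    hub=P[(d<23)&(P[...,2]>112)&(P[...,2]<127)]; disc=P[(d>37)&(d<43)&(P[...,2]>75)&(P[...,2]<105)]
    print(n,'hub',np.median(hub[:,2]).round(1),len(hub),'disc',np.median(disc[:,2]).round(1) if len(disc) else None,len(disc))
"
```

```text
ball [ 636.1 -168.3  152. ]
[ 501.3 -302.7  257.4] [0.  0.2 0.3]
sp0 hub 120.9 5 disc 89.6 564
sp1 hub 121.6 1092 disc 89.7 1018
sp2 hub 121.7 855 disc 89.6 660
```

View pics/w36.png

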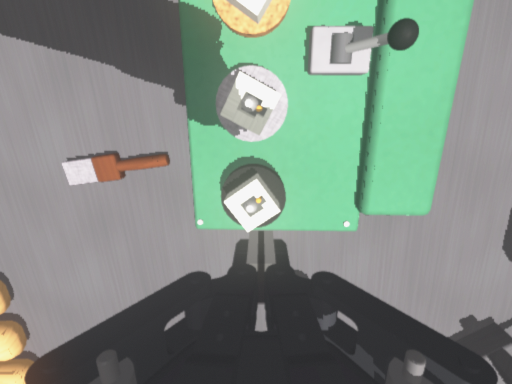

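```bash
python3 -c "
from h import *
for f,(a,b,c,d) in (('s31',(205,225,240,262)),('s35',(217,235,254,274))):
    im=load(f); g=(im['color'].max(-1)<60); m=np.zeros(g.shape,bool); m[a:b,c:d]=1; n,l,s,ce=cv2.connectedComponentsWithStats((g&m).astype(np.uint8)); i=1+np.argmax(s[1:,4]); print(f,s[i],ce[i],onz(im,*ce[i],152).round(1))
for f,(a,b,c,d) in (('w22',(60,110,280,340)),('w32',(165,205,335,380)),('w35',(165,200,310,345)),('w36',(10,60,380,425))):
    im=load(f); g=(im['color'].max(-1)<45); m=np.zeros(g.shape,bool); m[a:b,c:d]=1; n,l,s,ce=cv2.connectedComponentsWithStats((g&m).astype(np.uint8)); i=1+np.argmax(s[1:,4]); print(f,s[i],ce[i].round(1),onz(im,*ce[i],152).round(1))
"
```

```text
s31 [248 214   6   5  22] [250.13636364 216.04545455] [ 566.3 -163.3  152. ]
s35 [261 224   6   6  25] [263.64 226.24] [ 637.2 -167.8  152. ]Traceback (most recent call last):
  File "<string>", line 6, in <module>
    im=load(f); g=(im['color'].max(-1)<45); m=np.zeros(g.shape,bool); m[a:b,c:d]=1; n,l,s,ce=cv2.connectedComponentsWithStats((g&m).astype(np.uint8)); i=1+np.argmax(s[1:,4]); print(f,s[i],ce[i].round(1),onz(im,*ce[i],152).round(1))
                                                                                                                                                           ~~~~~~~~~^^^^^^^^^
    return _wrapfunc(a, 'argmax', axis=axis, out=out, **kwds)
    return bound(*args, **kwds)
ValueError: attempt to get argmax of an empty sequence
```

The wheels are all seated. The ball has travelled about 71 mm of the 76 mm, which implies roughly 0.92 rad. To be sure it is fully over, I'll push it once more a little lower.

```bash
python3 -c "
from h import *
plan([575,-168,200],1.52)"
```

```text
t 59.13 pos [ 501.3 -302.7  257.4] rot [-3.118e+00 -2.000e-03  1.521e+00] F [0.  0.2 0.3] open -0.1
turn total [-0.047 -0.005  0.002] rows 1.0
now shift total [0.92  0.454 0.374] rows 5 each [0.184 0.091 0.075]
after shift total [0.921 0.445 0.382] rows 5 each [0.184 0.089 0.076]
```

Emit:
move_arm:
  grip: [0,0,0,0,0,0,0,0,0]
  xyz:
    - [0.15,0.08,0]
    - [0.18,0.09,0]
    - [0.18,0.09,0.05]
    - [0.18,0.09,0.1]
    - [0.16,0.06,0.1]
    - [0.06,0.02,0.1]
    - [0,0,0]
    - [0,0,0]
    - [0,0,0]
  turn:
    - [-0.04,0,0]
    - [0,0,0]
    - [0,0,0]
    - [0,0,0]
    - [0,0,0]
    - [0,0,0]
    - [0,0,0]
    - [0,0,0]
    - [0,0,0]

```text
clock: 59.88
ee_pos: [576.5, -152.7, 200.9]
eef_rot: [-3.138, -0.006, 1.534]
contact_force: [0.4, -1.0, 0.7]
opening: 0.0
```

```bash
python3 -c "
from h import *
plan([578,-168,113],1.52)"
```

```text
t 59.88 pos [ 576.5 -152.7  200.9] rot [-3.138 -0.006  1.534] F [ 0.4 -1.   0.7] open 0.0
turn total [-0.007 -0.012  0.028] rows 1.0
now shift total [-0.105  0.016  0.585] rows 3 each [-0.035  0.005  0.195]
after shift total [-0.101  0.015  0.586] rows 3 each [-0.034  0.005  0.195]
```

Emit:
move_arm:
  grip: [0,0,0,0,0,0,0]
  xyz:
    - [-0.07,0.01,0.05]
    - [-0.04,0,0.15]
    - [0,0,0.18]
    - [0,0,0.15]
    - [0,0,0.06]
    - [0,0,0]
    - [0,0,0]
  turn:
    - [0,-0.01,0.02]
    - [0,0,0]
    - [0,0,0]
    - [0,0,0]
    - [0,0,0]
    - [0,0,0]
    - [0,0,0]

```text
clock: 60.47
ee_pos: [578.1, -183.3, 113.0]
eef_rot: [3.138, 0.007, 1.508]
contact_force: [-0.0, -0.0, -0.2]
opening: 0.0
```

```bash
python3 -c "
from h import *
plan([610,-168,113],1.52)
im=snap('wrist','w37')"
```

```text
t 60.47 pos [ 578.1 -183.3  113. ] rot [3.138 0.007 1.508] F [-0.  -0.  -0.2] open 0.0
turn total [ 0.007  0.014 -0.024] rows 1.0
now shift total [0.115 0.206 0.   ] rows 1 each [0.115 0.206 0.   ]
after shift total [0.113 0.207 0.   ] rows 1 each [0.113 0.207 0.   ]
```

View pics/w37.png

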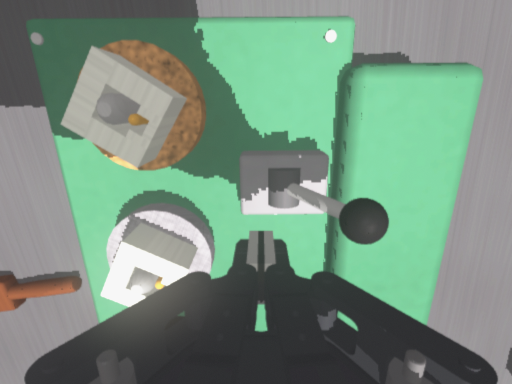

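Emit:
move_arm:
  grip: [0,0,0,0,0,0,0,0]
  xyz:
    - [0.08,0,0]
    - [0.04,0.01,0]
    - [0,0.06,0]
    - [0,0.06,0]
    - [0,0.05,0]
    - [0,0.03,0]
    - [0,0.02,0]
    - [0,0.02,0]
  turn:
    - [0,0.01,0]
    - [0,0,0]
    - [0,0,0]
    - [0,0,0]
    - [0,0,0]
    - [0,0,0]
    - [0,0,0]
    - [0,0,0]

```text
clock: 61.18
ee_pos: [616.3, -166.0, 118.4]
eef_rot: [-3.135, 0.006, 1.508]
contact_force: [-29.4, 2.8, 21.2]
opening: -0.0
```

```bash
python3 -c "
from h import *
im=load('w37'); print(onz(im,363,220,152).round(1))
plan([616,-168,113],1.52)
im=snap('wrist','w38')"
```

```text
[ 635.9 -168.3  152. ]
t 61.18 pos [ 616.3 -166.   118.4] rot [-3.135  0.006  1.508] F [-29.4   2.8  21.2] open -0.0
turn total [-0.013  0.011 -0.024] rows 1.0
now shift total [-0.013 -0.001  0.036] rows 1 each [-0.013 -0.001  0.036]
after shift total [-0.013 -0.002  0.036] rows 1 each [-0.013 -0.002  0.036]
```

View pics/w38.png

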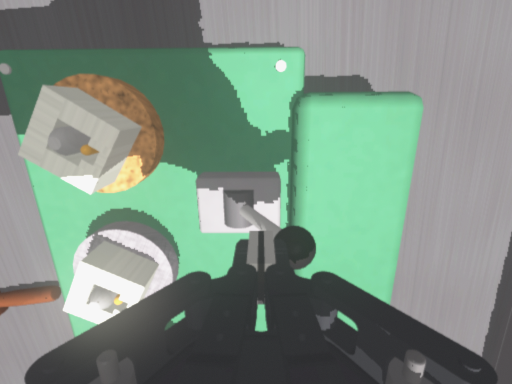

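The lever stops at the same point under 29 N, so it's at its hard stop. Retreating clear.

Emit:
move_arm:
  grip: [0,0,0,0,0,0,0,0,0]
  xyz:
    - [0,-0.06,0]
    - [0,-0.1,0]
    - [0,-0.1,-0.05]
    - [0,-0.05,-0.15]
    - [0,0,-0.22]
    - [0,0,-0.22]
    - [0,0,-0.22]
    - [0,0,0]
    - [0,0,0]
  turn:
    - [0,0,0]
    - [0,0,0]
    - [0,0,0]
    - [0,0,0]
    - [0,0,0]
    - [0,0,0]
    - [0,0,0]
    - [0,0,0]
    - [0,0,0]

```text
clock: 61.98
ee_pos: [570.4, -162.3, 252.2]
eef_rot: [-3.128, 0.003, 1.509]
contact_force: [0.6, 0.4, -1.5]
opening: 0.1
```

```bash
python3 -c "
from h import *
im=snap('scene','s39');im0=load('scene0')
g=(im['color'].max(-1)<60); m=np.zeros(g.shape,bool); m[217:235,254:274]=1; n,l,s,ce=cv2.connectedComponentsWithStats((g&m).astype(np.uint8)); i=1+np.argmax(s[1:,4]); print(s[i],onz(im,*ce[i],152).round(1))
w=snap('wrist','w39');P=cloud(w)
for n,(x,y) in dict(sp0=(497,-101.4),sp1=(490,-221.2)).items():
    d=np.hypot(P[...,0]-x,P[...,1]-y); hub=P[(d<23)&(P[...,2]>112)&(P[...,2]<127)]; print(n,np.median(hub[:,2]).round(1),len(hub))
s=r.read_state(); print(s['clock'],s['ee_pos'].round(1),s['contact_force'].round(1))
d=cv2.absdiff(im['color'],im0['color']).max(-1); 
for nm,(u,v) in dict(tin=(361,178),puck=(262,141),jar=(145,281),spool=(179,300),brush=(175,220),handle=(309,173),shoe=(318,125)).items(): print(nm,d[v-8:v+8,u-8:u+8].mean().round(1))
"
```

```text
[261 224   6   6  24] [ 637.2 -167.8  152. ]
sp0 121.6 1127
sp1 121.6 829
62.0833 [ 570.3 -162.   251.5] [ 0.4 -0.1 -0.2]
tin 1.9
puck 65.0
jar 1.8
spool 1.7
brush 1.5
handle 1.8
shoe 1.7
```

View pics/s39.png

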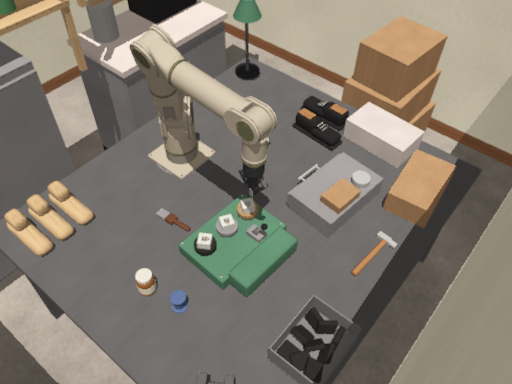

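Everything checks out; the puck's pixel difference is only the arm occluding it in this view. The arm is clear of everything, so I'm handing in.

```bash
python3 -c "
from station import r
print(r.job_done())"
```

```text
the job is handed in; nothing more can be done
None
```

The job is handed in at about 62 s of the 208 s. I pulled the drawer out about 180 mm and found three wheels. They are now on their spindles: cork on spindle 0, felt on spindle 1, rubber on spindle 2. I then shut the drawer and threw the lever.

**Last checks:**
- **Wheels:** the camera depth showed every hub top at about 121–122 mm and disc tops at about 90 mm, as they should be when resting on the collars. The keys showed in the keyways.
- **Drawer:** it was pushed to its stop, with the handle back at its starting place.
- **Lever:** it was pushed to its hard stop twice, at 22 N and 29 N.
- **Bystanders:** the tin on the cabinet, jar, spool, brush and shoe looked unchanged in the last picture. The white puck on the table was hidden by the arm there; I kept clear of it throughout.
- **Arm:** it was clear of everything, with no contact force.

**Checks that disagreed:**
- **Fingertips:** they appeared about 27–37 mm short of the reported TCP. The first grip on the handle therefore closed above the bar; I corrected for this for the rest of the job.
- **Lever travel:** the camera put the ball about 71 mm over rather than the expected 76 mm, or roughly 0.92 rad. The lever would not go further under the second push.

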